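Snap the retaining ring onto the lap grinder's spindle

ROBOT

A 6-joint arm with a two-finger parallel gripper is mounted at the origin on the work surface. World frame = base frame: x ahead of the robot, y to its left, z up, the work surface at z = 0. Lengths are in m, angles in rad, forces in N, time in s.
With the tool pointing down it reaches from about 0.375 to 0.975 m from the base axis. Payload 3.8 kg.
Tool frame: the origin (TCP) lies at the very end of the fingers, on their centre line; the grasp point (between the pads) lies 19 mm behind it (bot.grip_point_offset is the distance from the TCP to the grasp point, in m); z points along the fingers, x is the direction in which the jaws open and shut, and the axes are right-handed (so a half turn about z gives the same grasp; the last joint's range is limited). The gripper opens to 85 mm and grips with 20 to 120 N. Pads are 22 mm wide; open, the fingers measure 114 mm over their backs; the gripper's body (76 mm by 85 mm) begins 54 mm behind the grasp point. The pads swing forward as they close: fully open they stand 13 mm farther back than shut.
Start: joints at [1.239, 0.264, 1.604, -0, 1.274, -0.037], TCP at [0.196, 0.646, 0.209] pointing down, gripper open.
Joint ranges: [-2.63, 2.63], [-0.94, 2.18], [0.31, 2.57], [-1.31, 4.45], [0, 2.66], [-2.55, 2.55]. Speed limits (rad/s): [2.57, 2.57, 3.14, 3.14, 3.14, 3.14].

INTERFACE

Orientations are given as a rotation vector (axis times angle).
In Python, from workcell import bot, read_camera gives the robot as it stands.
- The arm moves only by the tool arm_command, never from a script. Its argument "rows" is a list of rows, each an object with "delta_rot": the turn, a rotation vector about the tool's x, y, z in rad, a list of three; "xyz": the shift along the tool's x, y, z in m, a list of three; "gripper": the finger opening in m, from 0 to 0.0854. A call has 1 to 12 rows; each row shifts and turns the commanded pose from where the row before left it, along the tool's axes as they then stand; what a row does not reach is not made up. A row lasts 1/10 s, in which the tool goes at most 50 mm and 8.59 degrees, less where a joint would pass 70% of its speed; a pose out of reach is approached as far as the arm can. A call is refused whole if a number of a shift passes 0.05 or a number of a turn 0.15, either way. A call with a gripper value outside its range is refused whole. The fingers move at their own pace and stop on an object; "force" is the grip in N (left out, the last holds). Time passes only in rows, so rows that do not move let the fingers close. It gives the time, the measured TCP pose, the force and the opening at its end, in the units of the state.
- bot.read_state(): the state, without advancing time (a new reading comes with each control period).
- read_camera(name): name is "scene" or "top" or "wrist"; returns a dict with "pixels" (400x640x3 uint8, red, green, blue), "range_z" (400x640 float32, m along the optical axis (not along the pixel's ray), 0 where there is no reading), "intrinsics" (3x3 intrinsics, pixels), "camera_from_world" (4x4, takes a point from world to camera coordinates). Camera axes: x right, y up, looking along -z (the intrinsics and any distortion apply to the point x, -y, -z); pixel columns grow to the right and rows downward; lengths in m; the calibration is good to about 2 mm. A picture is of the moment at which its call begins.
- bot.finish_job(): hands the job in, once; it reports no verdict.
The state is a dict: "time": time; "q": joint angles; "joint_vel": joint speeds; "joint_torque": joint torques, N m; "tool_pos": TCP position; "tcp_rot": TCP orientation; "wrist_force": force on the tool from outside, world axes, zero at the start; "torque": the same for the moment, N m; "width": opening from 0.0 (shut) to 1.0 (fully open).
Only numpy, scipy, OpenCV 4.12 (cv2) and the standard library are available. Lean on these libraries where they do the work, as an engineer would, in place of code of your own. Each camera call takes 0.05 s, during which the arm holds its last target.

TASK

Using the standing ring pliers, spread the retaining ring that lies on the wooden nest, lift it off and slide it down over the grinder's spindle, pressing gently on the wave washer until the ring can snap home in the spindle's groove; never press the washer flat. Touch the ring with the pliers only, then stand the pliers back upright in their slotted stand and leave the other things where they are.

Things in the scene. Friction and masses are not known exactly. Their poses are not given: they have to be found in the camera images.
- pliers: Steel ring pliers with grey grips, 145 mm tall, 170 g, standing tips down in the stand. Origin: between the two tips, at their very bottom; z up, y across the two halves, x through the 10 mm thick jaws. Tips 10 mm long, 12 mm in x, 16 mm over both outer faces at rest; above them shoulders, 26 mm in x, 37 mm over both (outer edges 35 mm in x), their lower edge 7 mm above the origin. Pivot at 65 mm. Frame fixed to the +y half.
- pliers_grip (a point): Midway between the pliers' grips, 117 mm above the tips: grasp here, closing along y. Grips are flat, 18 mm thick in x, from 93 to 145 mm above the tips, leaning slightly outward, 54 mm over both here. Squeezed to 52 mm, the pliers are held by their own spring (about 4 N) with the tips still narrow enough for the ring's gap (joint pliers_half below 0.17).
- pliers_half (a joint): Pliers angle, rad: 0 = handles sprung apart, tips together. Squeezing spreads the tips; firm stop at 0.74 (about 18 mm over the grips, 56 mm over the tips; 16 N with the ring; squeeze on to hold firmly). Squeezed to the stop, the tips come 7 mm nearer the grips, and sink again on release. Fingers that swing forward or back while closing carry the pliers along.
- ring: Open steel retaining ring, 4 mm thick, 44 g, lying flat on the nest, underside 26 mm above the bench. Origin: centre of its circle, underside; z up. Inner radius 18 mm, outer 24 mm; the gap and two straight ears (5 mm wide, out to x = 47 mm) point to +x. The frame is fixed to the +y half: when the ring is spread, each half has turned outward by half of joint ring_half.
- ring_gap (a point): Middle of the ring's gap, between the ears, 35 mm from the ring's centre, at underside level. The pliers' tips go in here, pliers' y along the ring's y, to about 5 mm below the ring, shoulders touching the ears' tops. The ears' inner faces are 29 mm apart here when relaxed; the spreading tips push them apart and then carry the ring; the shoulders press it down.
- ring_back (a point): The ring's back, 21 mm from its centre opposite the gap, where it flexes. With the ring fully spread, the spindle passes freely when its axis is 24 to 26 mm from this point, on the ring's middle line towards the gap (4 mm beyond the relaxed centre).
- ring_half (a joint): Spread of the ring, rad: 0 = relaxed. About 0.4 is needed to pass over the spindle; about 0.5 with the pliers at their stop. It springs shut by itself (about 4 N at the ears relaxed, 8 N spread). On the spindle it reads about 0.3 outside the groove and near 0 once snapped in.
- nest: Fixed wooden nest of the ring: disc of 96 mm diameter, 6 mm thick; on it a post of 45 mm diameter, 26 mm high, on which the ring lies, with a boss of 27 mm diameter to 32 mm inside the ring; and a bar 26 mm high (x = 43 to 54 mm, 90 mm long in y) under the ends of the ears. Origin: underside centre; x towards the bar.
- stand: Fixed wooden stand of the pliers: block 60 x 90 x 18 mm with an opening 32 mm (x) by 29 mm (y) for the tips. The pliers stand upright with their shoulders on top of the block, tips 11 mm above the bench, at its centre, with the same yaw. A rim to 34 mm height leaves 47 mm (x) by 54 mm (y) free inside. Origin: underside centre.
- grinder: Fixed lap grinder: pale housing 260 x 280 mm, 85 mm high, with a white splash bowl 252 mm across (rim at 105 mm) round the steel lap plate. Origin: underside centre, z up.
- spindle_foot (a point): Point on the oiled vertical spindle's axis at the lap plate's top. The spindle's height is not measured: these nominal heights are all up to 14 mm more or less, together. Collar 48 mm diameter to 23 mm; wave washer 54 mm diameter, free top at 32.5 mm; groove 34 mm diameter, 27.5 to 35 mm, partly covered by the washer; land 40 mm diameter to 63 mm; cone nose to 26 mm diameter at 72 mm.
- washer (a joint): How far the wave washer is pressed down, m: 0 free, 0.0055 flat. 1.5 N to start it, then 1.5 N per mm. Only when it is down 1.5 mm or more (better 2 to 3 mm, 4.5 to 6 N) does the ring fit under the land, into the groove; beyond 4.7 mm (8.5 N) it counts as pressed flat. Once the ring has snapped in, the washer holds it up against the groove's top.
- oil_bottle: Bystander: white bottle, 52 mm diameter, 120 mm high; origin at its underside.
- grit_jar: Bystander: jar with steel lid, 60 mm diameter, 60 mm high; origin at its underside.
- glass_slab: Bystander: slab of glass 70 x 50 x 10 mm; origin at its underside.
There are look-alikes about, which are no part of the job. There is more than one size of the pliers; the job needs the larger.

How it is judged:
On the way, in this order (a step that is already met when the one before it is completed fails the run):
1. the ring is spread and lifted off the nest (value of joint ring_half above 0.25 rad and z of ring in the frame of nest above 0.045 m), for 0.1 s.
2. the ring has snapped shut in the spindle's groove (value of joint ring_half below 0.12 rad and horizontal distance between ring and spindle_foot below 0.005 m and z of ring in the frame of spindle_foot between 0.012 and 0.049 m and angle between ring's own z axis and vertical below 0.12 rad), for 0.2 s.
At the end, for the whole second after the job is handed in: The ring is shut (under 0.12 rad), level, within 5 mm of the spindle's axis and down in the groove (underside 12 to 49 mm above the foot point); the pliers stand upright in the stand's slot, within 12 mm of its centre, seated to within 5 mm; all at rest (all of step 2 and linear speed of each of ring, pliers below 0.03 m/s and horizontal distance between pliers and stand below 0.012 m and z of pliers in the frame of stand below 0.016 m and angle between pliers's own z axis and vertical below 0.2 rad); the robot touches nothing.
It fails at once if the wave washer is pressed flat (more than 4.7 mm) (value of joint washer above 0.0047 m).
It fails at once if the ring is touched with the fingers instead of the pliers (contact force between the fingers and ring above 1 N).
It fails at once if the oil bottle is disturbed (distance of oil_bottle from where it was at the start of the episode above 0.02 m).
It fails at once if the grit jar is disturbed (distance of grit_jar from where it was at the start of the episode above 0.02 m).
It fails at once if the glass slab is disturbed (distance of glass_slab from where it was at the start of the episode above 0.02 m).
It also fails if it takes over 66 s, if anything falls off the work surface, if the arm or the gripper's body presses on something with over 40 N, if the wrist force passes 120 N, or if a joint passes its speed limit or range.

## Working session

There is one attempt and no reset: what is moved stays moved. The work goes in short steps, Python scripts to look and compute and a tool call to move; the robot and the scene stay as the last step left them, time stands still between calls to the robot, and variables do not carry over. Pictures are saved under pics/ and viewed, and the job is handed in when it is done.

Besides the shell and the picture viewer there is one more tool, called after "Call:" by a JSON object that holds its "api" and its "payload", one argument or row to a line. arm_command: Moves the arm, as the interface text tells. Its arguments: {"type":"object","properties":{"rows":{"type":"array","items":{"type":"object","properties":{"delta_rot":{"type":"array","items":{"type":"number"}},"xyz":{"type":"array","items":{"type":"number"}},"gripper":{"type":"number"}}}},"force":{"type":"number"}},"required":["rows"]}

```bash
ls -la; mkdir -p pics
cat > h.py <<'E'
import numpy as np, cv2
from workcell import bot, read_camera
def grab(n,name=None):
    d=read_camera(n)
    if name:
        cv2.imwrite('pics/%s.png'%name,cv2.cvtColor(d['pixels'],cv2.COLOR_RGB2BGR)); np.savez('pics/%s.npz'%name,**{k:d[k] for k in d})
    return d
def world(d):
    K=d['intrinsics'];z=d['range_z'];v,u=np.mgrid[0:z.shape[0],0:z.shape[1]]
    x=(u-K[0,2])/K[0,0]*z;y=(v-K[1,2])/K[1,1]*z
    P=np.stack([x,-y,-z,np.ones_like(z)],-1)
    W=P@np.linalg.inv(d['camera_from_world']).T
    W=W[...,:3].copy();W[z==0]=np.nan
    return W
def proj(d,p):
    c=d['camera_from_world']@np.append(p,1.);K=d['intrinsics']
    return K[0,0]*c[0]/-c[2]+K[0,2],K[1,1]*-c[1]/-c[2]+K[1,2]
E
python3 - <<'E'
from h import *
print(bot.read_state(), bot.grip_point_offset)
for n in ['scene','top','wrist']:
    d=grab(n,n+'0'); print(n,d['intrinsics'].tolist(),np.linalg.inv(d['camera_from_world']).round(3).tolist(),[k for k in d])
E
```

```text
total 12
drwxr-xr-x  3 agent agent 4096 Dec  7 14:20 .
drwxr-xr-x 23 root  root  4096 Dec  7 14:20 ..
drwxr-xr-x  2 agent agent 4096 Dec  7 14:20 pics
{'time': 0.0, 'q': array([ 1.23911590e+00,  2.64766141e-01,  1.60540364e+00, -3.47346731e-06,
        1.27368852e+00, -3.68925011e-02]), 'joint_vel': array([ 0.0007788 , -0.00015624,  0.00033365,  0.00023534,  0.00110748,
        0.0010264 ]), 'joint_torque': array([ 3.78982650e-04, -5.15111768e+01, -3.67323947e+01,  3.23324343e-05,
        1.30270561e-02, -5.23661618e-05]), 'tool_pos': array([0.19585227, 0.64513374, 0.20783732]), 'tcp_rot': array([ 2.52256397,  1.87034762, -0.00293088]), 'wrist_force': array([-0.33053179, -0.62546119, -0.25600458]), 'torque': array([ 0.03633015, -0.00583017, -0.00339988]), 'width': 1.0020494831764553} 0.0187
scene [[398.35205648358067, 0.0, 318.1802758840475], [0.0, 398.35205648358067, 203.1605563520967], [0.0, 0.0, 1.0]] [[-0.834, -0.301, 0.462, 0.994], [0.551, -0.422, 0.72, 0.7], [-0.022, 0.855, 0.518, 0.63], [0.0, 0.0, 0.0, 1.0]] ['pixels', 'range_z', 'intrinsics', 'camera_from_world']
top [[517.2954744961677, 0.0, 320.6455869811297], [0.0, 517.2954744961677, 193.128622138491], [0.0, 0.0, 1.0]] [[-0.023, 0.975, -0.222, 0.213], [-1.0, -0.023, 0.002, -0.053], [-0.003, 0.222, 0.975, 1.611], [0.0, 0.0, 0.0, 1.0]] ['pixels', 'range_z', 'intrinsics', 'camera_from_world']
wrist [[334.7885266672473, 0.0, 320.50484971203457], [0.0, 334.7885266672473, 203.04238120805942], [0.0, 0.0, 1.0]] [[0.289, -0.912, -0.291, 0.121], [0.957, 0.275, 0.091, 0.666], [-0.003, -0.304, 0.953, 0.373], [0.0, 0.0, 0.0, 1.0]] ['pixels', 'range_z', 'intrinsics', 'camera_from_world']
```

View pics/scene0.png

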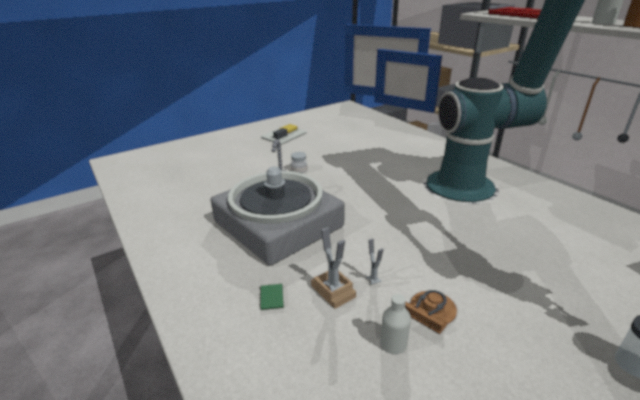

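View pics/top0.png

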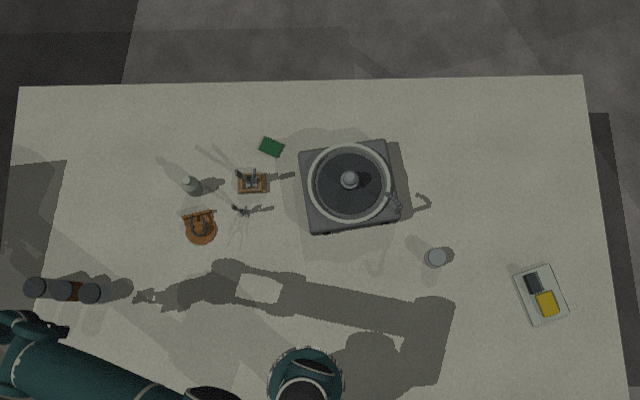

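View pics/wrist0.png

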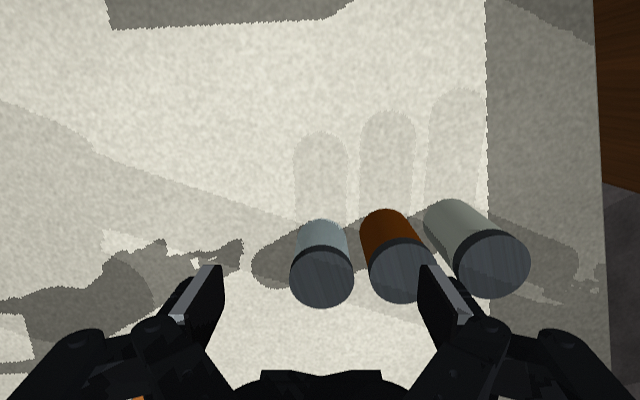

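The top view shows the stand with pliers at (252,182), smaller pliers at (243,210), the nest with ring at (200,228), the bottle at (190,184), the green slab at (271,147), the jar at (435,257) and the grinder spindle at (349,180). Next I'll enlarge and measure these.

Run:
```python
from h import *
d=dict(np.load('pics/top0.npz'));W=world(d)
np.set_printoptions(precision=3,suppress=True)
for u,v in [(252,182),(253,182),(243,210),(200,228),(200,220),(349,180),(190,184),(271,147),(435,257),(245,175),(320,300)]:
    print(u,v,W[v,u])
img=cv2.cvtColor(d['pixels'],cv2.COLOR_RGB2BGR)
c=cv2.resize(img[130:255,160:300],None,fx=5,fy=5,interpolation=cv2.INTER_CUBIC);cv2.imwrite('pics/c1.png',c[:600,:800])
d=dict(np.load('pics/scene0.npz'))
img=cv2.cvtColor(d['pixels'],cv2.COLOR_RGB2BGR)
c=cv2.resize(img[160:360,200:470],None,fx=2.9,fy=2.9,interpolation=cv2.INTER_CUBIC);cv2.imwrite('pics/c2.png',c[:600,:800])
```

```text
252 182 [0.612 0.157 0.044]
253 182 [0.611 0.153 0.047]
243 210 [0.52  0.181 0.062]
200 228 [0.471 0.317 0.037]
200 220 [0.502 0.325 0.005]
349 180 [ 0.578 -0.139  0.171]
190 184 [0.595 0.336 0.101]
271 147 [0.736 0.101 0.008]
435 257 [ 0.363 -0.394  0.057]
245 175 [0.637 0.18  0.035]
320 300 [ 0.246 -0.047 -0.001]
```

View pics/c1.png

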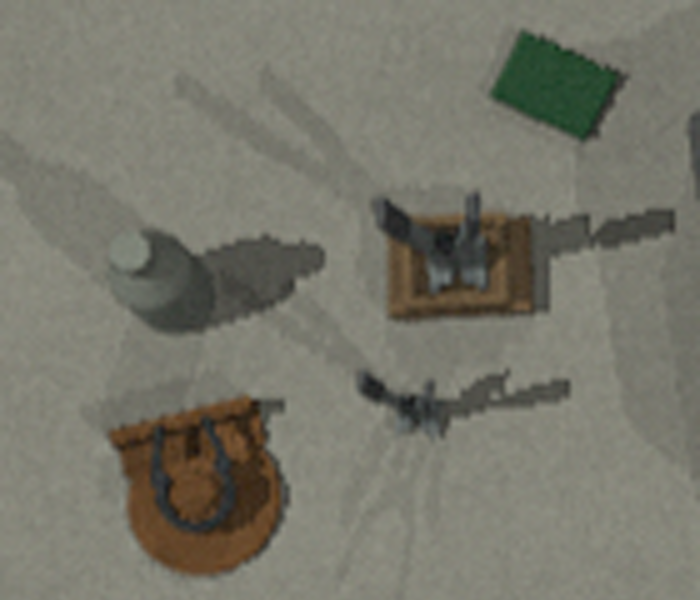

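View pics/c2.png

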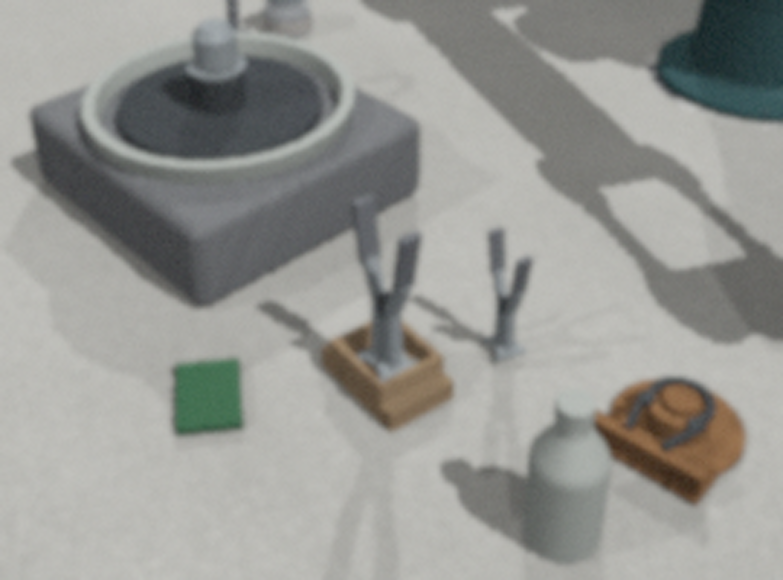

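In the enlarged crops, the large pliers stand in the wooden stand at scene (333,270) and top (252,182). The smaller pair at scene (375,265) stands free without a stand, so it is the look-alike. I'll use the larger, stand-mounted pair. Next I move the wrist camera above the area.

Call:
{"api": "arm_command", "payload": {
  "rows": [
    {"xyz": [-0.026,0.038,-0.014]},
    {"xyz": [-0.026,0.038,-0.014]},
    {"xyz": [-0.026,0.038,-0.014]},
    {"xyz": [-0.026,0.038,-0.014]},
    {"xyz": [-0.026,0.038,-0.014]},
    {"xyz": [-0.026,0.038,-0.014]},
    {"xyz": [-0.026,0.038,-0.014]},
    {"xyz": [-0.026,0.038,-0.014]},
    {"xyz": [-0.026,0.038,-0.014]},
    {"xyz": [-0.026,0.038,-0.014]},
    {"delta_rot": [0,0,-0.147]},
    {"delta_rot": [0,0,-0.147]}
  ]
}}

```text
invalid input
```

```bash
cat >> h.py <<'E'
from scipy.spatial.transform import Rotation as Rn
def st():
    s=bot.read_state();R=Rn.from_rotvec(s['tcp_rot']).as_matrix()
    print('t%.2f'%s['time'],'tcp',s['tool_pos'].round(4),'x-yaw',np.degrees(np.arctan2(R[1,0],R[0,0])).round(2),'zax',R[:,2].round(4),'F',s['wrist_force'].round(2),'T',s['torque'].round(2),'w %.2fmm'%(s['width']*85.4),'q',s['q'].round(3))
    return s,R
def go(p,yaw=None):
    s=bot.read_state();R=Rn.from_rotvec(s['tcp_rot']).as_matrix()
    d=R.T@(np.asarray(p)-s['tool_pos']);print('tool delta',d.round(4),'norm',np.linalg.norm(d).round(4))
    if yaw is not None:
        y=np.radians(yaw);X=np.array([np.cos(y),np.sin(y),0]);Z=np.array([0,0,-1]);T=np.stack([X,np.cross(Z,X),Z],1)
        print('rot tool',Rn.from_matrix(R.T@T).as_rotvec().round(4))
E
python3 - <<'E'
from h import *
st()
d=grab('wrist','w1')
E
```

```text
t0.15 tcp [0.1959 0.6453 0.2081] x-yaw 73.11 zax [-6.0e-04 -1.7e-03 -1.0e+00] F [-0.31  0.51 -0.07] T [-0.   -0.01 -0.06] w 85.12mm q [ 1.239  0.265  1.605 -0.     1.274 -0.037]
```

View pics/w1.png

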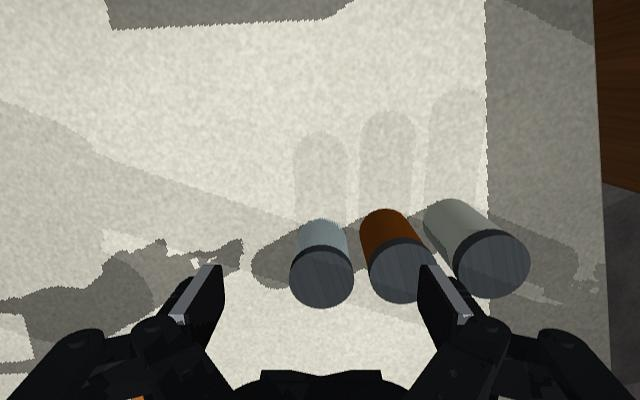

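All fields are apparently required.

Call:
{"api": "arm_command", "payload": {
  "rows": [
    {"delta_rot": [0,0,0],"xyz": [-0.026,0.038,-0.014],"gripper": 0.085},
    {"delta_rot": [0,0,0],"xyz": [-0.026,0.038,-0.014],"gripper": 0.085},
    {"delta_rot": [0,0,0],"xyz": [-0.026,0.038,-0.014],"gripper": 0.085},
    {"delta_rot": [0,0,0],"xyz": [-0.026,0.038,-0.014],"gripper": 0.085},
    {"delta_rot": [0,0,0],"xyz": [-0.026,0.038,-0.014],"gripper": 0.085},
    {"delta_rot": [0,0,0],"xyz": [-0.026,0.038,-0.014],"gripper": 0.085},
    {"delta_rot": [0,0,0],"xyz": [-0.026,0.038,-0.014],"gripper": 0.085},
    {"delta_rot": [0,0,0],"xyz": [-0.026,0.038,-0.014],"gripper": 0.085},
    {"delta_rot": [0,0,0],"xyz": [-0.026,0.038,-0.014],"gripper": 0.085},
    {"delta_rot": [0,0,0],"xyz": [-0.026,0.038,-0.014],"gripper": 0.085},
    {"delta_rot": [0,0,-0.147],"xyz": [0,0,0],"gripper": 0.085},
    {"delta_rot": [0,0,-0.147],"xyz": [0,0,0],"gripper": 0.085}
  ],
  "force": 40
}}

```text
time: 1.4
tool_pos: [0.4855, 0.2851, 0.3498]
tcp_rot: [2.219, 2.223, 0.002]
wrist_force: [0.1, 0.1, 0.3]
width: 0.995
```

Run:
```python
from h import *
st()
d=grab('wrist','w1')
```

```text
t1.40 tcp [0.4855 0.2851 0.3498] x-yaw 90.09 zax [ 9.e-04  5.e-04 -1.e+00] F [0.05 0.11 0.31] T [-0.    0.01 -0.  ] w 84.95mm q [ 0.487 -0.005  1.651  0.     1.494 -1.086]
```

View pics/w1.png

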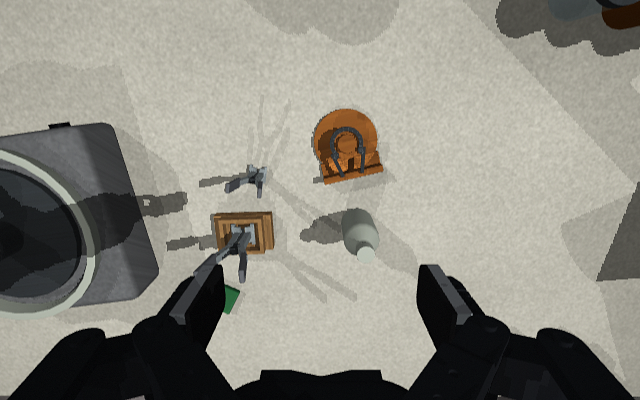

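Run:
```python
from h import *
np.set_printoptions(precision=4,suppress=True)
d=dict(np.load('pics/w1.npz'));W=world(d)
print('table z',np.nanmedian(W[60:90,200:280,2]), np.nanstd(W[60:90,200:280,2]))
img=cv2.cvtColor(d['pixels'],cv2.COLOR_RGB2BGR)
hsv=cv2.cvtColor(img,cv2.COLOR_BGR2HSV)
cv2.imwrite('pics/c3.png',cv2.resize(img[90:310,180:400],None,fx=2.7,fy=2.7,interpolation=cv2.INTER_CUBIC))
# height map of crop
z=W[...,2]
hm=np.clip(z/0.16,0,1);hm=np.nan_to_num(hm)
cv2.imwrite('pics/c4.png',cv2.resize(cv2.applyColorMap((hm[90:310,180:400]*255).astype(np.uint8),cv2.COLORMAP_JET),None,fx=2.7,fy=2.7,interpolation=cv2.INTER_NEAREST))
```

```text
table z 0.00018610218033887627 0.000931369697774207
```

View pics/c3.png

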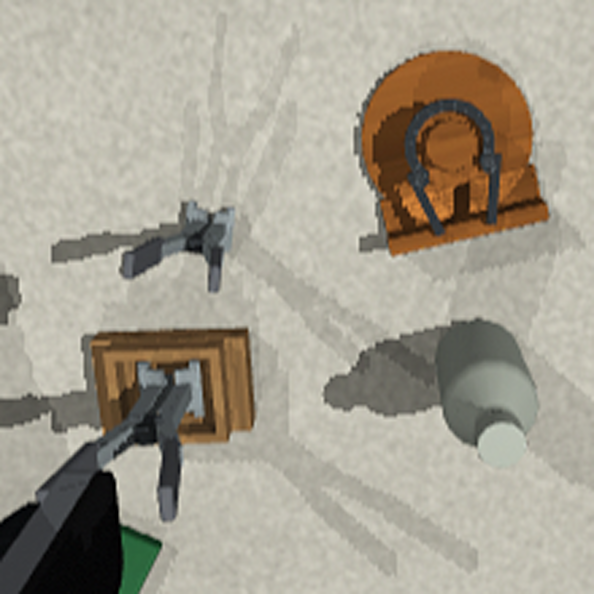

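View pics/c4.png

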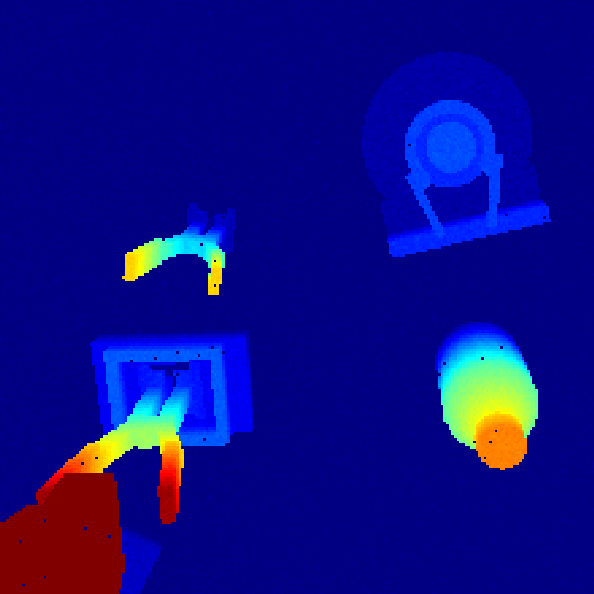

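```bash
cat > ring.py <<'E'
import sys
from h import *
np.set_printoptions(precision=4,suppress=True)
from scipy.optimize import least_squares
def fit(name,dbg=True):
    d=dict(np.load('pics/%s.npz'%name));W=world(d)
    px=d['pixels'].astype(float)
    hsv=cv2.cvtColor(d['pixels'],cv2.COLOR_RGB2HSV)
    z=W[...,2]
    near=(np.hypot(W[...,0]-0.46,W[...,1]-0.31)<0.085)
    boss=near&(z>0.0305)&(z<0.034)&(hsv[...,1]>90)
    disc=near&(z>0.003)&(z<0.009)
    dark=near&(hsv[...,1]<90)&(z>0.0275)&(z<0.0335)
    def circ(P):
        # min enclosing
        (c,r)=cv2.minEnclosingCircle(P.astype(np.float32)*1000);return np.array(c)/1000,r/1000
    Pd=W[disc][:,:2];print('disc',len(Pd),circ(Pd))
    Pb=W[boss][:,:2];print('boss',len(Pb),Pb.mean(0),circ(Pb))
    Pr=W[dark];print('ring',len(Pr),np.median(Pr[:,2]))
    bar=near&(z>0.023)&(z<0.0285)&(hsv[...,1]>90)
    return d,W,Pb,Pr,W[bar],boss,dark
if __name__=='__main__':
    d,W,Pb,Pr,B,boss,dark=fit(sys.argv[1])
    img=cv2.cvtColor(d['pixels'],cv2.COLOR_RGB2BGR);img[dark]=(255,255,0);img[boss]=(0,255,0)
    v,u=np.where(dark);img=img[v.min()-30:v.max()+30,u.min()-30:u.max()+30];cv2.imwrite('pics/ringdbg.png',cv2.resize(img,None,fx=4,fy=4,interpolation=cv2.INTER_NEAREST)[:600,:800])
    # ring model sdf fit: arc mean r=21 half width3 ; ears
    c0=Pb.mean(0)
    P=Pr[:,:2]
    def circfit(P):
        f=lambda p:np.hypot(P[:,0]-p[0],P[:,1]-p[1])-p[2]
        return least_squares(f,[*c0,0.021],loss='soft_l1',f_scale=0.002).x
    back=P[:,0]<c0[0]+0.005
    q=circfit(P[back]);print('arc',q)
    far=P[np.hypot(*(P-q[:2]).T)>0.030]
    rel=far-q[:2];ang=np.arctan2(rel[:,1],rel[:,0]);m=np.median(ang)
    A=far[ang>ang.mean()];Bb=far[ang<=ang.mean()]
    for E in(A,Bb):
        mu=E.mean(0);w=np.linalg.svd(E-mu)[2][0];w*=np.sign(w[0]);print('ear mean',mu,'dir',np.degrees(np.arctan2(w[1],w[0])),'maxr',np.hypot(*(E-q[:2]).T).max(), 'ang',np.degrees(np.arctan2(*(mu-q[:2])[::-1])))
    mid=(A.mean(0)+Bb.mean(0))/2;print('mid dir',np.degrees(np.arctan2(*(mid-q[:2])[::-1])),'dist',np.hypot(*(mid-q[:2])),'sep',np.hypot(*(A.mean(0)-Bb.mean(0))))
    # bar dir
    b=B[np.hypot(*(B[:,:2]-q[:2]).T)>0.042][:,:2];mu=b.mean(0);w=np.linalg.svd(b-mu)[2][0];print('bar',mu,np.degrees(np.arctan2(w[1],w[0])),np.degrees(np.arctan2(*(mu-q[:2])[::-1])),np.hypot(*(mu-q[:2])))
E
python3 ring.py w1
```

```text
disc 2352 (array([0.467 , 0.3167]), 0.0695196762084961)
boss 259 [0.4729 0.3202] (array([0.4861, 0.3265]), 0.033362167358398434)
ring 457 0.029940834931851512
arc [0.4726 0.3197 0.0212]
ear mean [0.5017 0.3442] dir -3.5441475525445143 maxr 0.048633944793340364 ang 40.078264478291075
ear mean [0.5098 0.3106] dir 34.385869289566 maxr 0.05292127353097287 ang -13.713951427491287
mid dir 13.103690749537 dist 0.0340563878260968 sep 0.0345502228316158
bar [0.5192 0.332 ] 103.87070538317454 14.721204405824162 0.04819396274410188
```

View pics/ringdbg.png

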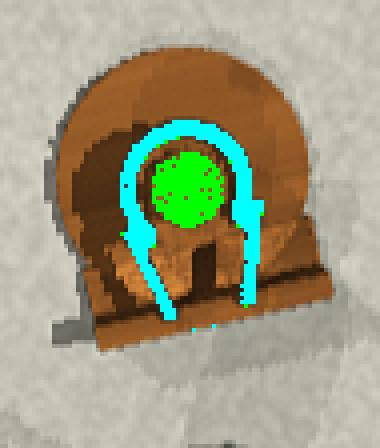

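The ring fit is consistent: arc radius 21 mm and top at 30 mm. The ring centre is about (0.4726, 0.3197) and the ears point about 14° from +x. Next are closer views of the stand and the spindle.

Call:
{"api": "arm_command", "payload": {
  "rows": [
    {"delta_rot": [0,0,0],"xyz": [-0.023,0.035,0.003],"gripper": 0.085},
    {"delta_rot": [0,0,0],"xyz": [-0.023,0.035,0.003],"gripper": 0.085},
    {"delta_rot": [0,0,0],"xyz": [-0.023,0.035,0.003],"gripper": 0.085},
    {"delta_rot": [0,0,0],"xyz": [-0.023,0.035,0.003],"gripper": 0.085},
    {"delta_rot": [0,0,0],"xyz": [-0.023,0.035,0.003],"gripper": 0.085},
    {"delta_rot": [0,0,0],"xyz": [0,0,0],"gripper": 0.085}
  ]
}}

```text
time: 2.05
tool_pos: [0.6619, 0.1682, 0.3313]
tcp_rot: [2.229, 2.213, -0.005]
wrist_force: [-0.4, 0.8, -1.0]
width: 0.995
```

Run:
```python
from h import *
st()
d=grab('wrist','w2')
```

```text
t2.05 tcp [0.6619 0.1682 0.3313] x-yaw 89.58 zax [-0.0018 -0.0024 -1.    ] F [-0.37  0.78 -1.02] T [ 0.03 -0.02 -0.01] w 84.99mm q [ 0.213  0.235  1.419 -0.002  1.49  -1.35 ]
```

View pics/w2.png

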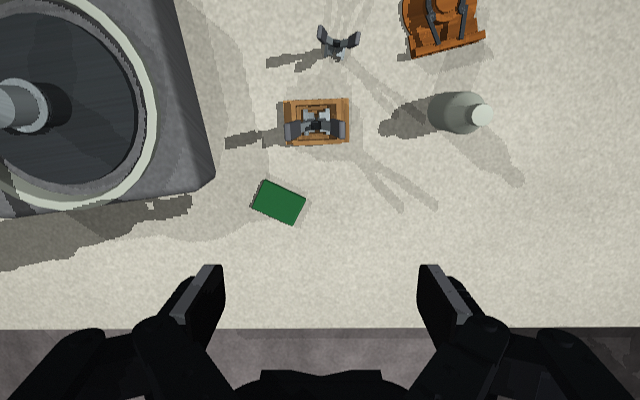

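Call:
{"api": "arm_command", "payload": {
  "rows": [
    {"delta_rot": [0,0,0],"xyz": [-0.045,-0.005,0.0],"gripper": 0.085},
    {"delta_rot": [0,0,0],"xyz": [-0.045,-0.005,0.0],"gripper": 0.085},
    {"delta_rot": [0,0,0],"xyz": [-0.045,-0.005,0.0],"gripper": 0.085},
    {"delta_rot": [0,0,0],"xyz": [-0.045,-0.005,0.0],"gripper": 0.085},
    {"delta_rot": [0,0,0],"xyz": [-0.045,-0.005,0.0],"gripper": 0.085},
    {"delta_rot": [0,0,0],"xyz": [-0.045,-0.005,0.0],"gripper": 0.085},
    {"delta_rot": [0,0,0],"xyz": [0,0,0],"gripper": 0.085}
  ]
}}

```text
time: 2.8
tool_pos: [0.6274, -0.1025, 0.3345]
tcp_rot: [2.228, 2.213, -0.003]
wrist_force: [-0.7, 0.7, 0.1]
width: 0.993
```

Run:
```python
from h import *
st()
d=grab('wrist','w3')
```

```text
t2.80 tcp [ 0.6274 -0.1025  0.3345] x-yaw 89.61 zax [-2.0e-04 -2.3e-03 -1.0e+00] F [-0.66  0.72  0.13] T [-0.03  0.06 -0.08] w 84.80mm q [-0.2    0.14   1.524 -0.002  1.477 -1.763]
```

View pics/w3.png

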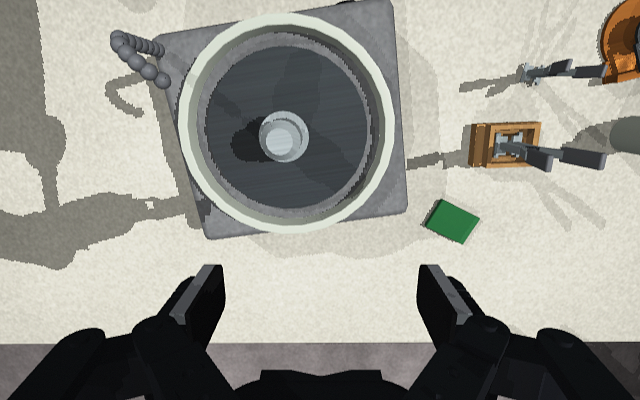

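```bash
cat > meas.py <<'E'
from h import *
from scipy.optimize import least_squares
np.set_printoptions(precision=4,suppress=True)
def spindle(name,c=(0.578,-0.139)):
    d=dict(np.load('pics/%s.npz'%name));W=world(d);z=W[...,2]
    r=np.hypot(W[...,0]-c[0],W[...,1]-c[1])
    lap=(r>0.045)&(r<0.10);print('lap z',np.nanmedian(z[lap]))
    h,e=np.histogram(z[(r<0.045)],bins=np.arange(0.08,0.2,0.002));print([(round(a,3),b) for a,b in zip(e,h) if b>5])
    return d,W
if __name__=='__main__':
    for n in('w3','w2'):
        d,W=spindle(n);z=W[...,2]
        print(n,'table',np.nanmedian(z[250:300,520:600]))
        g=(W[...,0]<0.60)&(W[...,1]<-0.2)&(z>0.11)&(W[...,1]>-0.4)
        if g.any(): print('hose',W[g].min(0),W[g].max(0))
        rim=(np.hypot(W[...,0]-0.578,W[...,1]+0.139)<0.15)&(z>0.1015)&(z<0.108)&(np.hypot(W[...,0]-0.578,W[...,1]+0.139)>0.09)
        P=W[rim];s=least_squares(lambda p:np.hypot(P[:,0]-p[0],P[:,1]-p[1])-p[2],[0.578,-0.139,0.12],loss='soft_l1',f_scale=.002).x;print('rim',s,len(P))
    d,W=spindle('w3');z=W[...,2];r=np.hypot(W[...,0]-0.578,W[...,1]+0.139)
    top=(r<0.04)&(z>np.nanmax(z[r<0.03])-0.003);P=W[top];c,rr=cv2.minEnclosingCircle(P[:,:2].astype(np.float32)*1000);print('top',P.mean(0),c,rr,len(P))
    v,u=np.where(top);print(u.mean(),v.mean())
E
python3 meas.py
python3 - <<'E'
import cv2
i=cv2.imread('pics/w3.png');cv2.imwrite('pics/c5.png',cv2.resize(i[80:200,210:360],None,fx=5,fy=5,interpolation=cv2.INTER_CUBIC))
E
```

```text
lap z 0.3837297978311101
[(np.float64(0.092), np.int64(43)), (np.float64(0.094), np.int64(1616)), (np.float64(0.096), np.int64(1176)), (np.float64(0.098), np.int64(6)), (np.float64(0.134), np.int64(296)), (np.float64(0.136), np.int64(312)), (np.float64(0.138), np.int64(9)), (np.float64(0.146), np.int64(8)), (np.float64(0.15), np.int64(10)), (np.float64(0.152), np.int64(11)), (np.float64(0.154), np.int64(6)), (np.float64(0.156), np.int64(7)), (np.float64(0.158), np.int64(6)), (np.float64(0.162), np.int64(9)), (np.float64(0.164), np.int64(20)), (np.float64(0.166), np.int64(148)), (np.float64(0.168), np.int64(174)), (np.float64(0.17), np.int64(161)), (np.float64(0.172), np.int64(150)), (np.float64(0.174), np.int64(516)), (np.float64(0.176), np.int64(140))]
w3 table -0.0003495775938464063
hose [ 0.4925 -0.2896  0.11  ] [ 0.5424 -0.2406  0.1967]
rim [ 0.5907 -0.1444  0.1184] 7474
lap z 0.09582051008579606
[(np.float64(0.092), np.int64(14)), (np.float64(0.094), np.int64(1435)), (np.float64(0.096), np.int64(1640)), (np.float64(0.098), np.int64(75)), (np.float64(0.1), np.int64(59)), (np.floa
[... 1507 characters left out ...]
.int64(296)), (np.float64(0.136), np.int64(312)), (np.float64(0.138), np.int64(9)), (np.float64(0.146), np.int64(8)), (np.float64(0.15), np.int64(10)), (np.float64(0.152), np.int64(11)), (np.float64(0.154), np.int64(6)), (np.float64(0.156), np.int64(7)), (np.float64(0.158), np.int64(6)), (np.float64(0.162), np.int64(9)), (np.float64(0.164), np.int64(20)), (np.float64(0.166), np.int64(148)), (np.float64(0.168), np.int64(174)), (np.float64(0.17), np.int64(161)), (np.float64(0.172), np.int64(150)), (np.float64(0.174), np.int64(516)), (np.float64(0.176), np.int64(140))]
top [ 0.6104 -0.1405  0.4048] (597.9718627929688, -140.05908203125) 22.670787811279297 6342
190.9902239041312 336.3352254809208
```

View pics/c5.png

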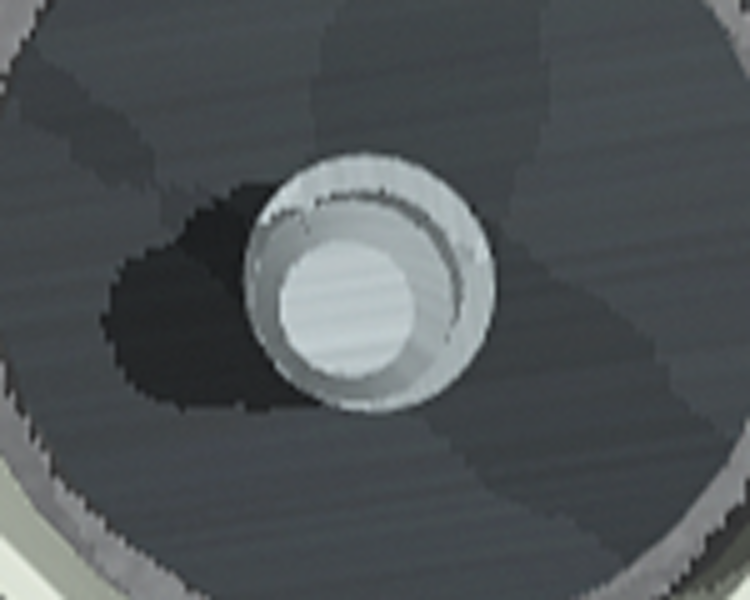

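Run:
```python
from h import *
np.set_printoptions(precision=4,suppress=True)
from scipy.optimize import least_squares
for n in('w3','w2'):
    d=dict(np.load('pics/%s.npz'%n));W=world(d);z=W[...,2];r=np.hypot(W[...,0]-0.585,W[...,1]+0.139)
    if n=='w3':
        m=((r<0.04)&(z>0.1735)&(z<0.18)).astype(np.uint8);P=W[m>0];print('nose',P.mean(0),cv2.minEnclosingCircle(P[:,:2].astype(np.float32)*1000),np.ptp(P[:,0]),np.ptp(P[:,1]),np.median(P[:,2]))
        # land-top circle r=20 at z~0.1663: points z>0.1655 upward mask outer boundary
    m=((r<0.04)&(z>0.1325)&(z<0.139));P=W[m];print('washer n',len(P),np.median(P[:,2]))
    Q=P[:,:2]
    # outer edge: per-angle max radius
    c=Q.mean(0)
    for it in range(5):
        a=np.arctan2(Q[:,1]-c[1],Q[:,0]-c[0]);rr=np.hypot(*(Q-c).T)
        b=((a+np.pi)/(2*np.pi)*36).astype(int);E=np.array([Q[b==k][rr[b==k].argmax()] for k in range(36) if (b==k).any() and rr[b==k].max()>0.022])
        s=least_squares(lambda p:np.hypot(E[:,0]-p[0],E[:,1]-p[1])-p[2],[*c,0.027],loss='soft_l1',f_scale=.001).x;c=s[:2]
    print('washer',s,len(E))
    s=least_squares(lambda p:np.hypot(E[:,0]-p[0],E[:,1]-p[1])-0.027,c,loss='soft_l1',f_scale=.001).x;print('washer r27',s)
    # land side points
    m=(r<0.035)&(z>0.142)&(z<0.163);Q=W[m][:,:2]
    if len(Q)>40:
        s=least_squares(lambda p:np.hypot(Q[:,0]-p[0],Q[:,1]-p[1])-0.020,[0.585,-0.14],loss='soft_l1',f_scale=.001).x;print('land',s,len(Q))
    # cone points
    m=(r<0.035)&(z>0.1675)&(z<0.1735);Q=W[m]
    if len(Q)>40:
        s=least_squares(lambda p:np.hypot(Q[:,0]-p[0],Q[:,1]-p[1])-(0.020-(Q[:,2]-p[2])*7/9),[0.585,-0.14,0.166],loss='soft_l1',f_scale=.001).x;print('cone',s,len(Q))
    # --- stand
    ms=(np.hypot(W[...,0]-0.612,W[...,1]-0.16)<0.09)&(z>0.032)&(z<0.036)
    hsv=cv2.cvtColor(d['pixels'],cv2.COLOR_RGB2HSV)
    ms&=(hsv[...,1]>70)&(hsv[...,0]<25)
    P=W[ms][:,:2].astype(np.float32);print('stand',len(P),cv2.minAreaRect(P*1000),np.median(W[ms][:,2]))
    ms=(np.hypot(W[...,0]-0.612,W[...,1]-0.16)<0.09)&(z>0.015)&(z<0.020)&(hsv[...,1]>70)&(hsv[...,0]<25)
    P=W[ms][:,:2].astype(np.float32);print('block',len(P),cv2.minAreaRect(P*1000))
    # grips
    g=(np.hypot(W[...,0]-0.612,W[...,1]-0.16)<0.09)&(z>0.10)&(z<0.165)
    P=W[g]
    print('grip pts',len(P),P.min(0),P.max(0))
    for k,h in enumerate([(0.10,0.12),(0.12,0.14),(0.14,0.152),(0.152,0.16)]):
        s=P[(P[:,2]>h[0])&(P[:,2]<=h[1])]
        if len(s)>10:
            mid=(s[:,1].min()+s[:,1].max())/2
            A=s[s[:,1]>mid];B=s[s[:,1]<=mid];print(h,A.mean(0),B.mean(0),'y range',s[:,1].min(),s[:,1].max(),'x range',s[:,0].min(),s[:,0].max(),len(A),len(B))
```

```text
nose [ 0.5906 -0.1443  0.1753] ((591.0271606445312, -144.261474609375), 14.877994537353516) 0.028667977964594415 0.029055092774461333 0.17530870410852503
washer n 617 0.13603284185264386
washer [ 0.5909 -0.1445  0.0267] 33
washer r27 [ 0.591  -0.1446]
land [ 0.591  -0.1446] 69
cone [ 0.5909 -0.1445  0.1663] 503
stand 631 ((616.515625, 159.22628784179688), (58.50761795043945, 67.74555969238281), 1.872596025466919) 0.03369214960106748
block 845 ((615.4904174804688, 159.2855682373047), (59.28611755371094, 92.05642700195312), 3.7770986557006836)
grip pts 1349 [0.5223 0.1285 0.1   ] [0.6263 0.1902 0.1581]
(0.1, 0.12) [0.607  0.1752 0.1103] [0.6165 0.1356 0.1119] y range 0.1335804722644031 0.18218259605650494 x range 0.5222538822904211 0.6259779528226503 249 115
(0.12, 0.14) [0.6153 0.18   0.1303] [0.6164 0.133  0.1304] y range 0.13056377651805792 0.18461611909982528 x range 0.6068067631397777 0.625987723818126 279 140
(0.14, 0.152) [0.6155 0.1826 0.1463] [0.6161 0.1305 0.1459] y range 0.1287926330206122 0.18733766008337488 x range 0.6068943722866722 0.6261578391386584 189 99
(0.152, 0.16)
[... 544 characters left out ...]
2092285)
grip pts 668 [0.5222 0.129  0.1003] [0.6265 0.1906 0.1581]
(0.1, 0.12) [0.591  0.173  0.1088] [0.6169 0.1435 0.1096] y range 0.1382456445344969 0.18179423405791523 x range 0.5222173217324318 0.6257178354698043 89 80
(0.12, 0.14) [0.6153 0.18   0.1306] [0.6165 0.1395 0.1301] y range 0.1352968978948844 0.18527770741789637 x range 0.6073640770126355 0.625744543598746 68 77
(0.14, 0.152) [0.6153 0.1825 0.1466] [0.6167 0.1369 0.1461] y range 0.13137977785559374 0.18555138588903827 x range 0.6073861926863029 0.625737933904925 40 51
(0.152, 0.16) [0.6161 0.1867 0.1553] [0.6177 0.1329 0.1553] y range 0.12899936300736492 0.1906302217505287 x range 0.6072350599894482 0.626474394332967 130 133
```

Run:
```python
from h import *
np.set_printoptions(precision=4,suppress=True)
s,R=st()
d=dict(np.load('pics/w3.npz'));W=world(d)
L=(W-s['tool_pos'])@R
m=(np.abs(L[...,1])<0.03)&(np.abs(L[...,0])<0.06)&(np.abs(L[...,2])<0.08)
m[:260]=False
v,u=np.where(m);P=L[m]
print(len(P),P.min(0),P.max(0))
for a,b in [(-0.06,-0.03),(0.03,0.06)]:
    Q=P[(P[:,0]>a)&(P[:,0]<b)];print(Q.min(0),Q.max(0),np.percentile(Q[:,2],[90,99,99.8]))
    h=np.histogram(Q[:,2],bins=np.arange(-.08,.03,.005));print(h[0])
for p in [(213,268),(220,270),(205,268),(427,268),(440,268),(180,318)]: print(p,L[p[1],p[0]])
```

```text
t2.85 tcp [ 0.6279 -0.0998  0.3345] x-yaw 89.69 zax [ 0.0001  0.0001 -1.    ] F [-0.34 -0.21 -0.58] T [ 0.01  0.04 -0.  ] w 85.01mm q [-0.197  0.14   1.524  0.     1.477 -1.762]
7290 [-0.06   -0.0148 -0.08  ] [ 0.0599  0.0112 -0.0338]
[-0.06   -0.0147 -0.08  ] [-0.0459  0.0112 -0.0347] [-0.0432 -0.0365 -0.0353]
[287 520 458 538 473 414 385 298 168   2   0   0   0   0   0   0   0   0
   0   0   0]
[ 0.0374 -0.0148 -0.08  ] [ 0.0599  0.0111 -0.0338] [-0.0432 -0.0364 -0.0351]
[436 505 461 537 485 435 387 307 188   6   0   0   0   0   0   0   0   0
   0   0   0]
(213, 268) [-0.0486 -0.0111 -0.0416]
(220, 270) [-0.0472 -0.008  -0.0376]
(205, 268) [-0.0519 -0.0111 -0.0416]
(427, 268) [ 0.0391 -0.0117 -0.0424]
(440, 268) [ 0.0447 -0.0112 -0.0415]
(180, 318) [-0.05   -0.0097 -0.0722]
```

Run:
```python
from h import *
np.set_printoptions(precision=4,suppress=True)
s,R=st()
d=grab('wrist','w4');W=world(d)
img=cv2.cvtColor(d['pixels'],cv2.COLOR_RGB2BGR)
for zz,c in [(0,(0,0,255)),(-0.013,(0,255,0)),(-0.0187,(255,0,0)),(-0.032,(0,255,255)),(-.04,(255,0,255))]:
    for x in(-0.0425,0.0425):
        for y in(-0.011,0.011):
            p=s['tool_pos']+R@np.array([x,y,zz]);q=proj(d,p);cv2.circle(img,(int(q[0]),int(q[1])),2,c,-1)
cv2.imwrite('pics/c6.png',cv2.resize(img[180:400],None,fx=1.25,fy=1.25))
z=d['range_z'];print(z[262:330:6,195:225:5])
st()
```

```text
t2.85 tcp [ 0.6279 -0.0998  0.3345] x-yaw 89.69 zax [ 0.0001  0.0001 -1.    ] F [-0.34 -0.21 -0.58] T [ 0.01  0.04 -0.  ] w 85.01mm q [-0.197  0.14   1.524  0.     1.477 -1.762]
[[0.5554 0.5547 0.5546 0.5556 0.5559 0.5552]
 [0.5586 0.5585 0.1374 0.1366 0.1372 0.142 ]
 [0.5625 0.1323 0.1334 0.1328 0.134  0.1411]
 [0.1282 0.1285 0.1276 0.1276 0.1353 0.1412]
 [0.1242 0.1239 0.124  0.1281 0.1355 0.1426]
 [0.119  0.1196 0.123  0.1275 0.1345 0.1414]
 [0.1165 0.1185 0.1224 0.1286 0.1345 0.1422]
 [0.1136 0.1178 0.123  0.129  0.1354 0.1415]
 [0.1129 0.1189 0.1233 0.1289 0.1343 0.1412]
 [0.1135 0.1176 0.1239 0.1296 0.1357 0.1428]
 [0.1136 0.1179 0.1231 0.127  0.134  0.5914]
 [0.1131 0.1176 0.1235 0.1292 0.1353 0.5934]]
t2.90 tcp [ 0.6282 -0.0981  0.3345] x-yaw 89.81 zax [ 0.0002  0.001  -1.    ] F [ 0.25  0.39 -0.22] T [-0.02 -0.05 -0.02] w 84.59mm q [-0.195  0.141  1.524  0.001  1.477 -1.762]
```

View pics/c6.png

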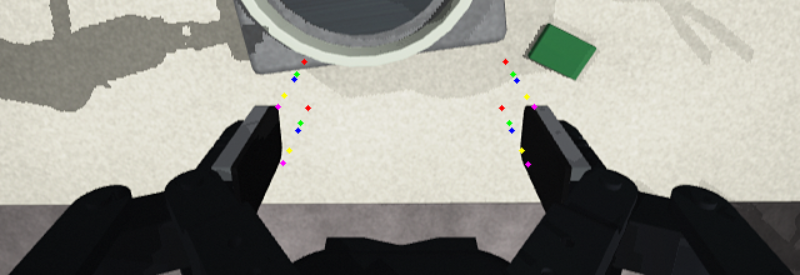

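Call:
{"api": "arm_command", "payload": {
  "rows": [
    {"delta_rot": [0,0,-0.033],"xyz": [0.043,-0.002,0.0125],"gripper": 0.05},
    {"delta_rot": [0,0,0],"xyz": [0.043,-0.002,0.0125],"gripper": 0.05},
    {"delta_rot": [0,0,0],"xyz": [0.043,-0.002,0.0125],"gripper": 0.05},
    {"delta_rot": [0,0,0],"xyz": [0.043,-0.002,0.0125],"gripper": 0.05},
    {"delta_rot": [0,0,0],"xyz": [0.043,-0.002,0.0125],"gripper": 0.05},
    {"delta_rot": [0,0,0],"xyz": [0.043,-0.002,0.0125],"gripper": 0.05},
    {"delta_rot": [0,0,0],"xyz": [0,0,0],"gripper": 0.05}
  ]
}}

```text
time: 3.6
tool_pos: [0.6067, 0.1667, 0.2567]
tcp_rot: [-2.174, -2.261, 0.002]
wrist_force: [-0.3, -0.2, 0.4]
width: 0.585
```

```bash
cat > fing.py <<'E'
import sys
from h import *
np.set_printoptions(precision=4,suppress=True)
s,R=st()
d=grab('wrist',sys.argv[1]);W=world(d);L=(W-s['tool_pos'])@R
m=(np.abs(L[...,1])<0.03)&(np.abs(L[...,0])<0.06)&(L[...,2]>-0.085)&(d['range_z']<0.2)
m[-100:,260:380]&=True
P=L[m]
for sg in(-1,1):
    Q=P[(P[:,0]*sg>0)&(P[:,2]>-0.06)];print('finger',sg,len(Q),'inner x',np.percentile(Q[:,0]*sg,1) if len(Q) else None,'tip z',np.percentile(Q[:,2],99.5) if len(Q) else None,Q[:,1].min() if len(Q) else None,Q[:,1].max()if len(Q) else None)
E
python3 fing.py w5
```

```text
t3.60 tcp [0.6067 0.1667 0.2567] x-yaw 92.27 zax [-0.0046  0.0023 -1.    ] F [-0.26 -0.15  0.41] T [-0.01  0.04  0.  ] w 49.96mm q [ 0.227  0.155  1.647  0.003  1.344 -1.385]
finger -1 1835 inner x 0.026541189676360655 tip z -0.02605973316648475 -0.011912973387168005 0.01156546978921629
finger 1 1836 inner x 0.023008081230278175 tip z -0.025678356464880144 -0.012137399758358973 0.011434448453122381
```

View pics/w5.png

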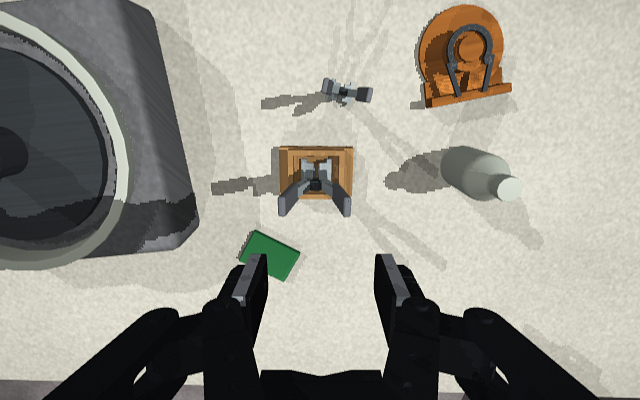

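Run:
```python
from h import *
s,R=st()
d=grab('scene','s1');img=cv2.cvtColor(d['pixels'],cv2.COLOR_RGB2BGR)
q0=proj(d,s['tool_pos']);u,v=int(q0[0]),int(q0[1]);print(u,v)
k=6
a,b=max(v-60,0),max(u-60,0)
c=cv2.resize(img[a:a+100,b:b+120],None,fx=k,fy=k,interpolation=cv2.INTER_CUBIC)
for zz,col in [(0,(0,0,255)),(-0.0187,(255,0,0)),(-0.026,(0,255,255))]:
    for x in(-0.025,0,0.025):
        q=proj(d,s['tool_pos']+R@np.array([x,0,zz]));cv2.circle(c,(int((q[0]-b+.5)*k),int((q[1]-a+.5)*k)),4,col,-1)
cv2.imwrite('pics/c7.png',c)
W=world(d);L=(W-s['tool_pos'])@R;m=(np.abs(L)<[0.06,0.03,0.05]).all(-1);P=L[m];print(len(P),P.max(0),P.min(0))
```

```text
t3.65 tcp [0.6077 0.164  0.2578] x-yaw 92.21 zax [-2.8e-03  4.0e-04 -1.0e+00] F [ 0.34 -0.04 -0.51] T [ 0.   -0.02 -0.01] w 49.68mm q [ 2.230e-01  1.550e-01  1.646e+00  1.000e-03  1.344e+00 -1.386e+00]
336 190
247 [ 0.03978479  0.01089743 -0.02484254] [-0.03219638 -0.01194862 -0.04998131]
```

View pics/c7.png

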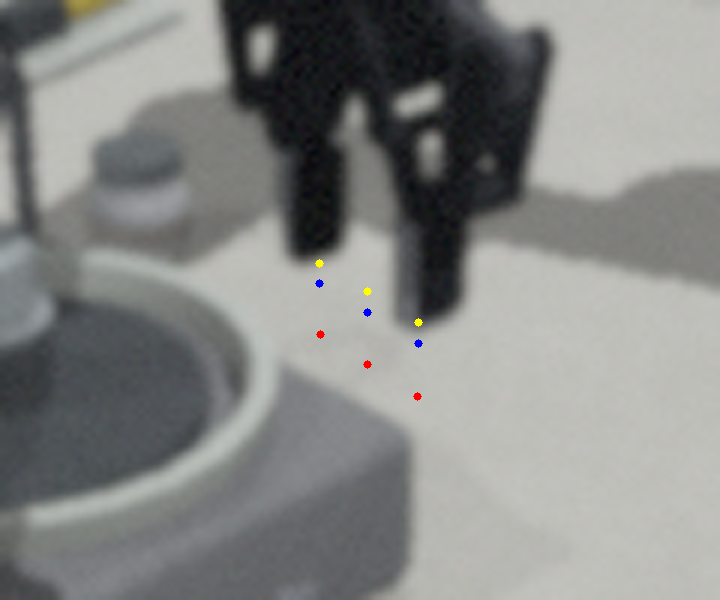

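Run:
```python
from h import *
np.set_printoptions(precision=4,suppress=True)
s,R=st()
d=grab('wrist','w6');W=world(d);L=(W-s['tool_pos'])@R
for v in range(360,400,6): print(v,L[v,300:345:15].round(3).tolist(), d['range_z'][v,320])
d2=dict(np.load('pics/s1.npz'));W=world(d2);L2=(W-s['tool_pos'])@R
m=(np.abs(L2)<[0.08,0.06,0.25]).all(-1)
for z0 in np.arange(-0.2,-0.02,0.01):
    Q=L2[m&(L2[...,2]>z0)&(L2[...,2]<z0+0.01)]
    if len(Q): print(round(z0,3),len(Q),Q[:,0].min().round(3),Q[:,0].max().round(3),Q[:,1].min().round(3),Q[:,1].max().round(3))
for z0 in np.arange(-0.13,-0.02,0.01):
    Q=L[(np.abs(L[...,0])<.08)&(np.abs(L[...,1])<.06)&(L[...,2]>z0)&(L[...,2]<z0+0.01)]
    if len(Q): print('w',round(z0,3),len(Q),Q[:,0].min().round(3),Q[:,0].max().round(3),Q[:,1].min().round(3),Q[:,1].max().round(3))
```

```text
t3.70 tcp [0.6086 0.1622 0.2587] x-yaw 92.1 zax [-0.0012 -0.0002 -1.    ] F [ 0.68 -0.51  0.94] T [ 0.04 -0.04 -0.02] w 50.13mm q [ 0.221  0.154  1.645  0.     1.344 -1.387]
360 [[-0.034, 0.314, 0.259], [-0.01, 0.314, 0.259], [0.013, 0.314, 0.259]] 0.5229397
366 [[-0.034, 0.324, 0.257], [nan, nan, nan], [0.013, 0.325, 0.258]] 0.5256138
372 [[-0.007, -0.011, -0.096], [-0.01, 0.337, 0.258], [0.013, 0.338, 0.259]] 0.52953684
378 [[-0.007, -0.01, -0.097], [-0.003, -0.01, -0.097], [0.001, -0.01, -0.097]] 0.084363714
384 [[-0.007, -0.011, -0.1], [-0.003, -0.011, -0.1], [0.001, -0.01, -0.099]] 0.08140818
390 [[-0.007, -0.011, -0.102], [-0.003, -0.011, -0.101], [0.001, -0.012, -0.103]] 0.08072674
396 [[-0.007, -0.011, -0.103], [-0.003, -0.011, -0.104], [0.001, -0.011, -0.103]] 0.078595854
-0.2 334 -0.032 0.039 -0.037 0.036
-0.19 291 -0.019 0.04 -0.028 0.036
-0.18 270 -0.014 0.042 -0.032 0.036
-0.17 258 -0.013 0.041 -0.024 0.036
-0.16 243 -0.013 0.04 -0.024 0.036
-0.15 105 0.006 0.041 -0.013 0.033
-0.14 192 -0.036 0.05 -0.011 0.017
-0.13 400 -0.067 0.07 -0.015 0.019
-0.12 276 -0.063 0.069 -0.014 0.018
-0.11 270 -0.062 0.067 -0.015 0.016
-0.1 262 -0.062 0.065 -0.015 0.016
-0.09 183 -0.059 0.063 -0.015 0.015
-0.08 215 -0.055 0.059 -0.014 0.012
-0.07 103 -0.053 0.05 -0.013 0.012
-0.06 120 -0.038 0.041 -0.012 0.01
-0.05 110 -0.029 0.042 -0.013 0.01
-0.04 106 -0.03 0.042 -0.012 0.01
-0.03 41 -0.028 0.034 -0.013 0.009
w -0.12 70 -0.026 0.023 -0.019 -0.017
w -0.11 8195 -0.066 0.062 -0.019 -0.006
w -0.1 8515 -0.065 0.061 -0.019 -0.002
w -0.09 7413 -0.062 0.059 -0.018 0.012
w -0.08 6130 -0.06 0.056 -0.015 0.013
w -0.07 1725 -0.049 0.05 -0.014 0.011
w -0.06 1356 -0.04 0.037 -0.012 0.011
w -0.05 1205 -0.04 0.037 -0.012 0.012
w -0.04 918 -0.04 0.037 -0.012 0.011
w -0.03 188 -0.034 0.03 -0.011 0.011
```

Both cameras show the finger ends about 22–26 mm behind the reported TCP: 26 mm at 50 mm opening, and the body face is at −96 mm where the text gives −73 mm. The cameras also put the table at z = 0, so I'll trust vision and place the pads by what they show.

Call:
{"api": "arm_command", "payload": {
  "rows": [
    {"delta_rot": [0,0,0],"xyz": [0,0,0],"gripper": 0.085},
    {"delta_rot": [0,0,0],"xyz": [0,0,0.012],"gripper": 0.085},
    {"delta_rot": [0,0,0],"xyz": [0,0,0.012],"gripper": 0.085},
    {"delta_rot": [0,0,0],"xyz": [0,0,0.012],"gripper": 0.085},
    {"delta_rot": [0,0,0],"xyz": [0,0,0.012],"gripper": 0.085},
    {"delta_rot": [0,0,0],"xyz": [0,0,0.012],"gripper": 0.085},
    {"delta_rot": [0,0,0],"xyz": [0,0,0],"gripper": 0.085}
  ]
}}

```text
time: 4.45
tool_pos: [0.6082, 0.1586, 0.1959]
tcp_rot: [-2.184, -2.255, 0.007]
wrist_force: [-0.3, -0.6, -0.5]
width: 0.994
```

```bash
python3 fing.py w7
python3 - <<'E'
from h import *
st();go([0.6163,0.1594,0.084],91.7)
E
```

```text
t4.45 tcp [0.6082 0.1586 0.1959] x-yaw 91.83 zax [-0.005  -0.0011 -1.    ] F [-0.26 -0.56 -0.46] T [0.03 0.04 0.  ] w 84.88mm q [ 0.215  0.189  1.72   0.     1.238 -1.387]
finger -1 1785 inner x 0.04387857191926251 tip z -0.03536815392808719 -0.011805443865385491 0.011603957584112735
finger 1 1789 inner x 0.040323781658368765 tip z -0.03509429076155586 -0.012117101541287364 0.011065599276462473
t4.50 tcp [0.609  0.1588 0.1973] x-yaw 91.84 zax [-3.1e-03 -7.0e-04 -1.0e+00] F [-0.28 -0.06  0.42] T [0.03 0.01 0.02] w 85.15mm q [ 0.216  0.188  1.718  0.     1.239 -1.387]
tool delta [0.0004 0.0077 0.1133] norm 0.1135
rot tool [-0.0031  0.0006  0.0024]
```

View pics/w7.png

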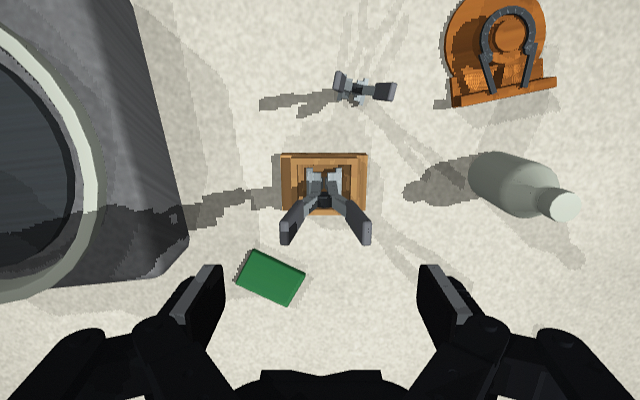

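Call:
{"api": "arm_command", "payload": {
  "rows": [
    {"delta_rot": [0,0,0],"xyz": [0.002,0.007,0.0],"gripper": 0.085},
    {"delta_rot": [0,0,0],"xyz": [0,0,0.022],"gripper": 0.085},
    {"delta_rot": [0,0,0],"xyz": [0,0,0.022],"gripper": 0.085},
    {"delta_rot": [0,0,0],"xyz": [0,0,0.022],"gripper": 0.085},
    {"delta_rot": [0,0,0],"xyz": [0,0,0.022],"gripper": 0.085},
    {"delta_rot": [0,0,0],"xyz": [0,0,0.022],"gripper": 0.085},
    {"delta_rot": [0,0,0],"xyz": [0,0,0],"gripper": 0.085},
    {"delta_rot": [0,0,0],"xyz": [0,0,0],"gripper": 0.085}
  ]
}}

```text
time: 5.3
tool_pos: [0.6176, 0.1616, 0.0898]
tcp_rot: [2.185, 2.257, 0.001]
wrist_force: [1.0, -0.0, -0.1]
width: 0.999
```

```bash
python3 fing.py w8
python3 - <<'E'
from h import *
st();go([0.6163,0.1608,0.084],91.7)
d=grab('scene','s2');img=cv2.cvtColor(d['pixels'],cv2.COLOR_RGB2BGR);cv2.imwrite('pics/c8.png',cv2.resize(img[190:310,270:400],None,fx=5,fy=5,interpolation=cv2.INTER_CUBIC))
E
```

```text
t5.30 tcp [0.6176 0.1616 0.0898] x-yaw 91.85 zax [ 0.0005  0.0001 -1.    ] F [ 0.96 -0.01 -0.08] T [-0.03 -0.03  0.01] w 85.35mm q [ 0.217  0.291  1.8   -0.     1.05  -1.386]
finger -1 4761 inner x 0.0009690099747530696 tip z 0.020572553028075855 -0.011929622928053643 0.011996949730684369
finger 1 4675 inner x 0.000720345832112713 tip z 0.020048199489810483 -0.012055924379374246 0.01150586773168055
t5.35 tcp [0.6184 0.1617 0.0908] x-yaw 91.85 zax [ 2.4e-03  5.0e-04 -1.0e+00] F [ 0.68 -0.1   0.77] T [-0.05  0.01  0.03] w 84.88mm q [ 0.217  0.291  1.799  0.     1.05  -1.386]
tool delta [-0.0009 -0.0021  0.0068] norm 0.0071
rot tool [ 0.0024 -0.0005  0.0026]
```

View pics/w8.png

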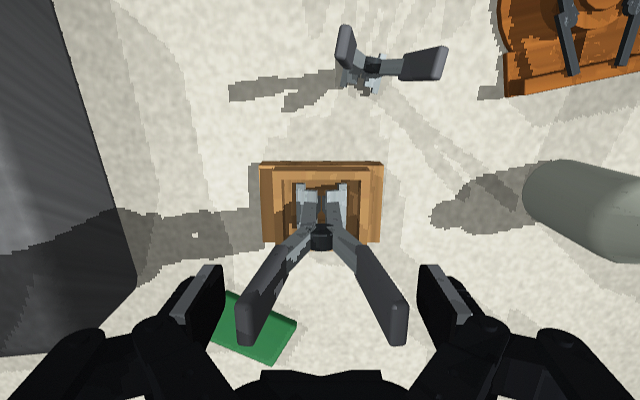

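View pics/c8.png

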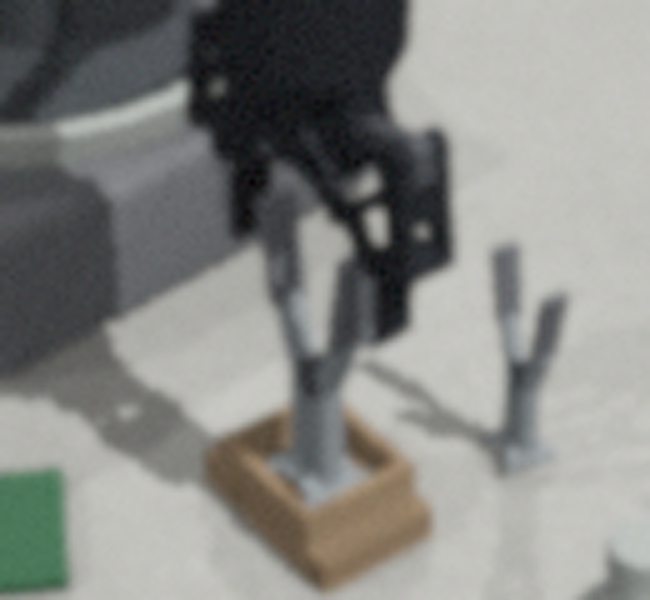

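Call:
{"api": "arm_command", "payload": {
  "rows": [
    {"delta_rot": [0,0,0],"xyz": [-0.001,-0.002,0.006],"gripper": 0.085},
    {"delta_rot": [0,0,0],"xyz": [0,0,0],"gripper": 0.07},
    {"delta_rot": [0,0,0],"xyz": [0,0,0],"gripper": 0.06},
    {"delta_rot": [0,0,0],"xyz": [0,0,0],"gripper": 0.056},
    {"delta_rot": [0,0,0],"xyz": [0,0,0],"gripper": 0.054},
    {"delta_rot": [0,0,0],"xyz": [0,0,0],"gripper": 0.052},
    {"delta_rot": [0,0,0],"xyz": [0,0,0],"gripper": 0.052},
    {"delta_rot": [0,0,0],"xyz": [0,0,0],"gripper": 0.052}
  ],
  "force": 40
}}

```text
time: 6.2
tool_pos: [0.6154, 0.1605, 0.0837]
tcp_rot: [2.185, 2.257, 0.001]
wrist_force: [0.0, 1.1, 4.2]
width: 0.602
```

```bash
python3 fing.py w9
python3 - <<'E'
from h import *
st()
d=grab('scene','s3');img=cv2.cvtColor(d['pixels'],cv2.COLOR_RGB2BGR);cv2.imwrite('pics/c9.png',cv2.resize(img[190:310,270:400],None,fx=5,fy=5,interpolation=cv2.INTER_CUBIC))
E
```

```text
t6.20 tcp [0.6154 0.1605 0.0837] x-yaw 91.85 zax [ 0.0009  0.0003 -1.    ] F [0.04 1.07 4.17] T [ 0.02 -0.   -0.04] w 51.45mm q [ 0.216  0.293  1.81   0.     1.038 -1.387]
finger -1 4105 inner x 0.0010361354274749752 tip z 0.019257601081177005 -0.012102355884161309 0.009706228409391032
finger 1 3944 inner x 0.0005674799246421822 tip z 0.019944758659404576 -0.011988668807263661 0.009900665006534144
t6.25 tcp [0.6154 0.1604 0.0837] x-yaw 91.84 zax [ 9.e-04  3.e-04 -1.e+00] F [-0.39  0.28  4.22] T [ 0.06 -0.05 -0.02] w 51.91mm q [ 0.216  0.293  1.81   0.     1.038 -1.387]
```

View pics/w9.png

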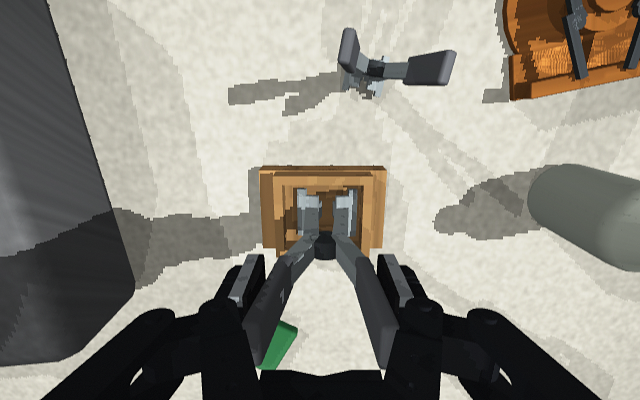

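View pics/c9.png

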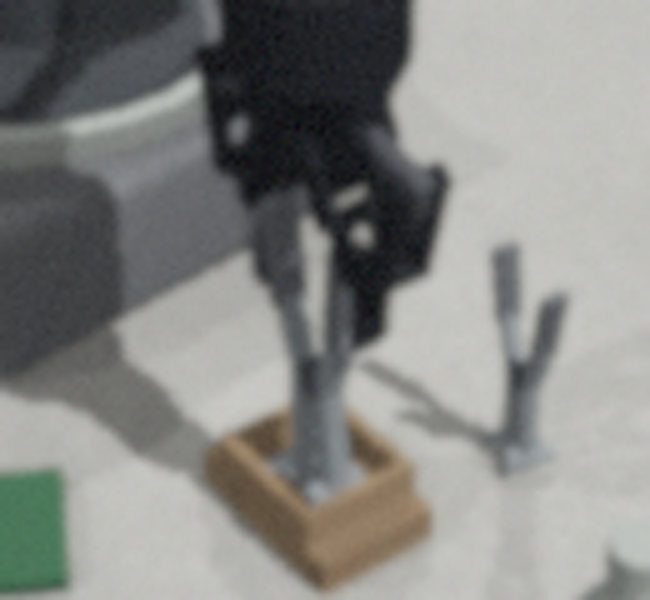

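The pliers are gripped at 52 mm with the pads around 117 mm height. I'll lift gently.

Call:
{"api": "arm_command", "payload": {
  "rows": [
    {"delta_rot": [0,0,0],"xyz": [0,0,-0.006],"gripper": 0.052},
    {"delta_rot": [0,0,0],"xyz": [0,0,-0.01],"gripper": 0.052},
    {"delta_rot": [0,0,0],"xyz": [0,0,-0.015],"gripper": 0.052},
    {"delta_rot": [0,0,0],"xyz": [0,0,-0.02],"gripper": 0.052},
    {"delta_rot": [0,0,0],"xyz": [0,0,-0.02],"gripper": 0.052},
    {"delta_rot": [0,0,0],"xyz": [0,0,-0.02],"gripper": 0.052},
    {"delta_rot": [0,0,0],"xyz": [0,0,-0.02],"gripper": 0.052},
    {"delta_rot": [0,0,0],"xyz": [0,0,-0.02],"gripper": 0.052},
    {"delta_rot": [0,0,0],"xyz": [0,0,-0.01],"gripper": 0.052},
    {"delta_rot": [0,0,0],"xyz": [0,0,0],"gripper": 0.052},
    {"delta_rot": [0,0,0],"xyz": [0,0,0],"gripper": 0.052}
  ]
}}

```text
time: 7.4
tool_pos: [0.6147, 0.1602, 0.2239]
tcp_rot: [-2.185, -2.257, 0.001]
wrist_force: [0.2, 0.5, -2.5]
width: 0.605
```

```bash
cat > pl.py <<'E'
# look at pliers held: scene + wrist
import sys
from h import *
np.set_printoptions(precision=4,suppress=True)
s,R=st();n=sys.argv[1]
d=grab('wrist','w'+n)
d2=grab('scene','s'+n);img=cv2.cvtColor(d2['pixels'],cv2.COLOR_RGB2BGR)
q=proj(d2,s['tool_pos']+[0,0,0.0]);u,v=int(q[0]),int(q[1]);a=max(v-60,0);b=max(u-65,0)
c=img[a:a+120,b:b+130];cv2.imwrite('pics/c%s.png'%n,cv2.resize(c,None,fx=5,fy=5,interpolation=cv2.INTER_CUBIC))
for d,nm in((d,'wrist'),(d2,'scene')):
    W=world(d);L=(W-s['tool_pos'])@R
    for a,b in[(0.01,0.03),(0.03,0.05),(0.05,0.064),(0.064,0.08)]:
        m=(np.abs(L[...,0])<0.05)&(np.abs(L[...,1])<0.04)&(L[...,2]>a)&(L[...,2]<b)
        Q=L[m]
        if len(Q): print(nm,a,b,len(Q),'x',Q[:,0].min(),Q[:,0].max(),'y',Q[:,1].min(),Q[:,1].max(),'zmax',np.percentile(Q[:,2],99))
E
python3 pl.py 10
```

```text
t7.40 tcp [0.6147 0.1602 0.2239] x-yaw 91.84 zax [-0.0004 -0.0001 -1.    ] F [ 0.17  0.51 -2.46] T [0.03 0.02 0.01] w 51.64mm q [ 0.216  0.181  1.677 -0.     1.284 -1.387]
wrist 0.01 0.03 454 x -0.013935746084681386 0.012761051668565662 y -0.003893144476449685 -0.0022507745245784368 zmax 0.029665913362580374
wrist 0.03 0.05 294 x -0.014677699605460297 0.013902415434528517 y -0.003801038490888555 -0.0023799744372063423 zmax 0.049726623252566264
wrist 0.05 0.064 1183 x -0.021434705047927216 0.02096571523066673 y -0.016115118170196764 0.01937950421460698 zmax 0.06374959366460875
wrist 0.064 0.08 121 x -0.020104758773561715 0.01985610089359174 y -0.015849555410816927 0.007693727500790162 zmax 0.0731793685451393
scene 0.01 0.03 96 x -0.010425252534656712 0.01536615133430742 y -0.006097634754099279 0.0056445972783618825 zmax 0.02965580475261997
scene 0.03 0.05 106 x -0.015098497119393338 0.016448238441392787 y -0.005636466657083979 0.006174312710811782 zmax 0.04992004412871852
scene 0.05 0.064 157 x -0.0185091267033067 0.023585569994321303 y -0.017552493327444112 0.017439794145306383 zmax 0.06378942030776465
scene 0.064 0.08 37 x -0.017703248317071412 0.022163793423058353 y -0.01659878124515573 0.01732767560913186 zmax 0.07321672821864217
```

View pics/w10.png

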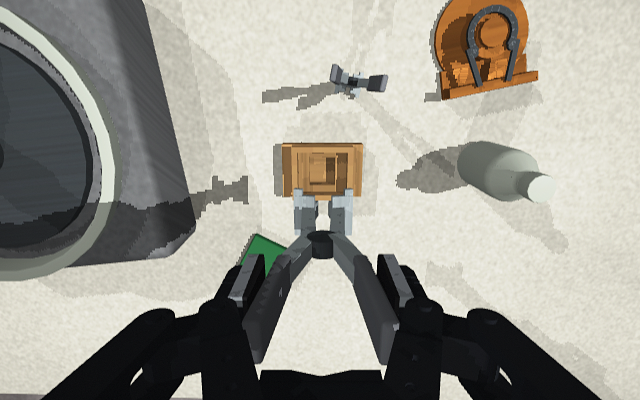

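View pics/c10.png

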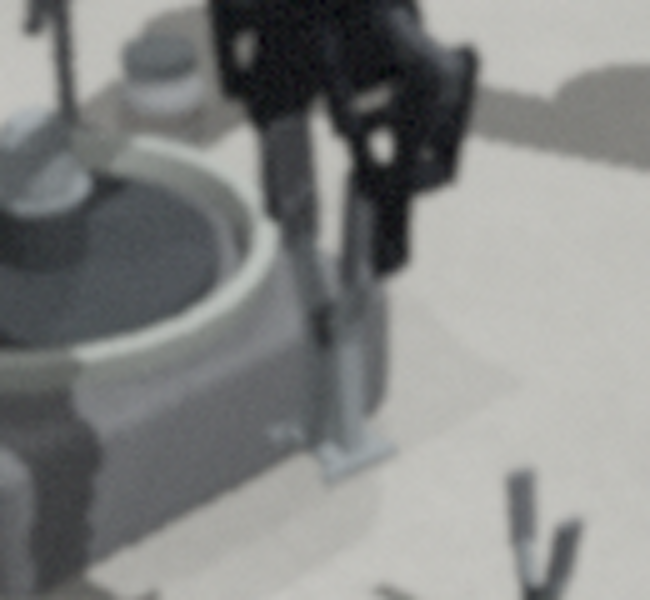

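```bash
for n in w1 w5 w7 w10; do echo $n; python3 ring.py $n | grep -v -E "disc|boss"; done
```

```text
w1
ring 457 0.029940834931851512
arc [0.4726 0.3197 0.0212]
ear mean [0.5017 0.3442] dir -3.5441475525445143 maxr 0.048633944793340364 ang 40.078264478291075
ear mean [0.5098 0.3106] dir 34.385869289566 maxr 0.05292127353097287 ang -13.713951427491287
mid dir 13.103690749537 dist 0.0340563878260968 sep 0.0345502228316158
bar [0.5192 0.332 ] 103.87070538317454 14.721204405824162 0.04819396274410188
w5
ring 996 0.02982920042295875
w7
ring 1500 0.0296841958179824
w10
ring 1288 0.029713517628576464Traceback (most recent call last):
  File "ring.py", line 25, in <module>
    v,u=np.where(dark);img=img[v.min()-30:v.max()+30,u.min()-30:u.max()+30];cv2.imwrite('pics/ringdbg.png',cv2.resize(img,None,fx=4,fy=4,interpolation=cv2.INTER_NEAREST)[:600,:800])
                                                                                                           ~~~~~~~~~~^^^^^^^^^^^^^^^^^^^^^^^^^^^^^^^^^^^^^^^^^^^^^^^^^^^^
cv2.error: OpenCV(4.12.0) /io/opencv/modules/imgproc/src/resize.cpp:4208: error: (-215:Assertion failed) !ssize.empty() in function 'resize'

Traceback (most recent call last)
[... 401 characters left out ...]
r: OpenCV(4.12.0) /io/opencv/modules/imgproc/src/resize.cpp:4208: error: (-215:Assertion failed) !ssize.empty() in function 'resize'

Traceback (most recent call last):
  File "ring.py", line 25, in <module>
    v,u=np.where(dark);img=img[v.min()-30:v.max()+30,u.min()-30:u.max()+30];cv2.imwrite('pics/ringdbg.png',cv2.resize(img,None,fx=4,fy=4,interpolation=cv2.INTER_NEAREST)[:600,:800])
                                                                                                           ~~~~~~~~~~^^^^^^^^^^^^^^^^^^^^^^^^^^^^^^^^^^^^^^^^^^^^^^^^^^^^
cv2.error: OpenCV(4.12.0) /io/opencv/modules/imgproc/src/resize.cpp:4208: error: (-215:Assertion failed) !ssize.empty() in function 'resize'
```

```bash
python3 - <<'E'
import re
s=open('ring.py').read()
s=s.replace("v.min()-30:v.max()+30,u.min()-30:u.max()+30","max(v.min()-10,0):v.max()+10,max(u.min()-10,0):u.max()+10")
s=s.replace("    boss=near","    n_,lab,stt,_=cv2.connectedComponentsWithStats((near&(hsv[...,1]<90)&(z>0.0275)&(z<0.0335)).astype(np.uint8));big=1+np.argmax(stt[1:,4])\n    boss=near",1)
s=s.replace("    dark=near&(hsv[...,1]<90)&(z>0.0275)&(z<0.0335)","    dark=lab==big")
open('ring.py','w').write(s)
E
for n in w1 w5 w7 w10; do echo $n; python3 ring.py $n | grep -v -E "disc|boss"; done
```

```text
w1
ring 455 0.029945817197898406
arc [0.4726 0.3197 0.0212]
ear mean [0.5017 0.3442] dir -3.5441475525445143 maxr 0.048633944793340364 ang 40.078264478291075
ear mean [0.5092 0.31  ] dir 28.904053085467318 maxr 0.047961751761554934 ang -14.89237470240356
mid dir 12.66359255879109 dist 0.033705585413724086 sep 0.03507042180192386
bar [0.5192 0.332 ] 103.87070538317454 14.721204405824162 0.04819396274410188
w5
ring 996 0.02982920042295875
arc [0.4724 0.3192 0.0211]
ear mean [0.5014 0.344 ] dir -4.779910844645182 maxr 0.04964577694955773 ang 40.57820070392119
ear mean [0.5094 0.3098] dir 29.160824993011804 maxr 0.04910931206406767 ang -14.302866733907441
mid dir 13.156733836895176 dist 0.03387315920864221 sep 0.03517720747935829
bar [0.5194 0.3313] 103.62704647497311 14.50936510726346 0.04846019018450341
w7
ring 1500 0.0296841958179824
arc [0.4724 0.3192 0.0211]
ear mean [0.5014 0.3439] dir -4.837700377480739 maxr 0.049679405950338575 ang 40.30277008385648
ear mean [0.5093 0.3097] dir 30.54296483836162 maxr 0.04929232527024621 ang -14.4341248114306
mid dir 12.936961021007894 dist 0.03383185572842738 sep 0.03502627661772949
bar [0.5194 0.331 ] 103.63632822246642 14.035888916240948 0.048440655864547065
w10
ring 1288 0.029713517628576464
arc [0.4727 0.3192 0.0213]
ear mean [0.5015 0.344 ] dir -4.473475419612876 maxr 0.0495004980924998 ang 40.75169167275071
ear mean [0.5097 0.3098] dir 30.030386342818385 maxr 0.04909250479944963 ang -14.392548926411596
mid dir 13.1160449399069 dist 0.03374531768186466 sep 0.03524171589424464
bar [0.5194 0.3311] 103.68716547823583 14.257760158903515 0.04819691655806955
```

View pics/ringdbg.png

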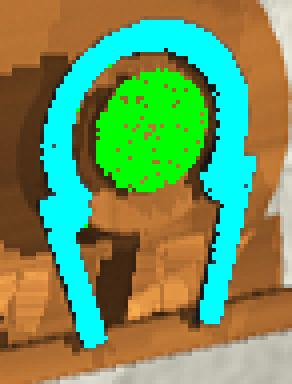

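Call:
{"api": "arm_command", "payload": {
  "rows": [
    {"delta_rot": [0,0,0],"xyz": [0.012,-0.007,0],"gripper": 0.052},
    {"delta_rot": [0,0,0],"xyz": [0.024,-0.015,0],"gripper": 0.052},
    {"delta_rot": [0,0,0],"xyz": [0.024,-0.015,0],"gripper": 0.052},
    {"delta_rot": [0,0,0],"xyz": [0.024,-0.015,0],"gripper": 0.052},
    {"delta_rot": [0,0,0],"xyz": [0.024,-0.015,0],"gripper": 0.052},
    {"delta_rot": [0,0,0],"xyz": [0.024,-0.015,0],"gripper": 0.052},
    {"delta_rot": [0,0,0],"xyz": [0.024,-0.015,0],"gripper": 0.052},
    {"delta_rot": [0,0,-0.066],"xyz": [0.012,-0.007,0],"gripper": 0.052},
    {"delta_rot": [0,0,-0.066],"xyz": [0,0,0.02],"gripper": 0.052},
    {"delta_rot": [0,0,-0.066],"xyz": [0,0,0.02],"gripper": 0.052},
    {"delta_rot": [0,0,0],"xyz": [0,0,0.02],"gripper": 0.052},
    {"delta_rot": [0,0,0],"xyz": [0,0,0],"gripper": 0.052}
  ]
}}

```text
time: 8.7
tool_pos: [0.5019, 0.3239, 0.1596]
tcp_rot: [-1.949, -2.46, 0.012]
wrist_force: [0.1, -0.6, -2.3]
width: 0.607
```

```bash
python3 pl.py 11;python3 ring.py w11| grep -v -E "disc|boss"
python3 - <<'E'
from h import *
st();go([0.5053,0.3269,0.12],103.1)
E
```

```text
t8.70 tcp [0.5019 0.3239 0.1596] x-yaw 103.22 zax [-0.0075 -0.004  -1.    ] F [ 0.07 -0.63 -2.33] T [-0.03  0.04 -0.  ] w 51.87mm q [ 0.531  0.16   1.822  0.     1.168 -1.271]
wrist 0.01 0.03 478 x -0.014005838623855729 0.012063163399172442 y -0.005935526843355568 -0.004044587355856373 zmax 0.02977837427675671
wrist 0.03 0.05 303 x -0.014924247479907544 0.013396754369211774 y -0.006057000572407526 -0.004586312104569136 zmax 0.04964006285799936
wrist 0.05 0.064 1191 x -0.021706851759138286 0.02069010871178297 y -0.01855457143786254 0.016932524112505263 zmax 0.06385962343641863
wrist 0.064 0.08 145 x -0.02165505446178235 0.020557428932966068 y -0.01848636380356122 0.016423487238715374 zmax 0.0732387040024463
scene 0.01 0.03 108 x -0.011830617239248836 0.014681519039528837 y -0.006430765272151021 0.006962733536106132 zmax 0.029835533818189812
scene 0.03 0.05 109 x -0.013000268837866534 0.015914588614700985 y -0.0059178675605262585 0.006698511034810571 zmax 0.04990216767305436
scene 0.05 0.064 184 x -0.020121224856080908 0.022902049362861963 y -0.019176497249699047 0.018816179514420068 zmax 0.0636007992773313
scene 0.064 0.08 23 x -0.01715639055842958 0.020711978967995676 y -0.006099225052839348 0.017220416332205894 zmax 0.0714732202833516
ring 1023 0.029871251482636307
arc [0.4723 0.32   0.0211]
ear mean [0.4912 0.3452] dir -30.01544833258035 maxr 0.033776183798223704 ang 53.12710935463353
ear mean [0.5032 0.3072] dir 35.392786282883726 maxr 0.03852084852451261 ang -22.542601414075992
mid dir 13.9563413009365 dist 0.025660856930709477 sep 0.039878167486518463
bar [0.518  0.3356] 103.79142708956591 18.835367652320283 0.04827679594208552
t8.80 tcp [0.5045 0.325  0.1634] x-yaw 103.2 zax [-2.1e-03 -9.0e-04 -1.0e+00] F [ 0.5   0.79 -0.3 ] T [ 0.03 -0.03 -0.01] w 51.97mm q [ 0.531  0.158  1.818  0.     1.168 -1.271]
tool delta [0.0017 0.0013 0.0434] norm 0.0434
rot tool [-0.0022  0.0004  0.0018]
```

View pics/w11.png

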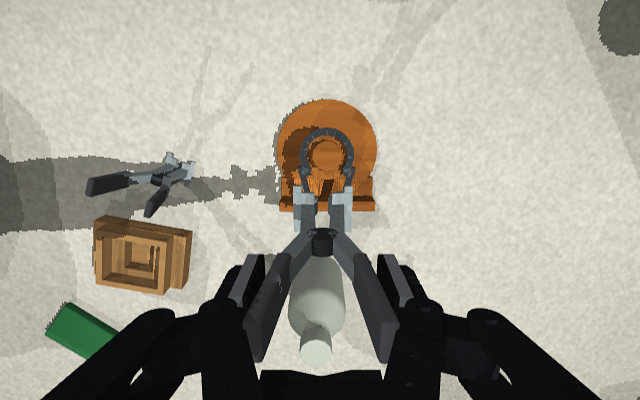

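```bash
cat > sh.py <<'E'
import sys
from h import *
np.set_printoptions(precision=4,suppress=True)
s,R=st();d=grab('wrist',sys.argv[1]);W=world(d);L=(W-s['tool_pos'])@R
m=(np.abs(L[...,0])<0.04)&(np.abs(L[...,1])<0.03)&(L[...,2]>0.05)&(L[...,2]<0.072)
P=L[m];lo=np.percentile(P,0.7,axis=0);hi=np.percentile(P,99.3,axis=0);print('shoulder L',lo,hi,'mid',(lo+hi)/2)
c=(lo+hi)/2;c[2]=0.0732
print('tip world',s['tool_pos']+R@c)
s2,_=st();print('tcp moved',s2['tool_pos']-s['tool_pos'])
E
python3 sh.py w12; python3 sh.py w13
```

```text
t8.80 tcp [0.5045 0.325  0.1634] x-yaw 103.2 zax [-0.0021 -0.0009 -1.    ] F [ 0.5   0.79 -0.3 ] T [ 0.03 -0.03 -0.01] w 51.97mm q [ 0.531  0.158  1.818  0.     1.168 -1.271]
shoulder L [-0.0215 -0.0158  0.051 ] [0.0205 0.0185 0.0712] mid [-0.0005  0.0014  0.0611]
tip world [0.5058 0.3247 0.0902]
t8.85 tcp [0.5055 0.3254 0.1646] x-yaw 103.2 zax [ 0.0001  0.0002 -1.    ] F [ 0.25  0.07 -0.57] T [ 0.04  0.01 -0.02] w 52.03mm q [ 0.53   0.157  1.816  0.     1.168 -1.271]
tcp moved [0.001  0.0004 0.0012]
t8.85 tcp [0.5055 0.3254 0.1646] x-yaw 103.2 zax [ 0.0001  0.0002 -1.    ] F [ 0.25  0.07 -0.57] T [ 0.04  0.01 -0.02] w 52.03mm q [ 0.53   0.157  1.816  0.     1.168 -1.271]
shoulder L [-0.0215 -0.0172  0.0514] [0.0205 0.0173 0.0714] mid [-0.0005  0.0001  0.0614]
tip world [0.5057 0.3249 0.0914]
t8.90 tcp [0.506  0.3255 0.1653] x-yaw 103.19 zax [ 0.0013  0.001  -1.    ] F [ 0.16 -0.11 -0.59] T [-0.05  0.02 -0.01] w 52.33mm q [ 0.53   0.157  1.815  0.     1.168 -1.271]
tcp moved [0.0005 0.0001 0.0007]
```

Call:
{"api": "arm_command", "payload": {
  "rows": [
    {"delta_rot": [0,0,0],"xyz": [0.002,0.001,0.01],"gripper": 0.052},
    {"delta_rot": [0,0,0],"xyz": [0,0,0.015],"gripper": 0.052},
    {"delta_rot": [0,0,0],"xyz": [0,0,0.015],"gripper": 0.052},
    {"delta_rot": [0,0,0],"xyz": [0,0,0.01],"gripper": 0.052},
    {"delta_rot": [0,0,0],"xyz": [0,0,0],"gripper": 0.052},
    {"delta_rot": [0,0,0],"xyz": [0,0,0],"gripper": 0.052},
    {"delta_rot": [0,0,0],"xyz": [0,0,0],"gripper": 0.052}
  ]
}}

```text
time: 9.6
tool_pos: [0.5066, 0.3273, 0.1147]
tcp_rot: [1.951, 2.462, 0.001]
wrist_force: [0.3, 0.7, -2.3]
width: 0.608
```

```bash
python3 sh.py w14; python3 ring.py w14| grep -v -E "disc|boss"
```

```text
t9.60 tcp [0.5066 0.3273 0.1147] x-yaw 103.19 zax [ 0.0009  0.0005 -1.    ] F [ 0.31  0.69 -2.3 ] T [ 0.    0.06 -0.  ] w 51.96mm q [ 0.532  0.204  1.858  0.     1.078 -1.269]
shoulder L [-0.0215 -0.0174  0.051 ] [0.0205 0.0171 0.0713] mid [-0.0005 -0.0001  0.0611]
tip world [0.5067 0.3268 0.0415]
t9.65 tcp [0.5067 0.3274 0.115 ] x-yaw 103.19 zax [ 0.0012  0.0007 -1.    ] F [-0.71 -0.01 -2.54] T [ 0.04 -0.02  0.02] w 51.94mm q [ 0.532  0.204  1.858  0.     1.078 -1.269]
tcp moved [0.0001 0.0001 0.0002]
ring 1317 0.029930400965335474
arc [0.4722 0.32   0.0211]
ear mean [0.4881 0.3464] dir -17.896448039535635 maxr 0.032372347427513624 ang 58.989879460653974
ear mean [0.498  0.3034] dir 60.2852469315686 maxr 0.03146899131093166 ang -32.83251213679103
mid dir 13.298080027898743 dist 0.02137627699762834 sep 0.04413442800054862
bar [0.5185 0.3329] 103.73152534452637 15.611288667202318 0.0480791299727398
```

View pics/w14.png

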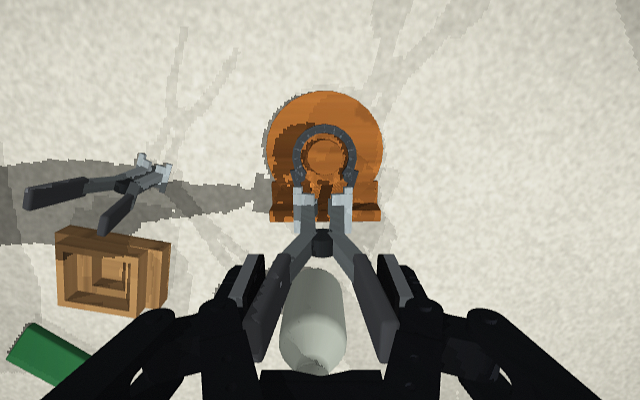

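Call:
{"api": "arm_command", "payload": {
  "rows": [
    {"delta_rot": [0,0,0],"xyz": [0.001,0.0,0.006],"gripper": 0.052},
    {"delta_rot": [0,0,0],"xyz": [0,0,0.006],"gripper": 0.052},
    {"delta_rot": [0,0,0],"xyz": [0,0,0.005],"gripper": 0.052},
    {"delta_rot": [0,0,0],"xyz": [0,0,0],"gripper": 0.052},
    {"delta_rot": [0,0,0],"xyz": [0,0,0],"gripper": 0.052}
  ]
}}

```text
time: 10.15
tool_pos: [0.5057, 0.3279, 0.0968]
tcp_rot: [-1.951, -2.462, 0.001]
wrist_force: [0.7, 0.1, -1.8]
width: 0.604
```

```bash
python3 pl.py 15
```

```text
t10.15 tcp [0.5057 0.3279 0.0968] x-yaw 103.19 zax [-0.0006 -0.0004 -1.    ] F [ 0.72  0.15 -1.83] T [-0.04  0.07 -0.03] w 51.58mm q [ 0.534  0.222  1.873 -0.     1.047 -1.267]
wrist 0.01 0.03 463 x -0.014194497793961846 0.01222366667597167 y -0.003982973453304265 -0.0024020888289353758 zmax 0.029749087256363764
wrist 0.03 0.05 289 x -0.015004675767623281 0.013476959572320294 y -0.003870443047306522 -0.0024882347246181257 zmax 0.049398536456602034
wrist 0.05 0.064 1261 x -0.021695617054711278 0.020668654610353734 y -0.039491516776321886 0.019675906758753584 zmax 0.06393322497899195
wrist 0.064 0.08 3672 x -0.043938988446413335 0.04583824141435439 y -0.039997065019470424 0.019534710934967357 zmax 0.07842583819125651
scene 0.01 0.03 103 x -0.012931936643605632 0.014446858211007706 y -0.004841366202698372 0.006971745689621047 zmax 0.029432341845606787
scene 0.03 0.05 99 x -0.013945655451449756 0.015771618850563694 y -0.005089686353748143 0.008178615916506019 zmax 0.04990329080652284
scene 0.05 0.064 174 x -0.020505299710254277 0.02221528817164812 y -0.038520133589645636 0.01898457215019131 zmax 0.06384612437055613
scene 0.064 0.08 443 x -0.0370790045023749 0.04788620197652125 y -0.03999040599560876 0.02035056889002522 zmax 0.07984191023262154
```

View pics/w15.png

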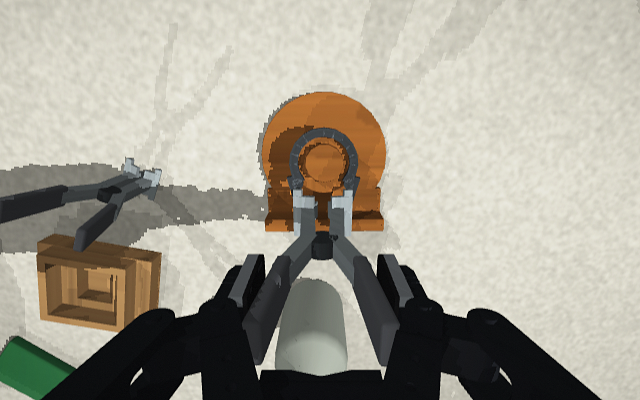

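View pics/c15.png

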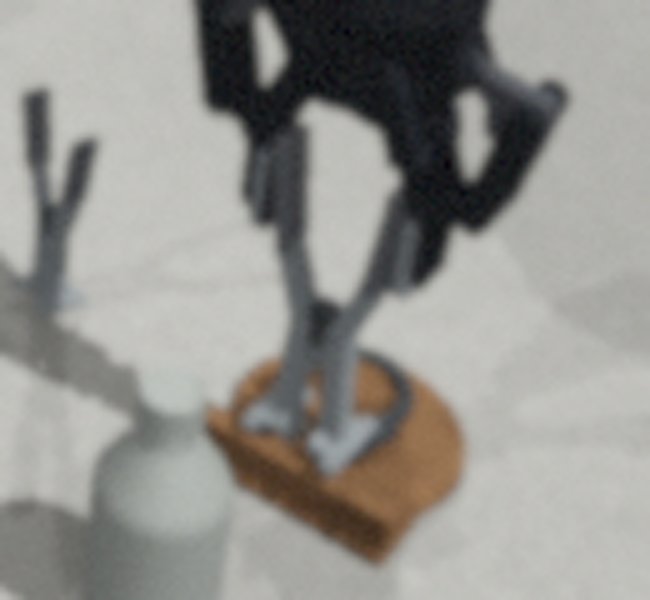

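Call:
{"api": "arm_command", "payload": {
  "rows": [
    {"delta_rot": [0,0,0],"xyz": [0,0,0],"gripper": 0.048},
    {"delta_rot": [0,0,0],"xyz": [0,0,0],"gripper": 0.044},
    {"delta_rot": [0,0,0],"xyz": [0,0,0],"gripper": 0.04},
    {"delta_rot": [0,0,0],"xyz": [0,0,0],"gripper": 0.04},
    {"delta_rot": [0,0,0],"xyz": [0,0,0],"gripper": 0.04}
  ],
  "force": 60
}}

```text
time: 10.75
tool_pos: [0.5064, 0.3285, 0.098]
tcp_rot: [1.951, 2.462, 0.002]
wrist_force: [0.5, 0.5, 3.1]
width: 0.474
```

```bash
cat > sq.py <<'E'
import sys
from h import *
np.set_printoptions(precision=4,suppress=True)
s,R=st();n=sys.argv[1]
d=grab('wrist','w'+n);W=world(d);L=(W-s['tool_pos'])@R
hsv=cv2.cvtColor(d['pixels'],cv2.COLOR_RGB2HSV)
# shoulders top (bright, unsaturated) by height
m=(np.abs(L[...,0])<0.05)&(np.abs(L[...,1])<0.03)&(L[...,2]>0.045)&(hsv[...,1]<60)&(hsv[...,2]>110)
P=L[m];W1=W[m]
print('shoulder n',len(P),'x',np.percentile(P[:,0],[1,99]),'y',np.percentile(P[:,1],[1,99]),'world z med',np.median(W1[:,2]),'pct',np.percentile(W1[:,2],[10,90]))
img=cv2.cvtColor(d['pixels'],cv2.COLOR_RGB2BGR);cv2.imwrite('pics/cw%s.png'%n,cv2.resize(img[60:280,220:420],None,fx=2.7,fy=2.7,interpolation=cv2.INTER_CUBIC))
E
python3 sq.py 16
```

```text
t10.75 tcp [0.5064 0.3285 0.098 ] x-yaw 103.19 zax [ 0.0012  0.0009 -1.    ] F [0.45 0.49 3.06] T [0.16 0.1  0.04] w 40.45mm q [ 0.534  0.221  1.871  0.     1.047 -1.267]
shoulder n 1693 x [-0.0498  0.0498] y [-0.0266  0.0296] world z med 0.03403012243108855 pct [-0.0004  0.0359]
```

View pics/cw16.png

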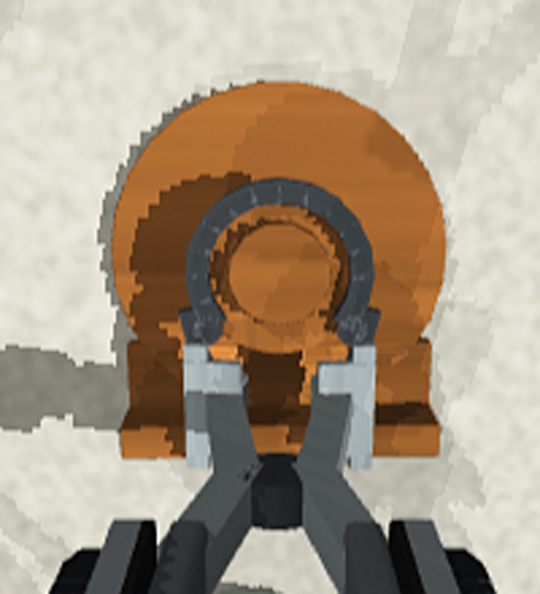

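Call:
{"api": "arm_command", "payload": {
  "rows": [
    {"delta_rot": [0,0,0],"xyz": [0,0,0],"gripper": 0.037},
    {"delta_rot": [0,0,0],"xyz": [0,0,0],"gripper": 0.034},
    {"delta_rot": [0,0,0],"xyz": [0,0,0],"gripper": 0.031},
    {"delta_rot": [0,0,0],"xyz": [0,0,0],"gripper": 0.028},
    {"delta_rot": [0,0,0],"xyz": [0,0,0],"gripper": 0.028},
    {"delta_rot": [0,0,0],"xyz": [0,0,0],"gripper": 0.028}
  ]
}}

```text
time: 11.4
tool_pos: [0.5065, 0.3291, 0.0981]
tcp_rot: [-1.952, -2.462, -0.004]
wrist_force: [-1.4, 2.9, 5.3]
width: 0.33
```

```bash
python3 sq.py 17
```

```text
t11.40 tcp [0.5065 0.3291 0.0981] x-yaw 103.18 zax [ 0.0015  0.0021 -1.    ] F [-1.35  2.86  5.27] T [0.62 0.12 0.05] w 28.15mm q [ 0.534  0.221  1.871  0.001  1.047 -1.267]
shoulder n 1710 x [-0.0498  0.0498] y [-0.0266  0.0296] world z med 0.03398340170156536 pct [-0.0004  0.0357]
```

View pics/cw17.png

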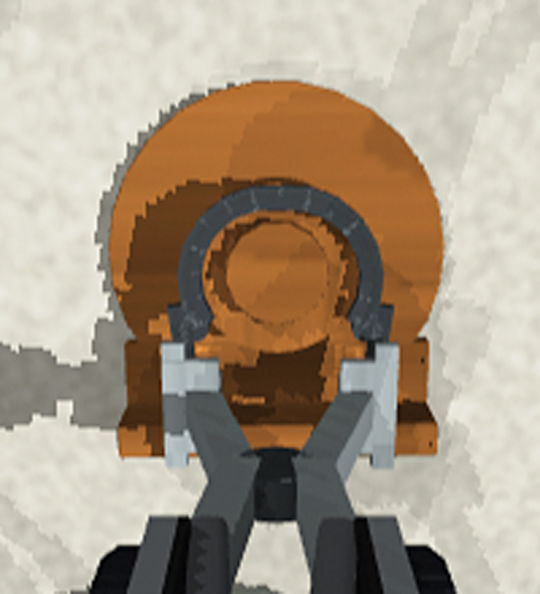

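Call:
{"api": "arm_command", "payload": {
  "rows": [
    {"delta_rot": [0,0,0],"xyz": [0,0,0],"gripper": 0.025},
    {"delta_rot": [0,0,0],"xyz": [0,0,0.0005],"gripper": 0.022},
    {"delta_rot": [0,0,0],"xyz": [0,0,0.0005],"gripper": 0.02},
    {"delta_rot": [0,0,0],"xyz": [0,0,0],"gripper": 0.018},
    {"delta_rot": [0,0,0],"xyz": [0,0,0],"gripper": 0.016},
    {"delta_rot": [0,0,0],"xyz": [0,0,0],"gripper": 0.014},
    {"delta_rot": [0,0,0],"xyz": [0,0,0],"gripper": 0.012}
  ]
}}

```text
time: 12.15
tool_pos: [0.5064, 0.3286, 0.0969]
tcp_rot: [1.952, 2.462, 0.003]
wrist_force: [-1.3, 2.9, 6.0]
width: 0.185
```

```bash
python3 sq.py 18; python3 pl.py 18x | tail -8
```

```text
t12.15 tcp [0.5064 0.3286 0.0969] x-yaw 103.18 zax [ 0.0012  0.0012 -1.    ] F [-1.32  2.95  6.04] T [ 0.59  0.15 -0.01] w 15.82mm q [ 0.534  0.223  1.872  0.001  1.045 -1.267]
shoulder n 1706 x [-0.0498  0.0498] y [-0.0267  0.0296] world z med 0.033989782738492264 pct [-0.0003  0.0365]
wrist 0.01 0.03 781 x -0.01842962009128723 0.017891122501229765 y -0.004387445343996813 0.006416693311048514 zmax 0.02976397483303642
wrist 0.03 0.05 568 x -0.025957591638170286 0.026326994415892157 y -0.004667730666593571 0.0062754221011905535 zmax 0.049833323779401105
wrist 0.05 0.064 1468 x -0.036815121670594746 0.03744544292686229 y -0.03950989392868208 0.018234216048955015 zmax 0.06393425616624467
wrist 0.064 0.08 3367 x -0.04465469772378626 0.04496844602563528 y -0.03999933078561365 0.01856899634623012 zmax 0.07857795203611372
scene 0.01 0.03 128 x -0.016541385697680933 0.019104814960868348 y -0.0054089290003278235 0.006939665988930932 zmax 0.029640294401664578
scene 0.03 0.05 103 x -0.022788050488184247 0.0272568215541494 y -0.007008611160905848 0.00688871020483027 zmax 0.049798207957036954
scene 0.05 0.064 178 x -0.03489777801262094 0.039723644914565 y -0.037357525013827185 0.018634050708425293 zmax 0.06397013062789268
scene 0.064 0.08 495 x -0.035674711349689324 0.04654508309790542 y -0.039942308324872375 0.019056876590565812 zmax 0.07964431620359924
```

View pics/cw18.png

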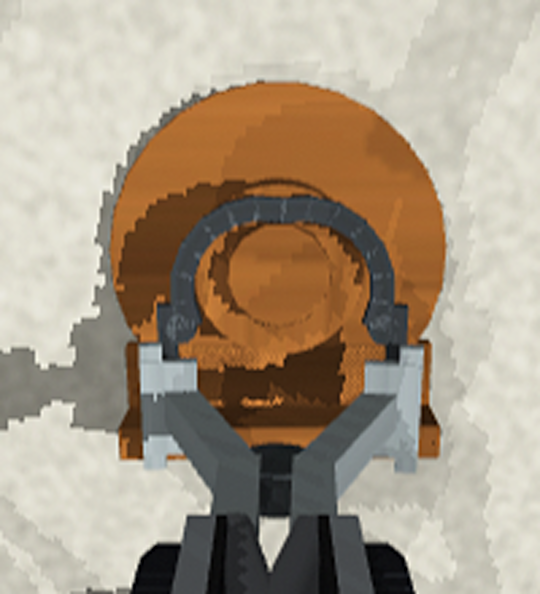

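View pics/c18x.png

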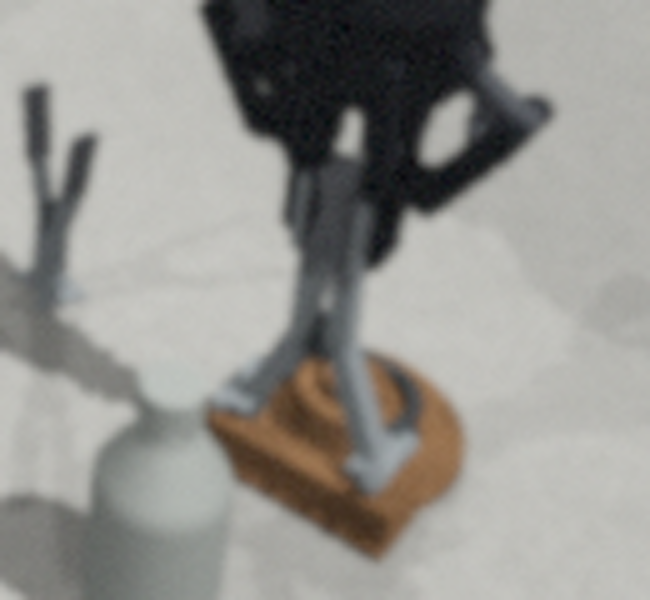

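The ring is spread with the pliers at their stop and a light downward load. Lifting slowly.

Call:
{"api": "arm_command", "payload": {
  "rows": [
    {"delta_rot": [0,0,0],"xyz": [0,0,-0.003],"gripper": 0.01},
    {"delta_rot": [0,0,0],"xyz": [0,0,-0.004],"gripper": 0.01},
    {"delta_rot": [0,0,0],"xyz": [0,0,-0.005],"gripper": 0.01},
    {"delta_rot": [0,0,0],"xyz": [0,0,-0.006],"gripper": 0.01},
    {"delta_rot": [0,0,0],"xyz": [0,0,0],"gripper": 0.01},
    {"delta_rot": [0,0,0],"xyz": [0,0,0],"gripper": 0.01}
  ]
}}

```text
time: 12.9
tool_pos: [0.5061, 0.328, 0.1145]
tcp_rot: [1.952, 2.462, 0.001]
wrist_force: [-0.1, -0.2, -2.0]
width: 0.183
```

```bash
python3 sq.py 19; python3 pl.py 19x | tail -8
```

```text
t12.90 tcp [0.5061 0.328  0.1145] x-yaw 103.18 zax [ 0.0004  0.0001 -1.    ] F [-0.06 -0.16 -1.96] T [ 0.01  0.05 -0.01] w 15.60mm q [ 0.534  0.205  1.858 -0.     1.078 -1.267]
shoulder n 1669 x [-0.0498  0.0497] y [-0.0265  0.0294] world z med 0.05162192724259379 pct [-0.0003  0.0536]
wrist 0.01 0.03 782 x -0.018980467062597352 0.017401242766594213 y -0.004289497066575005 0.007029706879708055 zmax 0.0297508553113541
wrist 0.03 0.05 568 x -0.026077168520500023 0.025777491384008797 y -0.004240606805025514 0.006929974685110584 zmax 0.04965634335963439
wrist 0.05 0.064 1420 x -0.03752270337923305 0.036703833927543825 y -0.01662759284569095 0.018787913807411374 zmax 0.06387306105981667
wrist 0.064 0.08 923 x -0.03764445377265889 0.033006972764738324 y -0.03999079203458479 0.01860744725085546 zmax 0.07032630091525843
scene 0.01 0.03 136 x -0.017126865680446343 0.01975221607617069 y -0.004982857036392379 0.007550060252995312 zmax 0.02985857449478855
scene 0.03 0.05 106 x -0.023698654442920065 0.027813066746552383 y -0.005510601658641109 0.007009562718954098 zmax 0.04979554185189109
scene 0.05 0.064 173 x -0.03623217120559899 0.0385021917351152 y -0.019068812394550716 0.01741497921419029 zmax 0.06378937731201818
scene 0.064 0.08 101 x -0.035728292598370126 0.038450531232093375 y -0.03881746317405125 0.017972758726156092 zmax 0.07707959018641643
```

View pics/cw19.png

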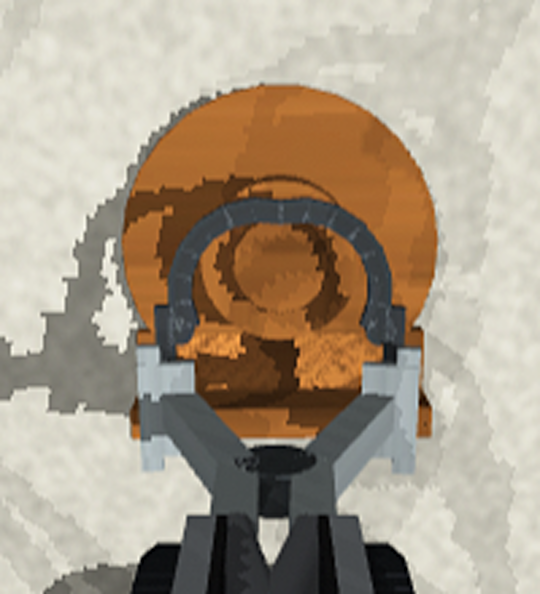

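View pics/c19x.png

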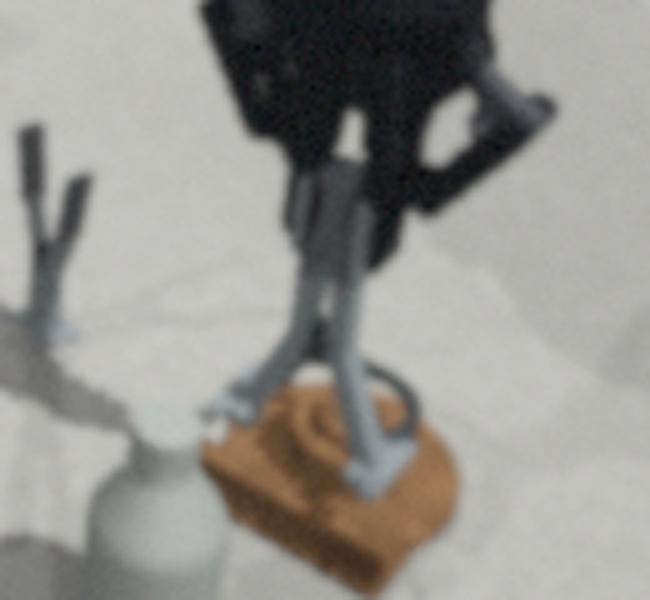

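```bash
cat > held.py <<'E'
import sys
from h import *
np.set_printoptions(precision=4,suppress=True)
def held(name,s,R):
    d=dict(np.load('pics/%s.npz'%name));W=world(d);L=(W-s['tool_pos'])@R
    hsv=cv2.cvtColor(d['pixels'],cv2.COLOR_RGB2HSV)
    m=(np.abs(L[...,0])<0.045)&(L[...,1]<-0.008)&(L[...,1]>-0.075)&(L[...,2]>0.055)&(L[...,2]<0.09)&(hsv[...,1]<100)
    n,lab,stt,_=cv2.connectedComponentsWithStats(m.astype(np.uint8));m=lab==1+np.argmax(stt[1:,4])
    P=L[m];c,_,_,_=np.linalg.lstsq(np.c_[P[:,:2],np.ones(len(P))],P[:,2],rcond=None)
    mid=P[np.abs(P[:,0])<0.006]
    print('ring n',len(P),'plane slope x,y',c,'z at y=-45',c[2]-0.045*c[1],'outer back y',np.percentile(mid[:,1],1),'inner',np.percentile(mid[:,1],99))
    a=P[P[:,1]<-0.02];
    print(' x extents',a[:,0].min(),a[:,0].max(),'mid',(a[:,0].min()+a[:,0].max())/2)
    return d,L,m
if __name__=='__main__':
    s,R=st();grab('wrist',sys.argv[1]);held(sys.argv[1],s,R)
E
python3 held.py w20
```

```text
t13.05 tcp [0.5057 0.3278 0.1139] x-yaw 103.19 zax [-0.0004 -0.0003 -1.    ] F [-0.06 -0.01 -2.86] T [-0.05 -0.03  0.04] w 15.72mm q [ 0.534  0.205  1.859 -0.     1.078 -1.267]
ring n 1954 plane slope x,y [-0.0068 -0.0883  0.0637] z at y=-45 0.06764385796131575 outer back y -0.0539506594561126 inner -0.04840965932508433
 x extents -0.033006209967778935 0.03274020128964409 mid -0.0001330043390674225
```

Call:
{"api": "arm_command", "payload": {
  "rows": [
    {"delta_rot": [0,0,0],"xyz": [0,0,-0.006],"gripper": 0.01},
    {"delta_rot": [0,0,0],"xyz": [0,0,-0.012],"gripper": 0.01},
    {"delta_rot": [0,0,0],"xyz": [0,0,-0.018],"gripper": 0.01},
    {"delta_rot": [0,0,0],"xyz": [0,0,-0.02],"gripper": 0.01},
    {"delta_rot": [0,0,0],"xyz": [0,0,-0.02],"gripper": 0.01},
    {"delta_rot": [0,0,0],"xyz": [0,0,-0.02],"gripper": 0.01},
    {"delta_rot": [0,0,0],"xyz": [0,0,-0.02],"gripper": 0.01},
    {"delta_rot": [0,0,0],"xyz": [0,0,-0.02],"gripper": 0.01},
    {"delta_rot": [0,0,0],"xyz": [0,0,-0.02],"gripper": 0.01},
    {"delta_rot": [0,0,0],"xyz": [0,0,-0.012],"gripper": 0.01},
    {"delta_rot": [0,0,0],"xyz": [0,0,-0.006],"gripper": 0.01}
  ]
}}

```text
time: 14.2
tool_pos: [0.5066, 0.3284, 0.2907]
tcp_rot: [1.951, 2.461, 0.005]
wrist_force: [-0.3, 0.2, -1.2]
width: 0.178
```

```bash
python3 held.py w21;python3 -c "
from h import *
go([0.6165,-0.1385,0.285],103.2)"
```

```text
t14.20 tcp [0.5066 0.3284 0.2907] x-yaw 103.19 zax [ 0.0029  0.0017 -1.    ] F [-0.35  0.24 -1.16] T [-0.03  0.02  0.  ] w 15.23mm q [ 0.534  0.088  1.66  -0.     1.39  -1.267]
ring n 1957 plane slope x,y [-0.0055 -0.0802  0.0638] z at y=-45 0.06742093365998386 outer back y -0.05401556025230693 inner -0.04843492004885226
 x extents -0.03285737412199889 0.032902126888367605 mid 2.2376383184356807e-05
tool delta [-4.797e-01  4.000e-04  5.300e-03] norm 0.4797
rot tool [ 0.0033 -0.001  -0.0001]
```

Call:
{"api": "arm_command", "payload": {
  "rows": [
    {"delta_rot": [0,0,0],"xyz": [-0.01,0,0],"gripper": 0.01},
    {"delta_rot": [0,0,0],"xyz": [-0.02,0,0],"gripper": 0.01},
    {"delta_rot": [0,0,0],"xyz": [-0.03,0,0],"gripper": 0.01},
    {"delta_rot": [0,0,0],"xyz": [-0.04,0,0],"gripper": 0.01},
    {"delta_rot": [0,0,0],"xyz": [-0.04,0,0],"gripper": 0.01},
    {"delta_rot": [0,0,0],"xyz": [-0.04,0,0],"gripper": 0.01},
    {"delta_rot": [0,0,0],"xyz": [-0.04,0,0],"gripper": 0.01},
    {"delta_rot": [0,0,0],"xyz": [-0.04,0,0],"gripper": 0.01},
    {"delta_rot": [0,0,0],"xyz": [-0.04,0,0],"gripper": 0.01},
    {"delta_rot": [0,0,0],"xyz": [-0.04,0,0],"gripper": 0.01},
    {"delta_rot": [0,0,0],"xyz": [-0.04,0,0],"gripper": 0.01},
    {"delta_rot": [0,0,0],"xyz": [-0.04,0,0],"gripper": 0.01}
  ]
}}

```text
time: 15.45
tool_pos: [0.6007, -0.0831, 0.2864]
tcp_rot: [-1.951, -2.46, 0.003]
wrist_force: [0.1, 0.6, -1.1]
width: 0.183
```

Call:
{"api": "arm_command", "payload": {
  "rows": [
    {"delta_rot": [0,0,0],"xyz": [-0.03,0,0],"gripper": 0.01},
    {"delta_rot": [0,0,0],"xyz": [-0.02,0,0],"gripper": 0.01},
    {"delta_rot": [0,0,0],"xyz": [-0.01,0,0],"gripper": 0.01},
    {"delta_rot": [0,0,0],"xyz": [0,0,0],"gripper": 0.01},
    {"delta_rot": [0,0,0],"xyz": [0,0,0],"gripper": 0.01},
    {"delta_rot": [0,0,0],"xyz": [0,0,0],"gripper": 0.01}
  ]
}}

```text
time: 16.05
tool_pos: [0.6153, -0.1379, 0.2882]
tcp_rot: [-1.949, -2.463, -0.001]
wrist_force: [-0.5, 0.8, -2.6]
width: 0.185
```

```bash
python3 held.py w22;python3 -c "
from h import *
st();go([0.6165,-0.1385,0.285],103.2)"
```

```text
t16.05 tcp [ 0.6153 -0.1379  0.2882] x-yaw 103.28 zax [-0.0001  0.0006 -1.    ] F [-0.46  0.79 -2.63] T [ 0.01 -0.01  0.06] w 15.78mm q [-0.26   0.143  1.604  0.001  1.395 -2.063]
ring n 1998 plane slope x,y [-0.0055 -0.0774  0.0639] z at y=-45 0.06737907665828877 outer back y -0.05407186159027849 inner -0.04780557087426515
 x extents -0.03300306857177935 0.032926336166130936 mid -3.836620282420683e-05
t16.10 tcp [ 0.6153 -0.1379  0.2883] x-yaw 103.29 zax [ 1.e-04  4.e-04 -1.e+00] F [-0.27 -0.11 -1.74] T [-0.01 -0.05  0.01] w 15.45mm q [-0.26   0.143  1.604  0.     1.395 -2.063]
tool delta [-0.0009  0.001   0.0033] norm 0.0036
rot tool [ 0.0002 -0.0004  0.0015]
```

View pics/w22.png

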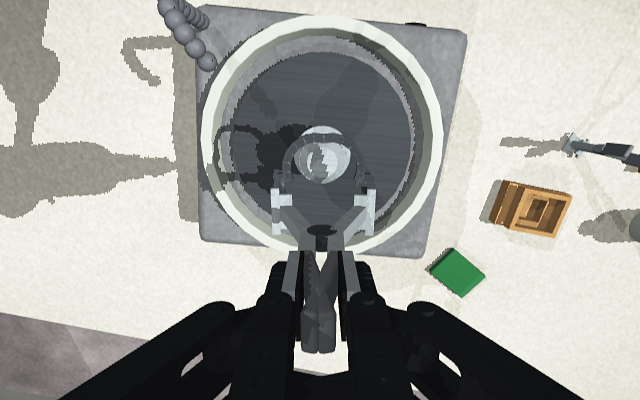

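```bash
cat > sp.py <<'E'
import sys
from h import *
from scipy.optimize import least_squares
np.set_printoptions(precision=4,suppress=True)
s,R=st();d=grab('wrist',sys.argv[1]);W=world(d);z=W[...,2];r=np.hypot(W[...,0]-0.591,W[...,1]+0.1445)
X=[]
m=(r<0.035)&(z>0.1675)&(z<0.1735);Q=W[m]
if len(Q)>30:
    q=least_squares(lambda p:np.hypot(Q[:,0]-p[0],Q[:,1]-p[1])-(0.020-(Q[:,2]-0.1663)*7/9),[0.591,-0.1445],loss='soft_l1',f_scale=.001).x;print('cone',q,len(Q));X.append(q)
m=(r<0.03)&(z>0.142)&(z<0.164);Q=W[m]
if len(Q)>30:
    q=least_squares(lambda p:np.hypot(Q[:,0]-p[0],Q[:,1]-p[1])-0.02,[0.591,-0.1445],loss='soft_l1',f_scale=.001).x;print('land',q,len(Q));X.append(q)
# nose top: by image mask, min enclosing circle of top points r13
m=(r<0.03)&(z>0.1742)&(z<0.1775);Q=W[m][:,:2]
if len(Q)>30: print('nose',cv2.minEnclosingCircle((Q*1000).astype(np.float32)),len(Q))
from held import held
held(sys.argv[1],s,R)
for q in X: print('spindle in tool',R.T@(np.append(q,0.17)-s['tool_pos']))
E
python3 sp.py w23
```

```text
t16.10 tcp [ 0.6153 -0.1379  0.2883] x-yaw 103.29 zax [ 0.0001  0.0004 -1.    ] F [-0.27 -0.11 -1.74] T [-0.01 -0.05  0.01] w 15.45mm q [-0.26   0.143  1.604  0.     1.395 -2.063]
cone [ 0.5908 -0.1444] 541
nose ((590.7532958984375, -144.24447631835938), 14.450165748596191) 809
ring n 2001 plane slope x,y [-0.0058 -0.0794  0.0638] z at y=-45 0.06738897843129464 outer back y -0.05406595010527374 inner -0.047730936191431296
 x extents -0.03284410489271159 0.03278574362080309 mid -2.9180635954251244e-05
spindle in tool [-0.0007 -0.0254  0.1183]
```

Call:
{"api": "arm_command", "payload": {
  "rows": [
    {"delta_rot": [0,0,0],"xyz": [-0.0007,0.0007,0.006],"gripper": 0.01},
    {"delta_rot": [0,0,0],"xyz": [0,0,0.01],"gripper": 0.01},
    {"delta_rot": [0,0,0],"xyz": [0,0,0.01],"gripper": 0.01},
    {"delta_rot": [0,0,0],"xyz": [0,0,0.01],"gripper": 0.01},
    {"delta_rot": [0,0,0],"xyz": [0,0,0.004],"gripper": 0.01},
    {"delta_rot": [0,0,0],"xyz": [0,0,0],"gripper": 0.01},
    {"delta_rot": [0,0,0],"xyz": [0,0,0],"gripper": 0.01}
  ]
}}

```text
time: 16.85
tool_pos: [0.6163, -0.14, 0.2482]
tcp_rot: [-1.952, -2.462, 0.0]
wrist_force: [-0.3, 0.3, -1.1]
width: 0.185
```

```bash
python3 sp.py w24
python3 - <<'E'
import cv2
i=cv2.imread('pics/w24.png');cv2.imwrite('pics/c24.png',cv2.resize(i[90:260,230:420],None,fx=3.5,fy=3.5,interpolation=cv2.INTER_CUBIC))
E
```

```text
t16.85 tcp [ 0.6163 -0.14    0.2482] x-yaw 103.18 zax [-0.0001 -0.     -1.    ] F [-0.28  0.31 -1.09] T [0.   0.02 0.02] w 15.79mm q [-0.263  0.162  1.654 -0.     1.325 -2.064]
cone [ 0.5908 -0.1444] 793
land [ 0.5908 -0.1444] 77
nose ((586.4046630859375, -142.88206481933594), 27.07429313659668) 1072
ring n 4201 plane slope x,y [ 0.003  -0.0346  0.0702] z at y=-45 0.07176896768272997 outer back y -0.05385641967786212 inner -0.008692954821580926
 x extents -0.03273663279618197 0.03286589880740206 mid 6.463300561004512e-05
spindle in tool [ 0.0015 -0.0259  0.0782]
spindle in tool [ 0.0015 -0.0259  0.0782]
```

View pics/c24.png

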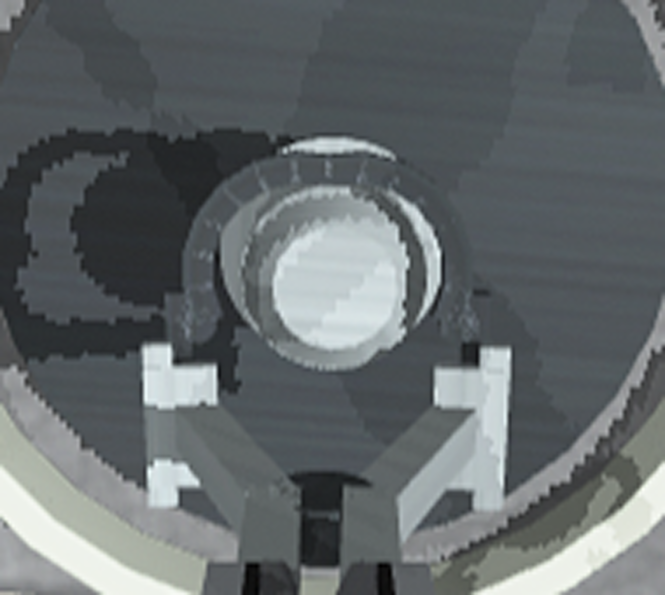

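Call:
{"api": "arm_command", "payload": {
  "rows": [
    {"delta_rot": [0,0,0],"xyz": [0.0015,0,0],"gripper": 0.01},
    {"delta_rot": [0,0,0],"xyz": [0,0,0.005],"gripper": 0.01},
    {"delta_rot": [0,0,0],"xyz": [0,0,0.005],"gripper": 0.01},
    {"delta_rot": [0,0,0],"xyz": [0,0,0.005],"gripper": 0.01},
    {"delta_rot": [0,0,0],"xyz": [0,0,0.003],"gripper": 0.01},
    {"delta_rot": [0,0,0],"xyz": [0,0,0],"gripper": 0.01},
    {"delta_rot": [0,0,0],"xyz": [0,0,0],"gripper": 0.01}
  ]
}}

```text
time: 17.6
tool_pos: [0.6158, -0.1384, 0.23]
tcp_rot: [-1.951, -2.462, 0.0]
wrist_force: [-0.2, 0.3, -1.2]
width: 0.184
```

```bash
python3 sp.py w25
python3 - <<'E'
import cv2
i=cv2.imread('pics/w25.png');cv2.imwrite('pics/c25.png',cv2.resize(i[90:260,230:420],None,fx=3.5,fy=3.5,interpolation=cv2.INTER_CUBIC))
E
```

```text
t17.60 tcp [ 0.6158 -0.1384  0.23  ] x-yaw 103.19 zax [-0.0004  0.0001 -1.    ] F [-0.24  0.26 -1.16] T [-0.03 -0.03  0.06] w 15.70mm q [-0.26   0.17   1.678 -0.     1.293 -2.061]
cone [ 0.591  -0.1441] 1090
land [ 0.5851 -0.1462] 1445
nose ((599.8565063476562, -142.8150634765625), 23.679180145263672) 1254
ring n 3520 plane slope x,y [-0.0054 -0.117   0.0606] z at y=-45 0.06585765716700061 outer back y -0.05392770933591583 inner -0.008630295775144852
 x extents -0.03287463326544758 0.03293725945683069 mid 3.1313095691553466e-05
spindle in tool [ 0.     -0.0255  0.06  ]
spindle in tool [-0.0006 -0.0317  0.06  ]
```

View pics/c25.png

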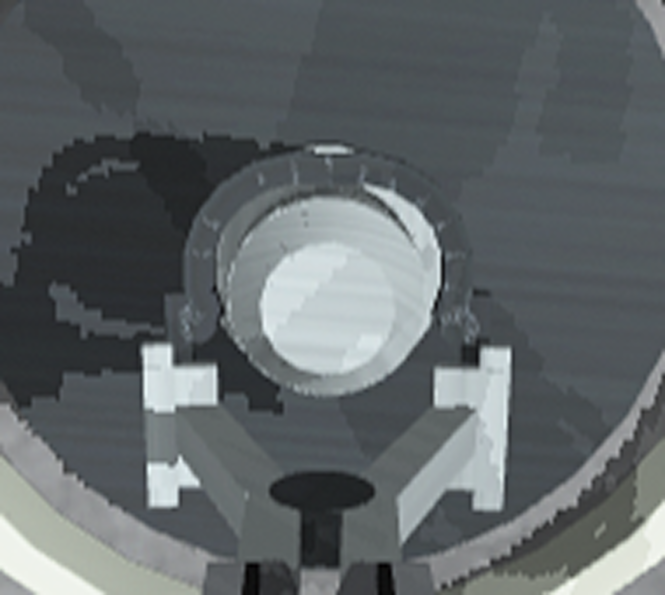

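Call:
{"api": "arm_command", "payload": {
  "rows": [
    {"delta_rot": [0,0,0],"xyz": [0,0.0004,0.005],"gripper": 0.01},
    {"delta_rot": [0,0,0],"xyz": [0,0,0.005],"gripper": 0.01},
    {"delta_rot": [0,0,0],"xyz": [0,0,0.005],"gripper": 0.01},
    {"delta_rot": [0,0,0],"xyz": [0,0,0.002],"gripper": 0.01},
    {"delta_rot": [0,0,0],"xyz": [0,0,0],"gripper": 0.01},
    {"delta_rot": [0,0,0],"xyz": [0,0,0],"gripper": 0.01},
    {"delta_rot": [0,0,0],"xyz": [0,0,0],"gripper": 0.01}
  ]
}}

```text
time: 18.35
tool_pos: [0.6165, -0.1384, 0.2135]
tcp_rot: [1.951, 2.462, 0.0]
wrist_force: [-0.0, 0.1, -2.6]
width: 0.18
```

```bash
python3 sp.py w26
python3 - <<'E'
import cv2
i=cv2.imread('pics/w26.png');cv2.imwrite('pics/c26.png',cv2.resize(i[90:260,230:420],None,fx=3.5,fy=3.5,interpolation=cv2.INTER_CUBIC))
from h import *
F=[]
for k in range(4):
    grab('wrist');F.append(bot.read_state()['wrist_force'])
print(np.array(F).round(2))
E
```

```text
t18.35 tcp [ 0.6165 -0.1384  0.2135] x-yaw 103.19 zax [ 0.0005 -0.0001 -1.    ] F [-0.04  0.12 -2.61] T [ 0.05 -0.03  0.02] w 15.39mm q [-0.26   0.18   1.697 -0.     1.264 -2.061]
cone [ 0.5909 -0.1443] 1162
land [ 0.586  -0.1456] 1650
nose ((599.5528564453125, -142.62217712402344), 23.79522132873535) 1474
ring n 2595 plane slope x,y [-0.0073 -0.0923  0.065 ] z at y=-45 0.06914416203745595 outer back y -0.05397189586559544 inner -0.04560382549135046
 x extents -0.03288609770734324 0.032786716807269224 mid -4.96904500370092e-05
spindle in tool [ 0.0001 -0.0263  0.0435]
spindle in tool [-0.0001 -0.0314  0.0435]
[[ 0.04 -0.69 -2.45]
 [-0.47  0.67 -1.98]
 [-0.1   0.01 -1.17]
 [ 0.36  1.27 -2.03]]
```

View pics/c26.png

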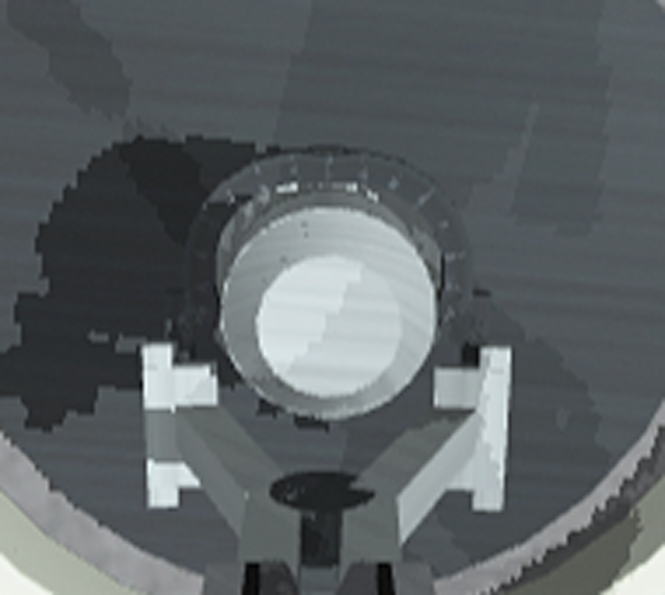

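Call:
{"api": "arm_command", "payload": {
  "rows": [
    {"delta_rot": [0,0,0],"xyz": [0,0,0.002],"gripper": 0.01},
    {"delta_rot": [0,0,0],"xyz": [0,0,0.002],"gripper": 0.01},
    {"delta_rot": [0,0,0],"xyz": [0,0,0.002],"gripper": 0.01},
    {"delta_rot": [0,0,0],"xyz": [0,0,0],"gripper": 0.01},
    {"delta_rot": [0,0,0],"xyz": [0,0,0],"gripper": 0.01}
  ]
}}

```text
time: 19.1
tool_pos: [0.6163, -0.1383, 0.2071]
tcp_rot: [-1.952, -2.462, 0.0]
wrist_force: [-0.3, 0.7, -1.7]
width: 0.182
```

```bash
cat > ff.py <<'E'
from h import *
F=[];T=[]
for k in range(4):
    d=read_camera('wrist');s=bot.read_state();F.append(s['wrist_force']);T.append(s['tool_pos'])
F=np.array(F);print('Fz',F[:,2].round(2),'mean',F.mean(0).round(2),'tcp',np.mean(T,0).round(4),'w',s['width']*85.4,'t',s['time'], 'torque',s['torque'].round(2))
R=Rn.from_rotvec(s['tcp_rot']).as_matrix();W=world(d);L=(W-s['tool_pos'])@R
hsv=cv2.cvtColor(d['pixels'],cv2.COLOR_RGB2HSV)
def strip(x0,x1,y0,y1):
    m=(L[...,0]>x0)&(L[...,0]<x1)&(L[...,1]>y0)&(L[...,1]<y1)&(W[...,2]>0.128)&(W[...,2]<0.16)&(hsv[...,2]<120)
    return (np.median(W[m][:,2]).round(4),m.sum())
print('ring top z: back',strip(-.01,.01,-.054,-.049),'sideL',strip(-.031,-.027,-.035,-.02),'sideR',strip(.027,.031,-.035,-.02),'earL',strip(-.034,-.024,-.018,-.013),'earR',strip(.024,.034,-.018,-.013))
E
python3 ff.py
```

```text
Fz [-1.49 -2.35 -1.05 -1.97] mean [-0.15 -0.12 -1.71] tcp [ 0.6163 -0.1383  0.2071] w 15.581339679647373 t 19.3 torque [-0.04 -0.04 -0.04]
ring top z: back (np.float64(0.1398), np.int64(223)) sideL (np.float64(0.1398), np.int64(89)) sideR (np.float64(0.1399), np.int64(80)) earL (np.float64(0.14), np.int64(55)) earR (np.float64(0.14), np.int64(57))
```

Run:
```python
from h import *
np.set_printoptions(precision=4,suppress=True)
s,R=st()
d=grab('wrist','w27');d2=grab('scene','s27');W=world(d);L=(W-s['tool_pos'])@R
img=cv2.cvtColor(d['pixels'],cv2.COLOR_RGB2BGR);cv2.imwrite('pics/c27.png',cv2.resize(img[90:260,230:420],None,fx=3.5,fy=3.5,interpolation=cv2.INTER_CUBIC))
u,v=map(int,proj(d2,[0.59,-0.144,0.15]));im=cv2.cvtColor(d2['pixels'],cv2.COLOR_RGB2BGR);cv2.imwrite('pics/c27s.png',cv2.resize(im[v-50:v+40,u-60:u+70],None,fx=6,fy=6,interpolation=cv2.INTER_CUBIC))
for k,x in [('L',-0.0295),('R',0.0295),('l2',-0.033),('r2',0.033)]:
    for y in np.arange(-0.04,0.02,0.004):
        m=(np.abs(L[...,0]-x)<0.0025)&(np.abs(L[...,1]-y)<0.002)&(W[...,2]>0.12)
        if m.any(): print(k,y.round(3),m.sum(),np.percentile(W[m][:,2],[5,50,95]),d['pixels'][m].mean(0).round())
```

```text
t19.30 tcp [ 0.6163 -0.1383  0.2071] x-yaw 103.19 zax [-0.0001  0.0001 -1.    ] F [-0.09 -1.04 -1.97] T [-0.04 -0.04 -0.04] w 15.58mm q [-0.26   0.184  1.704  0.     1.253 -2.061]
L -0.04 2 [0.14   0.1404 0.1408] [44. 50. 52.]
L -0.036 11 [0.1396 0.1404 0.141 ] [46. 49. 52.]
L -0.032 17 [0.1391 0.1403 0.1409] [45. 48. 51.]
L -0.028 22 [0.137  0.1402 0.1412] [43. 47. 50.]
L -0.024 41 [0.1389 0.1399 0.1411] [45. 47. 51.]
L -0.02 40 [0.139  0.1402 0.141 ] [45. 48. 50.]
L -0.016 39 [0.1391 0.1404 0.1441] [51. 55. 57.]
L -0.012 261 [0.1408 0.281  0.2854] [35. 38. 40.]
L -0.008 452 [0.1442 0.2804 0.2851] [33. 35. 37.]
L -0.004 228 [0.1442 0.284  0.2855] [42. 44. 46.]
L -0.0 170 [0.1468 0.2842 0.2856] [32. 33. 35.]
L 0.004 127 [0.1451 0.2844 0.2857] [37. 39. 41.]
L 0.008 78 [0.1438 0.2844 0.2863] [46. 49. 51.]
L 0.012 47 [0.1433 0.1446 0.2855] [143. 150. 151.]
L 0.016 6 [0.1432 0.1436 0.1441] [166. 177. 180.]
R -0.04 2 [0.1399 0.1401 0.1403] [76. 82. 86.]
R -0.036 14 [0.1394 0.1401 0.1411] [74. 81. 85.]
R -0.032 16 [0.1387 0.1398 0.1414] [73. 79. 83.]
R -0.028 20 [0.1388 0.14   0.1407] [72.
[... 1061 characters left out ...]
12 127 [0.1436 0.286  0.2909] [90. 93. 94.]
l2 0.016 30 [0.1431 0.144  0.145 ] [203. 214. 216.]
r2 -0.028 3 [0.1365 0.1375 0.1393] [48. 52. 55.]
r2 -0.024 21 [0.1357 0.14   0.1408] [70. 74. 78.]
r2 -0.02 21 [0.1393 0.1399 0.1409] [71. 76. 80.]
r2 -0.016 100 [0.1403 0.2785 0.282 ] [67. 72. 74.]
r2 -0.012 832 [0.2162 0.2883 0.2962] [26. 28. 30.]
r2 -0.008 219 [0.1451 0.2918 0.2968] [59. 61. 63.]
r2 -0.004 125 [0.1451 0.2855 0.2865] [69. 73. 76.]
r2 -0.0 182 [0.1454 0.2852 0.2864] [53. 56. 59.]
r2 0.004 181 [0.1453 0.2853 0.2865] [51. 54. 56.]
r2 0.008 482 [0.1462 0.2894 0.2939] [26. 27. 29.]
r2 0.012 69 [0.1448 0.1464 0.2914] [119. 125. 127.]
r2 0.016 31 [0.144  0.1451 0.1461] [177. 188. 190.]
```

View pics/c27.png

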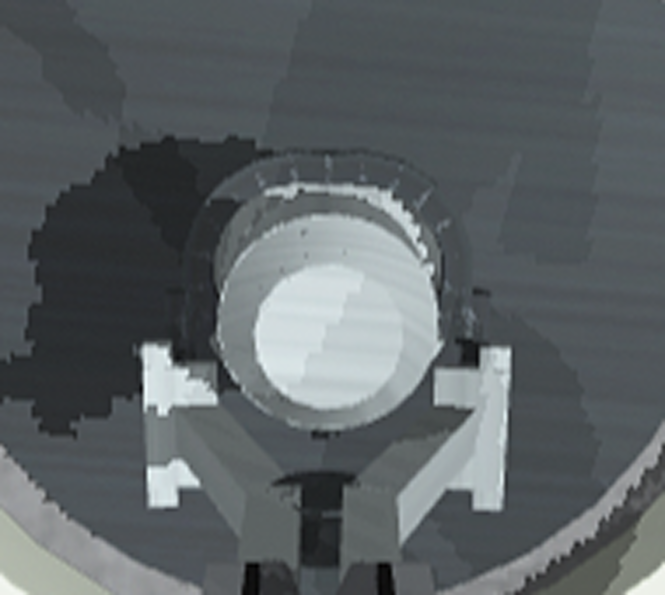

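View pics/c27s.png

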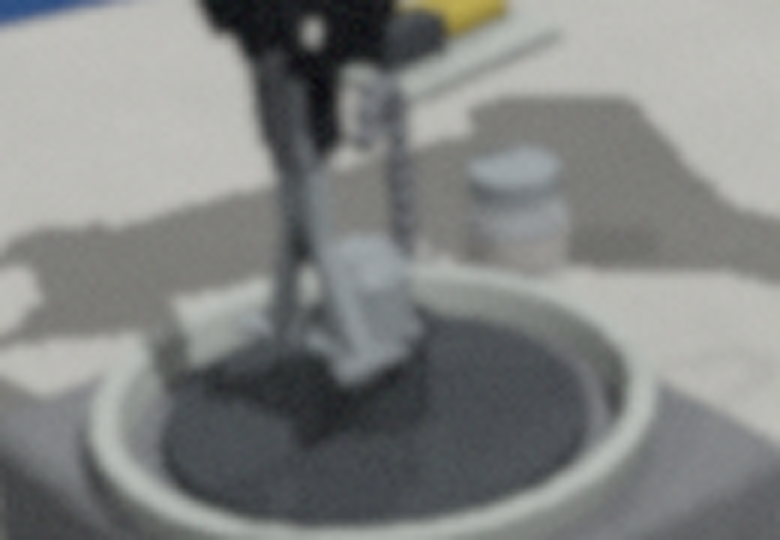

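Call:
{"api": "arm_command", "payload": {
  "rows": [
    {"delta_rot": [0,0,0],"xyz": [0,0,0.0007],"gripper": 0.01},
    {"delta_rot": [0,0,0],"xyz": [0,0,0.0008],"gripper": 0.01},
    {"delta_rot": [0,0,0],"xyz": [0,0,0],"gripper": 0.01},
    {"delta_rot": [0,0,0],"xyz": [0,0,0],"gripper": 0.01}
  ]
}}

```text
time: 19.8
tool_pos: [0.6166, -0.1383, 0.2061]
tcp_rot: [1.951, 2.461, 0.001]
wrist_force: [-0.8, 0.8, 0.5]
width: 0.185
```

```bash
python3 ff.py
```

```text
Fz [-0.06  0.43  0.73  0.07] mean [0.   0.35 0.29] tcp [ 0.6165 -0.1383  0.206 ] w 15.537325187159011 t 20.0 torque [ 0.08 -0.1  -0.02]
ring top z: back (np.float64(0.1395), np.int64(226)) sideL (np.float64(0.1391), np.int64(85)) sideR (np.float64(0.1391), np.int64(86)) earL (np.float64(0.1392), np.int64(59)) earR (np.float64(0.1393), np.int64(55))
```

Call:
{"api": "arm_command", "payload": {
  "rows": [
    {"delta_rot": [0,0,0],"xyz": [0,0,0.0008],"gripper": 0.01},
    {"delta_rot": [0,0,0],"xyz": [0,0,0.0008],"gripper": 0.01},
    {"delta_rot": [0,0,0],"xyz": [0,0,0],"gripper": 0.01},
    {"delta_rot": [0,0,0],"xyz": [0,0,0],"gripper": 0.01}
  ]
}}

```text
time: 20.4
tool_pos: [0.6166, -0.1383, 0.2045]
tcp_rot: [1.951, 2.461, 0.001]
wrist_force: [0.2, 0.3, 2.1]
width: 0.182
```

```bash
python3 ff.py
```

```text
Fz [1.22 1.64 2.58 2.15] mean [0.95 0.86 1.9 ] tcp [ 0.6166 -0.1383  0.2044] w 15.502995528952045 t 20.6 torque [ 0.15 -0.17  0.02]
ring top z: back (np.float64(0.1385), np.int64(220)) sideL (np.float64(0.1378), np.int64(86)) sideR (np.float64(0.1379), np.int64(84)) earL (np.float64(0.1375), np.int64(58)) earR (np.float64(0.1379), np.int64(56))
```

Call:
{"api": "arm_command", "payload": {
  "rows": [
    {"delta_rot": [0,0,0],"xyz": [0,0,0.0005],"gripper": 0.01},
    {"delta_rot": [0,0,0],"xyz": [0,0,0.0005],"gripper": 0.01},
    {"delta_rot": [0,0,0],"xyz": [0,0,0],"gripper": 0.01},
    {"delta_rot": [0,0,0],"xyz": [0,0,0],"gripper": 0.01}
  ]
}}

```text
time: 21.0
tool_pos: [0.6165, -0.1383, 0.2033]
tcp_rot: [1.951, 2.462, 0.0]
wrist_force: [1.2, 2.3, 4.1]
width: 0.183
```

```bash
python3 ff.py
```

```text
Fz [3.83 3.33 3.52 2.87] mean [0.98 1.13 3.39] tcp [ 0.6165 -0.1383  0.2032] w 15.592135904929219 t 21.2 torque [ 0.15 -0.19  0.01]
ring top z: back (np.float64(0.1382), np.int64(219)) sideL (np.float64(0.1371), np.int64(85)) sideR (np.float64(0.1372), np.int64(82)) earL (np.float64(0.1366), np.int64(60)) earR (np.float64(0.1369), np.int64(59))
```

Call:
{"api": "arm_command", "payload": {
  "rows": [
    {"delta_rot": [0,0,0],"xyz": [0,0,0],"gripper": 0.016},
    {"delta_rot": [0,0,0],"xyz": [0,0,0],"gripper": 0.018},
    {"delta_rot": [0,0,0],"xyz": [0,0,0],"gripper": 0.02},
    {"delta_rot": [0,0,0],"xyz": [0,0,0],"gripper": 0.02},
    {"delta_rot": [0,0,0],"xyz": [0,0,0],"gripper": 0.02}
  ]
}}

```text
time: 21.7
tool_pos: [0.6163, -0.1384, 0.2031]
tcp_rot: [1.951, 2.462, -0.0]
wrist_force: [1.1, 0.7, 3.8]
width: 0.239
```

```bash
python3 ff.py; python3 sp.py w28 | head -3;python3 - <<'E'
import cv2
i=cv2.imread('pics/w28.png');cv2.imwrite('pics/c28.png',cv2.resize(i[90:260,230:420],None,fx=3.5,fy=3.5,interpolation=cv2.INTER_CUBIC))
E
```

```text
Fz [3.46 3.56 3.29 3.14] mean [1.35 0.37 3.36] tcp [ 0.6163 -0.1384  0.2031] w 20.126477296685778 t 21.9 torque [-0.02 -0.19  0.03]
ring top z: back (np.float64(0.1384), np.int64(193)) sideL (np.float64(0.137), np.int64(96)) sideR (np.float64(0.1373), np.int64(75)) earL (np.float64(0.1367), np.int64(58)) earR (np.float64(0.1371), np.int64(52))
t21.90 tcp [ 0.6163 -0.1384  0.2031] x-yaw 103.19 zax [ 0.0001 -0.0001 -1.    ] F [ 1.33 -0.05  3.14] T [-0.02 -0.19  0.03] w 20.13mm q [-0.26   0.187  1.709 -0.     1.246 -2.061]
cone [ 0.591  -0.1443] 1324
land [ 0.5915 -0.1438] 413
```

View pics/c28.png

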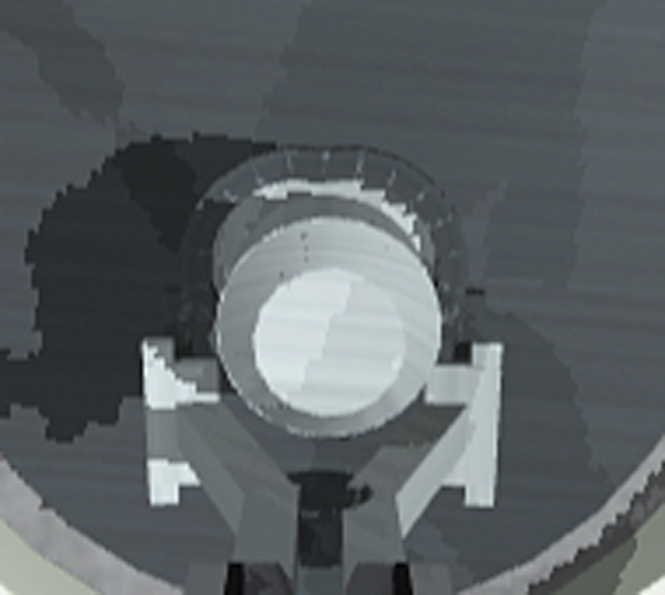

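The ring tilts slightly, with its back about 1.5 mm down against about 2.8 mm at the sides. I'll pitch the pliers a little to level it before releasing.

Call:
{"api": "arm_command", "payload": {
  "rows": [
    {"delta_rot": [-0.015,0,0],"xyz": [0,-0.001,0],"gripper": 0.02},
    {"delta_rot": [-0.015,0,0],"xyz": [0,-0.001,0],"gripper": 0.02},
    {"delta_rot": [0,0,0],"xyz": [0,0,0],"gripper": 0.02},
    {"delta_rot": [0,0,0],"xyz": [0,0,0],"gripper": 0.02}
  ]
}}

```text
time: 22.35
tool_pos: [0.6142, -0.1389, 0.2033]
tcp_rot: [1.94, 2.446, 0.037]
wrist_force: [1.5, 0.7, 3.7]
width: 0.235
```

```bash
python3 ff.py; python3 -c "
from h import *
st()"
```

```text
Fz [4.56 4.1  4.33 4.3 ] mean [1.31 0.35 4.32] tcp [ 0.6144 -0.1388  0.2032] w 19.85186128909902 t 22.55 torque [ 0.   -0.16  0.01]
ring top z: back (np.float64(0.1373), np.int64(183)) sideL (np.float64(0.1368), np.int64(100)) sideR (np.float64(0.1368), np.int64(78)) earL (np.float64(0.1364), np.int64(56)) earR (np.float64(0.137), np.int64(52))
t22.55 tcp [ 0.6144 -0.1388  0.2032] x-yaw 103.19 zax [ 0.0293  0.0068 -0.9995] F [1.09 0.17 4.3 ] T [ 0.   -0.16  0.01] w 19.85mm q [-0.27   0.165  1.735  0.015  1.216 -2.076]
```

Call:
{"api": "arm_command", "payload": {
  "rows": [
    {"delta_rot": [0,0,0],"xyz": [0,0,-0.0003],"gripper": 0.022},
    {"delta_rot": [0,0,0],"xyz": [0,0,-0.0003],"gripper": 0.024},
    {"delta_rot": [0,0,0],"xyz": [0,0,-0.0003],"gripper": 0.026},
    {"delta_rot": [0,0,0],"xyz": [0,0,0],"gripper": 0.026}
  ]
}}

```text
time: 22.95
tool_pos: [0.6144, -0.1388, 0.204]
tcp_rot: [1.94, 2.447, 0.037]
wrist_force: [0.6, 0.5, 4.7]
width: 0.301
```

```bash
python3 ff.py; python3 sp.py w29 | head -3;python3 - <<'E'
import cv2
i=cv2.imread('pics/w29.png');cv2.imwrite('pics/c29.png',cv2.resize(i[90:260,230:420],None,fx=3.5,fy=3.5,interpolation=cv2.INTER_CUBIC))
E
```

```text
Fz [5.02 5.08 5.1  4.34] mean [ 0.71 -0.35  4.88] tcp [ 0.6143 -0.1388  0.204 ] w 25.895108114412107 t 23.15 torque [-0.14 -0.16 -0.03]
ring top z: back (np.float64(0.1369), np.int64(76)) sideL (np.float64(0.1364), np.int64(78)) sideR (np.float64(0.1366), np.int64(37)) earL (np.float64(0.1365), np.int64(37)) earR (np.float64(0.1372), np.int64(18))
t23.15 tcp [ 0.6144 -0.1387  0.204 ] x-yaw 103.19 zax [ 0.0292  0.0068 -0.9995] F [ 0.65 -0.82  4.34] T [-0.14 -0.16 -0.03] w 25.90mm q [-0.27   0.164  1.734  0.015  1.217 -2.076]
cone [ 0.591  -0.1443] 1278
land [ 0.5919 -0.144 ] 578
```

View pics/c29.png

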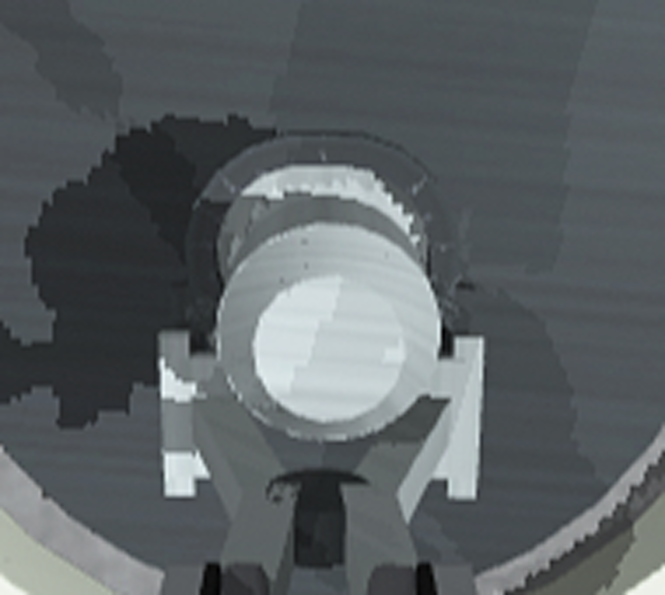

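```bash
cat > bk.py <<'E'
import sys
from h import *
from scipy.optimize import least_squares
np.set_printoptions(precision=4,suppress=True)
s,R=st();d=grab('wrist',sys.argv[1]);W=world(d);hsv=cv2.cvtColor(d['pixels'],cv2.COLOR_RGB2HSV)
S=np.array([0.5910,-0.1444])
x=R[:2,0]/np.linalg.norm(R[:2,0]);y=np.array([x[1],-x[0]])  # tool y horizontal
D=W[...,:2]-S;A=D@x;B=D@y;z=W[...,2]
m=(z>0.134)&(z<0.1425)&(np.hypot(A,B)<0.045)&(B<0.012)&(hsv[...,2]<135)
n,lab,stt,_=cv2.connectedComponentsWithStats(m.astype(np.uint8));m=lab==1+np.argmax(stt[1:,4])
c=m&(np.abs(A)<0.006)
print('back outer',np.percentile(B[c],1),'inner',np.percentile(B[c],99),'-> back dist',-np.percentile(B[c],1)-0.003,'ztop back',np.median(z[c]))
mm=m&(B<0.0)
print('outer extents x',np.percentile(A[mm],[0.5,99.5]))
E_=np.c_[A[m],B[m]];f=E_[E_[:,1]<-0.003]
q=least_squares(lambda p:np.hypot(f[:,0]-p[0],f[:,1]-p[1])-p[2],[0,-0.003,0.021],loss='soft_l1',f_scale=.002).x;print('arc fit (rel. spindle, x,y,r)',q)
t=R.T@(np.append(S,0.14)-s['tool_pos']);print('spindle in tool',t)
i=cv2.cvtColor(d['pixels'],cv2.COLOR_RGB2BGR);j=i.copy();j[m]=(255,255,0)
cv2.imwrite('pics/c_%s.png'%sys.argv[1],np.hstack([cv2.resize(k[90:260,235:415],None,fx=2.2,fy=2.2,interpolation=cv2.INTER_CUBIC) for k in(i,j)]))
E
python3 bk.py w30
```

```text
t23.20 tcp [ 0.6143 -0.1388  0.204 ] x-yaw 103.19 zax [ 0.0292  0.0068 -0.9996] F [0.48 0.43 4.8 ] T [-0.16 -0.13 -0.03] w 25.55mm q [-0.27   0.164  1.734  0.015  1.217 -2.076]
back outer -0.03182347930143979 inner -0.02620535455684357 -> back dist 0.028823479301439792 ztop back 0.13684685169011118
outer extents x [-0.0303  0.0282]
arc fit (rel. spindle, x,y,r) [-0.0009 -0.0055  0.0248]
spindle in tool [-0.0001 -0.0259  0.0632]
```

View pics/c_w30.png

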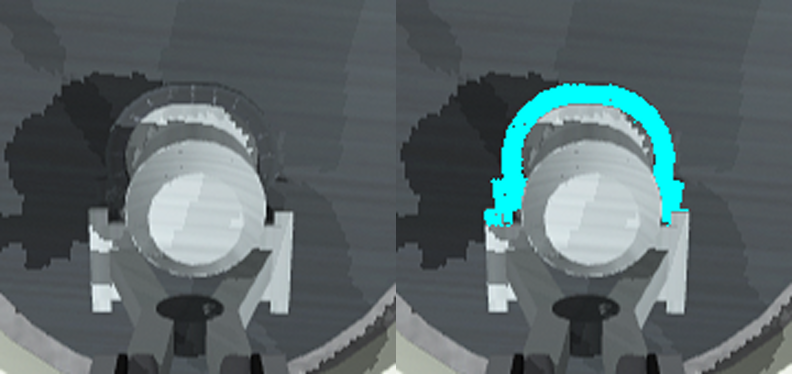

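Call:
{"api": "arm_command", "payload": {
  "rows": [
    {"delta_rot": [0,0,0],"xyz": [0,0.0015,0],"gripper": 0.026},
    {"delta_rot": [0,0,0],"xyz": [0,0.0015,0],"gripper": 0.026},
    {"delta_rot": [0,0,0],"xyz": [0,0.0015,0],"gripper": 0.026},
    {"delta_rot": [0,0,0],"xyz": [0,0,0],"gripper": 0.026},
    {"delta_rot": [0,0,0],"xyz": [0,0,0],"gripper": 0.026}
  ]
}}

```text
time: 23.75
tool_pos: [0.6185, -0.1376, 0.2038]
tcp_rot: [1.94, 2.448, 0.036]
wrist_force: [0.6, 0.5, 3.5]
width: 0.308
```

```bash
python3 ff.py; python3 bk.py w31
```

```text
Fz [2.58 3.63 2.58 2.6 ] mean [0.74 0.28 2.84] tcp [ 0.6185 -0.1376  0.2039] w 25.93300129847408 t 23.95 torque [0.01 0.02 0.03]
ring top z: back (np.float64(0.1464), np.int64(136)) sideL (np.float64(0.1374), np.int64(95)) sideR (np.float64(0.1374), np.int64(53)) earL (np.float64(0.1391), np.int64(12)) earR (np.float64(0.1379), np.int64(3))
t23.95 tcp [ 0.6185 -0.1376  0.2039] x-yaw 103.19 zax [ 0.0288  0.0071 -0.9996] F [0.46 0.14 2.6 ] T [0.01 0.02 0.03] w 25.93mm q [-0.267  0.172  1.725  0.015  1.219 -2.073]
back outer -0.031599965322758744 inner -0.02595973376087063 -> back dist 0.028599965322758745 ztop back 0.1390062558383133
outer extents x [-0.03    0.0281]
arc fit (rel. spindle, x,y,r) [-0.0007 -0.0053  0.0247]
spindle in tool [-0.0004 -0.0302  0.0631]
```

View pics/c_w31.png

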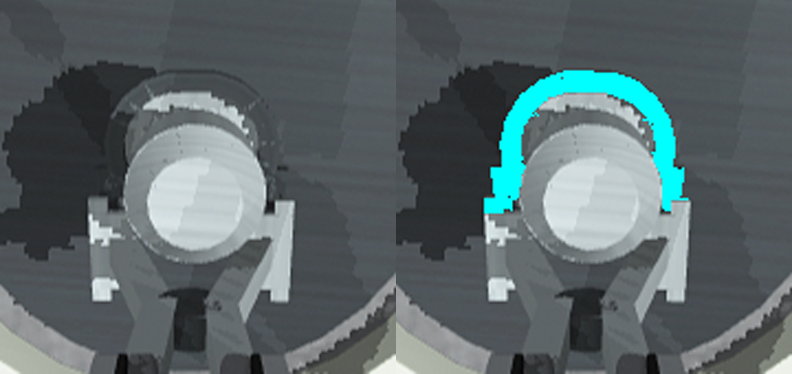

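The ring's back stayed 28.6 mm from the axis while the tips slid along the ears. I'll re-spread, then draw the ring's back into the groove under the land before releasing.

Call:
{"api": "arm_command", "payload": {
  "rows": [
    {"delta_rot": [0,0,0],"xyz": [0,0,0],"gripper": 0.022},
    {"delta_rot": [0,0,0],"xyz": [0,0,0.0003],"gripper": 0.018},
    {"delta_rot": [0,0,0],"xyz": [0,0,0.0003],"gripper": 0.014},
    {"delta_rot": [0,0,0],"xyz": [0,0,0],"gripper": 0.01},
    {"delta_rot": [0,0,0],"xyz": [0,0,0],"gripper": 0.01}
  ]
}}

```text
time: 24.5
tool_pos: [0.6185, -0.1377, 0.2033]
tcp_rot: [1.94, 2.447, 0.036]
wrist_force: [-0.1, 0.4, 1.9]
width: 0.183
```

```bash
python3 ff.py; python3 bk.py w32
```

```text
Fz [1.63 2.05 2.18 1.12] mean [-0.86  0.36  1.74] tcp [ 0.6186 -0.1378  0.2034] w 15.98180482352479 t 24.7 torque [ 0.07  0.22 -0.02]
ring top z: back (np.float64(0.1435), np.int64(172)) sideL (np.float64(0.138), np.int64(109)) sideR (np.float64(0.1383), np.int64(105)) earL (np.float64(0.1394), np.int64(43)) earR (np.float64(0.1384), np.int64(19))
t24.70 tcp [ 0.6186 -0.1378  0.2034] x-yaw 103.19 zax [ 0.0289  0.0068 -0.9996] F [-1.51  0.37  1.12] T [ 0.07  0.22 -0.02] w 15.98mm q [-0.267  0.172  1.726  0.015  1.218 -2.073]
back outer -0.029072678889013347 inner -0.019451047155478206 -> back dist 0.026072678889013347 ztop back 0.14016600777550253
outer extents x [-0.0318  0.03  ]
arc fit (rel. spindle, x,y,r) [-0.0003 -0.0008  0.0264]
spindle in tool [-0.0002 -0.0303  0.0625]
```

View pics/c_w32.png

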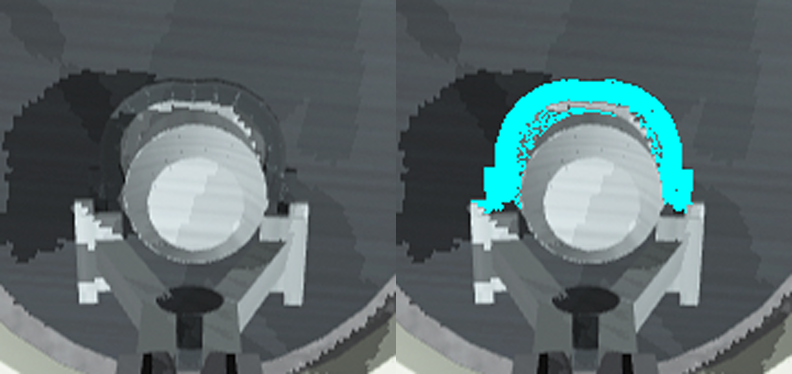

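```bash
cat > rp.py <<'E'
import sys
from h import *
np.set_printoptions(precision=4,suppress=True)
d=dict(np.load('pics/%s.npz'%sys.argv[1]));W=world(d)
s=bot.read_state();R=Rn.from_rotvec(s['tcp_rot']).as_matrix()
S=np.array([0.5910,-0.1444]);x=R[:2,0]/np.linalg.norm(R[:2,0]);y=np.array([x[1],-x[0]])
D=W[...,:2]-S;A=D@x;B=D@y;z=W[...,2];rr=np.hypot(A,B)
hsv=cv2.cvtColor(d['pixels'],cv2.COLOR_RGB2HSV)
m=(z>0.132)&(z<0.144)&(rr>0.0225)&(rr<0.04)&(B<0.012)&(hsv[...,2]<135)
# band by azimuth: outermost 4mm ring points
for a0 in range(-180,10,15):
    az=np.degrees(np.arctan2(B,A));k=m&(np.abs((az-a0+180)%360-180)<7)
    if k.sum()>15:
        ro=np.percentile(rr[k],98);kk=k&(rr>ro-0.004)&(rr<ro-0.0007);print('az',a0,'outer r %.4f'%ro,'ztop %.4f'%np.median(z[kk]),kk.sum())
P=np.c_[A[m],B[m],z[m]]
c=np.linalg.lstsq(np.c_[P[:,:2],np.ones(len(P))],P[:,2],rcond=None)[0]
for it in range(5):
    e=P[:,2]-np.c_[P[:,:2],np.ones(len(P))]@c;k=np.abs(e)<0.001;c=np.linalg.lstsq(np.c_[P[k,:2],np.ones(k.sum())],P[k,2],rcond=None)[0]
print('plane slopes',c[:2],'z at axis %.4f'%c[2],k.sum(),len(P))
E
for n in w27 w30 w31 w32; do echo $n; python3 rp.py $n|tail -8; done
```

```text
w27
az -90 outer r 0.0281 ztop 0.1398 44
az -75 outer r 0.0294 ztop 0.1398 49
az -60 outer r 0.0303 ztop 0.1399 45
az -45 outer r 0.0306 ztop 0.1400 50
az -30 outer r 0.0306 ztop 0.1398 48
az -15 outer r 0.0300 ztop 0.1399 45
az 0 outer r 0.0328 ztop 0.1397 34
plane slopes [-0.0018  0.0018] z at axis 0.1399 1285 1678
w30
az -90 outer r 0.0319 ztop 0.1369 55
az -75 outer r 0.0323 ztop 0.1369 51
az -60 outer r 0.0321 ztop 0.1369 52
az -45 outer r 0.0312 ztop 0.1368 50
az -30 outer r 0.0297 ztop 0.1368 45
az -15 outer r 0.0281 ztop 0.1369 37
az 0 outer r 0.0297 ztop 0.1366 32
plane slopes [ 0.0036 -0.0106] z at axis 0.1366 1210 1620
w31
az -90 outer r 0.0317 ztop 0.1392 54
az -75 outer r 0.0320 ztop 0.1390 53
az -60 outer r 0.0320 ztop 0.1390 56
az -45 outer r 0.0310 ztop 0.1389 50
az -30 outer r 0.0298 ztop 0.1385 45
az -15 outer r 0.0280 ztop 0.1381 44
az 0 outer r 0.0298 ztop 0.1378 38
plane slopes [ 0.0053 -0.0513] z at axis 0.1376 1241 1690
w32
az -90 outer r 0.0289 ztop 0.1403 49
az -75 outer r 0.0300 ztop 0.1402 51
az -60 outer r 0.0307 ztop 0.1403 53
az -45 outer r 0.0308 ztop 0.1402 51
az -30 outer r 0.0303 ztop 0.1396 47
az -15 outer r 0.0294 ztop 0.1389 44
az 0 outer r 0.0322 ztop 0.1384 37
plane slopes [ 0.0057 -0.0737] z at axis 0.1384 1342 1855
```

```bash
cat > pt.py <<'E'
import sys
from h import *
np.set_printoptions(precision=4,suppress=True)
d=dict(np.load('pics/%s.npz'%sys.argv[1]));W=world(d)
s=bot.read_state();R=Rn.from_rotvec(s['tcp_rot']).as_matrix();p=s['tool_pos']
L=(W-p)@R
for a,b in[(0.0,.01),(.01,.02),(.02,.03),(.03,.04),(.04,.05),(.05,.056)]:
    m=(np.abs(L[...,0])<0.035)&(np.abs(L[...,1])<0.03)&(L[...,2]>a)&(L[...,2]<b)
    Q=L[m];f=Q[Q[:,1]<np.percentile(Q[:,1],3)+0.0015] if len(Q) else Q
    if len(Q): print(a,len(Q),'front face y',np.percentile(Q[:,1],5),np.percentile(Q[:,1],95))
m=(np.abs(L[...,0])>0.027)&(np.abs(L[...,0])<0.045)&(np.abs(L[...,1])<0.025)&(L[...,2]>0.05)&(L[...,2]<0.068)&(d['pixels'].max(-1)>120)
Q=L[m];c=np.linalg.lstsq(np.c_[Q[:,1],np.ones(len(Q))],Q[:,2],rcond=None)[0];print('shoulder top slope dz/dy (tool)',c,len(Q),np.percentile(Q[:,1],[1,99]))
E
python3 pt.py w32
```

```text
0.0 442 front face y -0.005758476169151039 0.002528156922682673
0.01 413 front face y -0.006397227509523247 0.0009773726183847763
0.02 1321 front face y -0.029143956101188667 -0.001273129384933017
0.03 789 front face y -0.028280185681523032 -0.00017872132211086195
0.04 284 front face y -0.008220675960595029 0.00092934273019549
0.05 150 front face y -0.008759617194502736 0.00011004779016375832
shoulder top slope dz/dy (tool) [0.0538 0.062 ] 980 [-0.0214  0.0128]
```

Call:
{"api": "arm_command", "payload": {
  "rows": [
    {"delta_rot": [0,0,0],"xyz": [0,0,0],"gripper": 0.01},
    {"delta_rot": [-0.015,0,0],"xyz": [0,-0.001,0],"gripper": 0.01},
    {"delta_rot": [-0.015,0,0],"xyz": [0,-0.001,0],"gripper": 0.01},
    {"delta_rot": [-0.015,0,0],"xyz": [0,-0.001,0],"gripper": 0.01},
    {"delta_rot": [-0.015,0,0],"xyz": [0,-0.001,0],"gripper": 0.01},
    {"delta_rot": [0,0,0],"xyz": [0,0,0],"gripper": 0.01},
    {"delta_rot": [0,0,0],"xyz": [0,0,0],"gripper": 0.01}
  ],
  "force": 120
}}

```text
time: 25.45
tool_pos: [0.6148, -0.1388, 0.2037]
tcp_rot: [1.916, 2.416, 0.109]
wrist_force: [-0.6, 1.0, 4.0]
width: 0.146
```

```bash
python3 ff.py|head -1; python3 bk.py w33; python3 rp.py w33; python3 pt.py w33
```

```text
Fz [3.49 3.29 4.12 4.7 ] mean [0.08 0.15 3.9 ] tcp [ 0.615  -0.1387  0.2035] w 12.488017578028256 t 25.65 torque [-0.05  0.24 -0.01]
t25.65 tcp [ 0.6151 -0.1387  0.2034] x-yaw 103.2 zax [ 0.0877  0.0203 -0.9959] F [0.34 0.39 4.7 ] T [-0.05  0.24 -0.01] w 12.49mm q [-0.287  0.129  1.777  0.048  1.157 -2.106]
back outer -0.028048202484635333 inner -0.021775124261802843 -> back dist 0.025048202484635334 ztop back 0.13729660630103202
outer extents x [-0.0304  0.0282]
arc fit (rel. spindle, x,y,r) [-0.0009  0.0012  0.0279]
spindle in tool [-0.0001 -0.0303  0.0609]
az -180 outer r 0.0336 ztop 0.1368 35
az -165 outer r 0.0307 ztop 0.1369 47
az -150 outer r 0.0312 ztop 0.1369 50
az -135 outer r 0.0312 ztop 0.1369 49
az -120 outer r 0.0305 ztop 0.1371 52
az -105 outer r 0.0295 ztop 0.1372 53
az -90 outer r 0.0279 ztop 0.1374 45
az -75 outer r 0.0289 ztop 0.1371 48
az -60 outer r 0.0296 ztop 0.1373 50
az -45 outer r 0.0298 ztop 0.1371 47
az -30 outer r 0.0298 ztop 0.1372 45
az -15 outer r 0.0290 ztop 0.1371 45
az 0 outer r 0.0322 ztop 0.1367 34
plane slopes [ 0.0045 -0.0158] z at axis 0.1368 1360 1755
0.0 414 front face y -0.005555041466654543 0.002761109222244109
0.01 421 front face y -0.0061682282204498 0.001146307489935777
0.02 1533 front face y -0.0291468041914943 -0.001193022012949594
0.03 703 front face y -0.027894661579877498 0.00035082835875813547
0.04 283 front face y -0.007809051445610314 0.001357215205586603
0.05 148 front face y -0.008182139171876157 0.0005930741076877973
shoulder top slope dz/dy (tool) [0.0513 0.062 ] 1008 [-0.0209  0.0135]
```

Call:
{"api": "arm_command", "payload": {
  "rows": [
    {"delta_rot": [0,0,0],"xyz": [0,0.001,0.0001],"gripper": 0.01},
    {"delta_rot": [0,0,0],"xyz": [0,0.001,0.0001],"gripper": 0.01},
    {"delta_rot": [0,0,0],"xyz": [0,0.001,0.0001],"gripper": 0.01},
    {"delta_rot": [0,0,0],"xyz": [0,0,0],"gripper": 0.01},
    {"delta_rot": [0,0,0],"xyz": [0,0,0],"gripper": 0.01}
  ]
}}

```text
time: 26.2
tool_pos: [0.6178, -0.138, 0.2032]
tcp_rot: [1.916, 2.417, 0.108]
wrist_force: [-1.7, -0.6, 4.7]
width: 0.151
```

```bash
python3 ff.py|head -1; python3 bk.py w34; python3 rp.py w34|tail -9; python3 pt.py w34|tail -2
```

```text
Fz [4.24 3.52 4.67 4.15] mean [-0.9   0.01  4.14] tcp [ 0.6177 -0.138   0.2032] w 12.174014824039421 t 26.4 torque [-0.16  0.35 -0.04]
t26.40 tcp [ 0.6177 -0.138   0.2033] x-yaw 103.19 zax [ 0.0875  0.0205 -0.996 ] F [-0.73  0.16  4.15] T [-0.16  0.35 -0.04] w 12.17mm q [-0.285  0.134  1.772  0.048  1.158 -2.104]
back outer -0.026444567748635194 inner -0.01955305584062912 -> back dist 0.023444567748635195 ztop back 0.13763735518996978
outer extents x [-0.0294  0.0281]
arc fit (rel. spindle, x,y,r) [-0.0009  0.004   0.0286]
spindle in tool [-0.0002 -0.0331  0.0605]
az -105 outer r 0.0278 ztop 0.1375 49
az -90 outer r 0.0263 ztop 0.1376 44
az -75 outer r 0.0274 ztop 0.1376 47
az -60 outer r 0.0282 ztop 0.1376 49
az -45 outer r 0.0287 ztop 0.1376 47
az -30 outer r 0.0289 ztop 0.1375 48
az -15 outer r 0.0287 ztop 0.1370 44
az 0 outer r 0.0320 ztop 0.1365 27
plane slopes [ 0.0027 -0.0261] z at axis 0.1369 1250 1626
0.05 158 front face y -0.009172826809107422 0.00016611197947336232
shoulder top slope dz/dy (tool) [0.0624 0.0621] 999 [-0.0218  0.0126]
```

Call:
{"api": "arm_command", "payload": {
  "rows": [
    {"delta_rot": [-0.01,0,0],"xyz": [0,0.0005,0.0001],"gripper": 0.01},
    {"delta_rot": [-0.01,0,0],"xyz": [0,0.0005,0.0001],"gripper": 0.01},
    {"delta_rot": [-0.005,0,0],"xyz": [0,0.0005,0.0],"gripper": 0.01},
    {"delta_rot": [0,0,0],"xyz": [0,0,0],"gripper": 0.01},
    {"delta_rot": [0,0,0],"xyz": [0,0,0],"gripper": 0.01}
  ]
}}

```text
time: 26.95
tool_pos: [0.6192, -0.1376, 0.2033]
tcp_rot: [1.905, 2.403, 0.138]
wrist_force: [-2.2, -0.5, 4.0]
width: 0.141
```

```bash
python3 ff.py|head -1; python3 bk.py w35; python3 rp.py w35|tail -9; python3 pt.py w35|tail -2
```

```text
Fz [3.66 4.46 4.62 3.94] mean [-1.64 -0.73  4.17] tcp [ 0.6192 -0.1376  0.2032] w 12.358152925309714 t 27.15 torque [-0.18  0.53 -0.  ]
t27.15 tcp [ 0.6193 -0.1376  0.2032] x-yaw 103.19 zax [ 0.1116  0.0262 -0.9934] F [-1.54 -1.19  3.94] T [-0.18  0.53 -0.  ] w 12.36mm q [-0.291  0.122  1.787  0.063  1.133 -2.116]
back outer -0.0238406535997868 inner -0.019485784052533768 -> back dist 0.0208406535997868 ztop back 0.1369265765361422
outer extents x [-0.0299  0.028 ]
arc fit (rel. spindle, x,y,r) [-0.001   0.0068  0.029 ]
spindle in tool [-0.0001 -0.0361  0.0595]
az -105 outer r 0.0253 ztop 0.1366 38
az -90 outer r 0.0237 ztop 0.1363 9
az -75 outer r 0.0252 ztop 0.1368 28
az -60 outer r 0.0261 ztop 0.1369 42
az -45 outer r 0.0271 ztop 0.1365 46
az -30 outer r 0.0275 ztop 0.1367 42
az -15 outer r 0.0279 ztop 0.1368 42
az 0 outer r 0.0284 ztop 0.1367 42
plane slopes [ 0.0042 -0.0073] z at axis 0.1366 1036 1307
0.05 160 front face y -0.009759941490399387 -0.0007345917666792479
shoulder top slope dz/dy (tool) [0.0624 0.0621] 1022 [-0.0226  0.0119]
  return _methods._mean(a, axis=axis, dtype=dtype,
  ret = ret.dtype.type(ret / rcount)
```

View pics/c_w35.png

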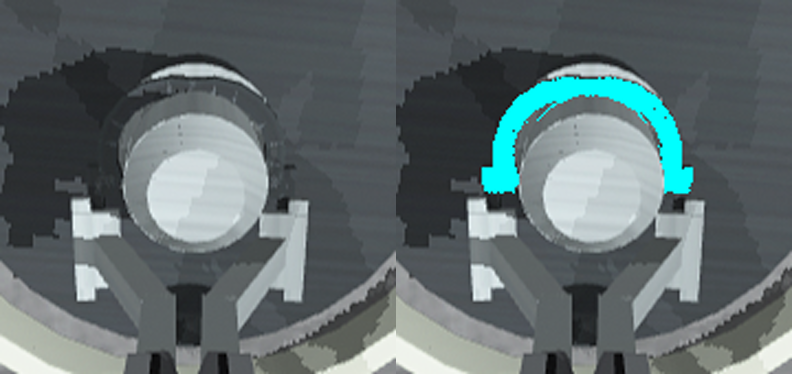

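The ring's back is now in the groove under the land and level. Next I'll release stepwise while following with the pliers.

Call:
{"api": "arm_command", "payload": {
  "rows": [
    {"delta_rot": [0,0,0],"xyz": [0,0,0],"gripper": 0.014},
    {"delta_rot": [0,0,0],"xyz": [0,0.0003,0],"gripper": 0.016},
    {"delta_rot": [0,0,0],"xyz": [0,0.0006,0],"gripper": 0.018},
    {"delta_rot": [0,0,0],"xyz": [0,0.0008,-0.0001],"gripper": 0.02},
    {"delta_rot": [0,0,0],"xyz": [0,0.0008,-0.0002],"gripper": 0.022},
    {"delta_rot": [0,0,0],"xyz": [0,0,0],"gripper": 0.022}
  ],
  "force": 60
}}

```text
time: 27.8
tool_pos: [0.622, -0.137, 0.204]
tcp_rot: [1.905, 2.403, 0.139]
wrist_force: [0.5, -0.8, 4.7]
width: 0.261
```

```bash
python3 ff.py 2>/dev/null|head -1; python3 bk.py w36; python3 rp.py w36|tail -9; python3 pt.py w36|tail -2
```

```text
Fz [3.86 3.5  4.44 3.67] mean [0.27 0.29 3.87] tcp [ 0.6218 -0.137   0.2039] w 22.007353119533516 t 28.0 torque [-0.02  0.   -0.02]
t28.00 tcp [ 0.6217 -0.1371  0.2039] x-yaw 103.19 zax [ 0.112   0.0261 -0.9934] F [ 1.11 -0.09  3.67] T [-0.02  0.   -0.02] w 22.01mm q [-0.289  0.126  1.782  0.063  1.134 -2.114]
back outer -0.02490662000206394 inner -0.019400524474940898 -> back dist 0.02190662000206394 ztop back 0.13745284882555556
outer extents x [-0.0291  0.0264]
arc fit (rel. spindle, x,y,r) [-0.0013  0.0043  0.0273]
spindle in tool [-0.0001 -0.0387  0.0598]
az -105 outer r 0.0263 ztop 0.1373 47
az -90 outer r 0.0254 ztop 0.1373 37
az -75 outer r 0.0257 ztop 0.1374 33
az -60 outer r 0.0264 ztop 0.1373 46
az -45 outer r 0.0269 ztop 0.1375 44
az -30 outer r 0.0270 ztop 0.1371 45
az -15 outer r 0.0269 ztop 0.1371 42
az 0 outer r 0.0269 ztop 0.1371 43
plane slopes [ 0.0009 -0.02  ] z at axis 0.1369 1029 1302
0.05 157 front face y -0.011977914052765257 -0.003210278766850928
shoulder top slope dz/dy (tool) [0.1044 0.0632] 862 [-0.0247  0.0093]
```

View pics/c_w36.png

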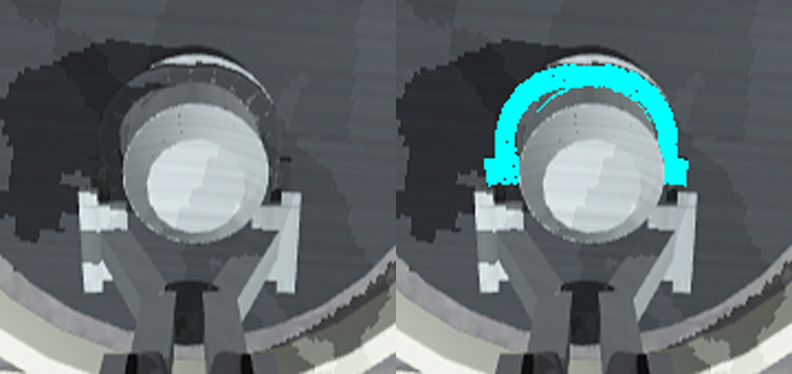

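Call:
{"api": "arm_command", "payload": {
  "rows": [
    {"delta_rot": [-0.005,0,0],"xyz": [0,0.0006,-0.0002],"gripper": 0.024},
    {"delta_rot": [-0.005,0,0],"xyz": [0,0.0006,-0.0002],"gripper": 0.026},
    {"delta_rot": [-0.005,0,0],"xyz": [0,0.0006,-0.0002],"gripper": 0.028},
    {"delta_rot": [0,0,0],"xyz": [0,0,0],"gripper": 0.028}
  ]
}}

```text
time: 28.45
tool_pos: [0.6232, -0.1367, 0.2046]
tcp_rot: [1.899, 2.395, 0.156]
wrist_force: [-0.2, -0.2, 3.8]
width: 0.33
```

```bash
python3 ff.py 2>/dev/null|head -1; python3 bk.py w37; python3 rp.py w37|tail -9; python3 pt.py w37|tail -2
```

```text
Fz [3.96 2.73 4.11 4.32] mean [-0.01  0.36  3.78] tcp [ 0.6232 -0.1367  0.2046] w 28.19201843370652 t 28.65 torque [-0.01 -0.05 -0.02]
t28.65 tcp [ 0.6233 -0.1367  0.2046] x-yaw 103.19 zax [ 0.1262  0.0296 -0.9916] F [0.49 0.72 4.32] T [-0.01 -0.05 -0.02] w 28.19mm q [-0.292  0.119  1.789  0.072  1.121 -2.121]
back outer -0.026876620189670984 inner -0.01940650174048051 -> back dist 0.023876620189670985 ztop back 0.13735444914774453
outer extents x [-0.0276  0.025 ]
arc fit (rel. spindle, x,y,r) [-0.0013  0.0005  0.025 ]
spindle in tool [-0.0002 -0.0413  0.0598]
az -105 outer r 0.0280 ztop 0.1373 55
az -90 outer r 0.0270 ztop 0.1373 49
az -75 outer r 0.0274 ztop 0.1373 48
az -60 outer r 0.0273 ztop 0.1375 48
az -45 outer r 0.0271 ztop 0.1374 47
az -30 outer r 0.0269 ztop 0.1373 44
az -15 outer r 0.0259 ztop 0.1370 32
az 0 outer r 0.0270 ztop 0.1368 31
plane slopes [-0.0008 -0.0173] z at axis 0.1370 1051 1281
0.05 137 front face y -0.014819355255841472 -0.005742558840145325
shoulder top slope dz/dy (tool) [0.1529 0.0646] 511 [-0.0246  0.0065]
```

View pics/c_w37.png

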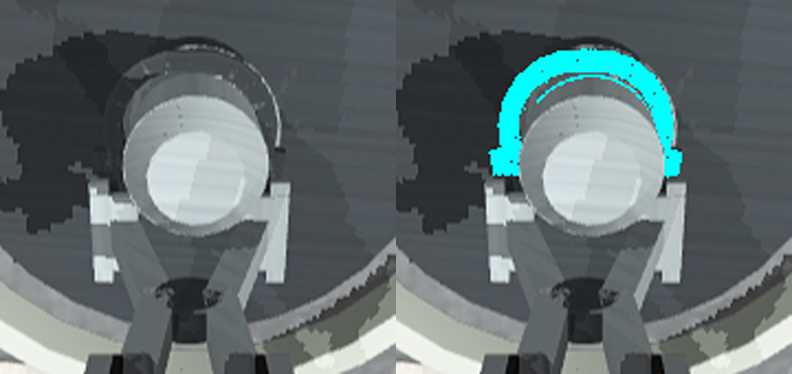

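Call:
{"api": "arm_command", "payload": {
  "rows": [
    {"delta_rot": [0,0,0],"xyz": [0,0.0008,-0.0002],"gripper": 0.03},
    {"delta_rot": [0,0,0],"xyz": [0,0.0008,-0.0001],"gripper": 0.032},
    {"delta_rot": [0,0,0],"xyz": [0,0.0008,-0.0001],"gripper": 0.034},
    {"delta_rot": [0,0,0],"xyz": [0,0,0],"gripper": 0.034}
  ]
}}

```text
time: 29.1
tool_pos: [0.6254, -0.1359, 0.205]
tcp_rot: [1.9, 2.396, 0.156]
wrist_force: [0.6, 1.0, 2.4]
width: 0.399
```

```bash
python3 ff.py 2>/dev/null|head -1; python3 bk.py w38; python3 rp.py w38|tail -9; python3 pt.py w38|tail -2
```

```text
Fz [2.48 3.39 1.75 1.89] mean [0.25 0.78 2.38] tcp [ 0.6254 -0.1359  0.205 ] w 33.973413586225305 t 29.3 torque [0.26 0.17 0.  ]
t29.30 tcp [ 0.6254 -0.1359  0.2051] x-yaw 103.19 zax [ 0.1256  0.0299 -0.9916] F [0.95 1.02 1.89] T [0.26 0.17 0.  ] w 33.97mm q [-0.29   0.123  1.784  0.072  1.123 -2.119]
back outer -0.0283968570152274 inner -0.018866373451528178 -> back dist 0.0253968570152274 ztop back 0.1384585324654537
outer extents x [-0.0257  0.0244]
arc fit (rel. spindle, x,y,r) [-0.0005 -0.0029  0.0229]
spindle in tool [-0.0004 -0.0435  0.06  ]
az -105 outer r 0.0289 ztop 0.1385 52
az -90 outer r 0.0285 ztop 0.1385 52
az -75 outer r 0.0285 ztop 0.1386 51
az -60 outer r 0.0283 ztop 0.1385 51
az -45 outer r 0.0277 ztop 0.1383 47
az -30 outer r 0.0269 ztop 0.1381 44
az -15 outer r 0.0259 ztop 0.1382 37
az 0 outer r 0.0247 ztop 0.1378 17
plane slopes [ 0.0013 -0.0293] z at axis 0.1377 966 1185
0.05 124 front face y -0.016956812146724877 -0.009738059839632418
shoulder top slope dz/dy (tool) [0.1882 0.0656] 117 [-0.0246  0.0038]
```

View pics/c_w38.png

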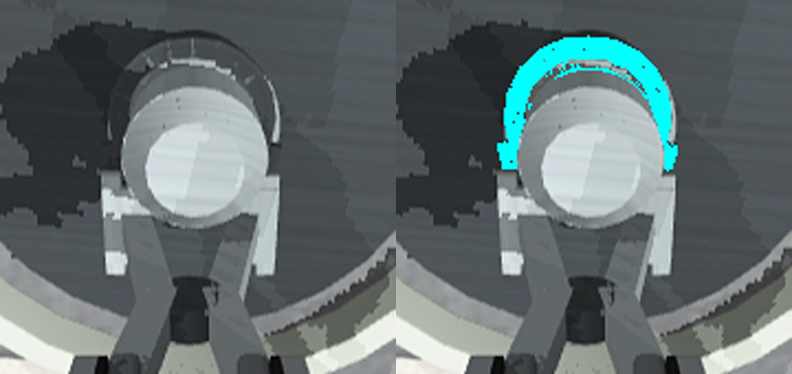

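Call:
{"api": "arm_command", "payload": {
  "rows": [
    {"delta_rot": [0,0,0],"xyz": [0,0.001,0],"gripper": 0.036},
    {"delta_rot": [0,0,0],"xyz": [0,0.001,0],"gripper": 0.038},
    {"delta_rot": [0,0,0],"xyz": [0,0.0005,0],"gripper": 0.04},
    {"delta_rot": [0,0,0],"xyz": [0,0,0],"gripper": 0.04}
  ]
}}

```text
time: 29.75
tool_pos: [0.6279, -0.1356, 0.2053]
tcp_rot: [1.899, 2.396, 0.155]
wrist_force: [0.7, 0.4, 1.1]
width: 0.47
```

```bash
python3 ff.py 2>/dev/null|head -1; python3 bk.py w39; python3 rp.py w39|tail -9; python3 pt.py w39|tail -2
```

```text
Fz [1.63 0.35 0.77 1.19] mean [0.43 0.66 0.98] tcp [ 0.6279 -0.1357  0.2054] w 39.90792555345511 t 29.95 torque [ 0.08  0.07 -0.04]
t29.95 tcp [ 0.6279 -0.1356  0.2054] x-yaw 103.19 zax [ 0.1259  0.0295 -0.9916] F [0.32 0.42 1.19] T [ 0.08  0.07 -0.04] w 39.91mm q [-0.288  0.127  1.779  0.071  1.124 -2.117]
back outer -0.02778127667438539 inner -0.01944517890501208 -> back dist 0.02478127667438539 ztop back 0.13879559312593648
outer extents x [-0.0241  0.0244]
arc fit (rel. spindle, x,y,r) [ 0.0001 -0.0024  0.0222]
spindle in tool [-0.0001 -0.046   0.06  ]
az -105 outer r 0.0278 ztop 0.1386 50
az -90 outer r 0.0278 ztop 0.1390 50
az -75 outer r 0.0277 ztop 0.1389 51
az -60 outer r 0.0276 ztop 0.1390 48
az -45 outer r 0.0271 ztop 0.1384 46
az -30 outer r 0.0264 ztop 0.1387 43
az -15 outer r 0.0253 ztop 0.1385 28
az 0 outer r 0.0261 ztop 0.1382 24
plane slopes [ 0.0008 -0.0215] z at axis 0.1383 770 984
0.04 212 front face y -0.017199559541368314 -0.013566847523423582
0.05 116 front face y -0.018297589760779397 -0.011297639562863856Traceback (most recent call last):
  File "pt.py", line
[... 250 characters left out ...]
                                                         ~~~~~~~~~~~~~^^^^^^^^^^^^^^^
    return _quantile_unchecked(
        a, q, axis, out, overwrite_input, method, keepdims, weights)
    return _ureduce(a,
                    func=_quantile_ureduce_func,
    ...<5 lines>...
                    overwrite_input=overwrite_input,
                    method=method)
    r = func(a, **kwargs)
    result = _quantile(arr,
                       quantiles=q,
    ...<2 lines>...
                       out=out,
                       weights=wgt)
    slices_having_nans = np.isnan(arr[-1, ...])
                                  ~~~^^^^^^^^^
IndexError: index -1 is out of bounds for axis 0 with size 0
```

View pics/c_w39.png

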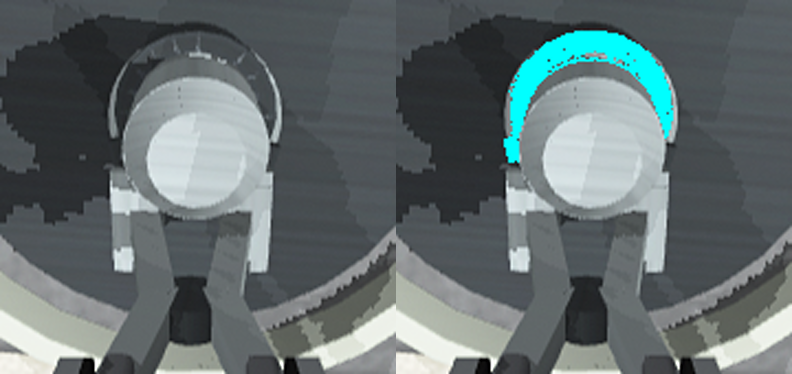

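Call:
{"api": "arm_command", "payload": {
  "rows": [
    {"delta_rot": [0,0,0],"xyz": [0,0.001,0],"gripper": 0.042},
    {"delta_rot": [0,0,0],"xyz": [0,0.0005,0],"gripper": 0.044},
    {"delta_rot": [0,0,0],"xyz": [0,0,0],"gripper": 0.044}
  ]
}}

```text
time: 30.3
tool_pos: [0.6293, -0.1352, 0.2055]
tcp_rot: [1.899, 2.396, 0.155]
wrist_force: [-0.6, -0.1, -0.9]
width: 0.515
```

```bash
python3 ff.py 2>/dev/null|head -1; python3 bk.py w40; python3 rp.py w40|tail -9; python3 pl.py 40x|tail -4
```

```text
Fz [-0.44 -1.46 -0.37 -1.06] mean [ 0.1   0.05 -0.83] tcp [ 0.6292 -0.1352  0.2055] w 43.628373546593814 t 30.5 torque [-0.06  0.04  0.  ]
t30.50 tcp [ 0.6292 -0.1353  0.2056] x-yaw 103.19 zax [ 0.1258  0.0296 -0.9916] F [ 0.1  -0.07 -1.06] T [-0.06  0.04  0.  ] w 43.63mm q [-0.287  0.129  1.776  0.071  1.125 -2.115]
back outer -0.026563343265709596 inner -0.019414205084775295 -> back dist 0.023563343265709597 ztop back 0.13850844606767393
outer extents x [-0.0234  0.0241]
arc fit (rel. spindle, x,y,r) [ 0.     -0.0016  0.0222]
spindle in tool [-0.0002 -0.0475  0.06  ]
az -105 outer r 0.0271 ztop 0.1383 52
az -90 outer r 0.0266 ztop 0.1387 51
az -75 outer r 0.0267 ztop 0.1385 47
az -60 outer r 0.0264 ztop 0.1384 48
az -45 outer r 0.0261 ztop 0.1382 39
az -30 outer r 0.0255 ztop 0.1385 31
az -15 outer r 0.0251 ztop 0.1384 23
az 0 outer r 0.0259 ztop 0.1383 21
plane slopes [-0.0016 -0.0032] z at axis 0.1383 569 833
scene 0.01 0.03 95 x -0.013728259067925283 0.017046903379280373 y -0.039627931738195725 -0.00028871431550031476 zmax 0.02998780831581772
scene 0.03 0.05 138 x -0.01649892364086372 0.02138716333746315 y -0.039634436251864046 -0.004641212639711214 zmax 0.0496411981887715
scene 0.05 0.064 124 x -0.02460444092677687 0.027305649576447204 y -0.03980426968342814 -0.0017059627907841561 zmax 0.06368764958737398
scene 0.064 0.08 62 x -0.023757282203559014 0.026825436415151806 y -0.039272315907686414 0.0017625821433850323 zmax 0.07983027712672293
```

View pics/w40.png

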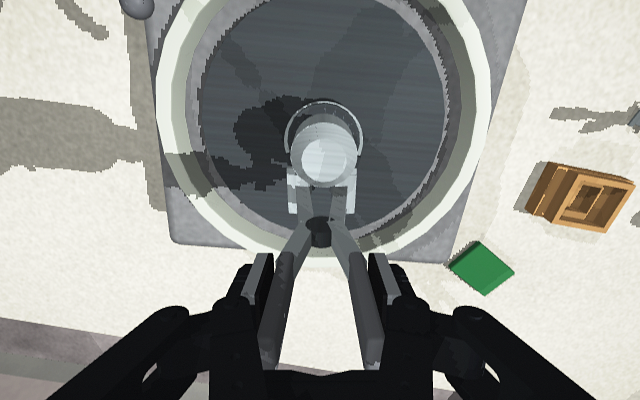

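View pics/c40x.png

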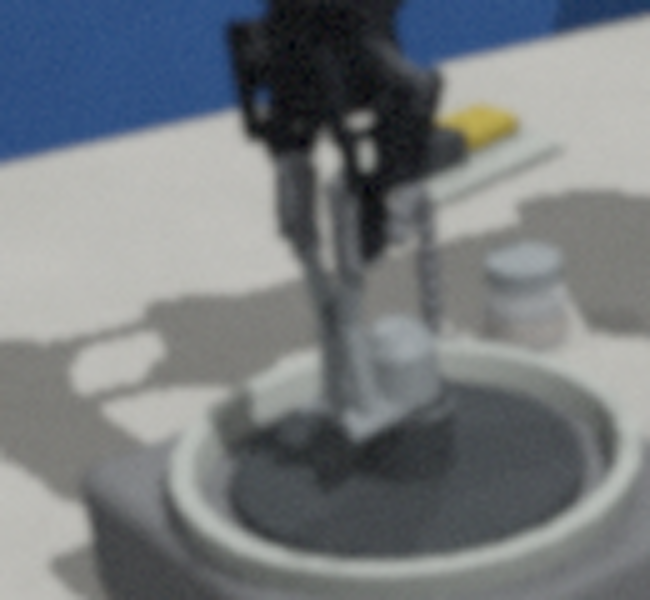

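Call:
{"api": "arm_command", "payload": {
  "rows": [
    {"delta_rot": [0,0,0],"xyz": [0,0.001,0],"gripper": 0.044},
    {"delta_rot": [0,0,0],"xyz": [0,0.0008,0],"gripper": 0.045},
    {"delta_rot": [0,0,0],"xyz": [0,0,0],"gripper": 0.047},
    {"delta_rot": [0,0,0],"xyz": [0,0,-0.0005],"gripper": 0.049},
    {"delta_rot": [0,0,0],"xyz": [0,0,0],"gripper": 0.05},
    {"delta_rot": [0,0,0],"xyz": [0,0,0],"gripper": 0.05}
  ]
}}

```text
time: 31.25
tool_pos: [0.6311, -0.1348, 0.2066]
tcp_rot: [1.899, 2.396, 0.156]
wrist_force: [-0.1, -0.4, -1.1]
width: 0.58
```

```bash
python3 ff.py 2>/dev/null|head -1; python3 bk.py w41; python3 rp.py w41|tail -9; python3 pt.py w41|head -6
```

```text
Fz [-1.69 -2.76 -1.79 -1.53] mean [ 0.   -0.27 -1.94] tcp [ 0.6311 -0.1348  0.2066] w 49.850379810582005 t 31.45 torque [-0.04  0.08 -0.02]
t31.45 tcp [ 0.6311 -0.1348  0.2066] x-yaw 103.19 zax [ 0.1262  0.0296 -0.9916] F [ 0.33 -0.11 -1.53] T [-0.04  0.08 -0.02] w 49.85mm q [-0.286  0.131  1.772  0.071  1.126 -2.114]
back outer -0.026808588228717366 inner -0.019433614345300925 -> back dist 0.023808588228717367 ztop back 0.13839842861358656
outer extents x [-0.0238  0.024 ]
arc fit (rel. spindle, x,y,r) [ 0.     -0.0017  0.0221]
spindle in tool [-0.0002 -0.0495  0.0607]
az -105 outer r 0.0271 ztop 0.1383 57
az -90 outer r 0.0270 ztop 0.1384 55
az -75 outer r 0.0266 ztop 0.1384 47
az -60 outer r 0.0265 ztop 0.1385 45
az -45 outer r 0.0262 ztop 0.1383 41
az -30 outer r 0.0254 ztop 0.1384 33
az -15 outer r 0.0250 ztop 0.1382 22
az 0 outer r 0.0258 ztop 0.1385 21
plane slopes [-0.0021  0.0014] z at axis 0.1384 569 827
0.0 836 front face y -0.009762987403694566 0.000618127141489479
0.01 360 front face y -0.011490883069522723 -0.009675492466480364
0.02 241 front face y -0.01323724405632210
[... 521 characters left out ...]
                                                         ~~~~~~~~~~~~~^^^^^^^^^^^^^^^
    return _quantile_unchecked(
        a, q, axis, out, overwrite_input, method, keepdims, weights)
    return _ureduce(a,
                    func=_quantile_ureduce_func,
    ...<5 lines>...
                    overwrite_input=overwrite_input,
                    method=method)
    r = func(a, **kwargs)
    result = _quantile(arr,
                       quantiles=q,
    ...<2 lines>...
                       out=out,
                       weights=wgt)
    slices_having_nans = np.isnan(arr[-1, ...])
                                  ~~~^^^^^^^^^
IndexError: index -1 is out of bounds for axis 0 with size 0
```

View pics/c_w41.png

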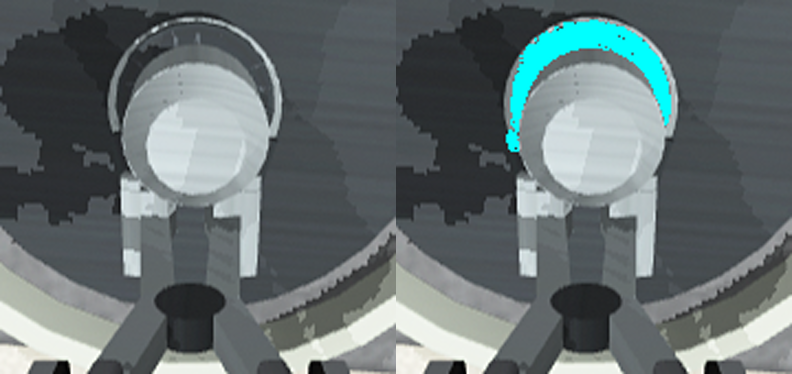

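Call:
{"api": "arm_command", "payload": {
  "rows": [
    {"delta_rot": [0,0,0],"xyz": [0,0.0003,-0.002],"gripper": 0.05},
    {"delta_rot": [0,0,0],"xyz": [0,0.0004,-0.003],"gripper": 0.051},
    {"delta_rot": [0,0,0],"xyz": [0,0.0006,-0.005],"gripper": 0.051},
    {"delta_rot": [0,0,0],"xyz": [0,0.0013,-0.01],"gripper": 0.051},
    {"delta_rot": [0,0,0],"xyz": [0,0.0013,-0.01],"gripper": 0.051},
    {"delta_rot": [0,0,0],"xyz": [0,0,0],"gripper": 0.051}
  ]
}}

```text
time: 32.1
tool_pos: [0.6327, -0.1353, 0.2401]
tcp_rot: [1.896, 2.392, 0.159]
wrist_force: [-0.3, -0.7, -1.8]
width: 0.597
```

```bash
python3 ff.py 2>/dev/null|head -1; python3 bk.py w42; python3 rp.py w42|tail -9; python3 pt.py w42 2>/dev/null|head -6
```

```text
Fz [-1.97 -1.18 -1.64 -0.88] mean [ 0.36 -0.29 -1.42] tcp [ 0.6314 -0.1349  0.2376] w 51.28083970078367 t 32.3 torque [-0.03  0.12  0.02]
t32.30 tcp [ 0.6309 -0.1348  0.2366] x-yaw 103.19 zax [ 0.1258  0.0297 -0.9916] F [ 0.49 -0.88 -0.88] T [-0.03  0.12  0.02] w 51.28mm q [-0.286  0.113  1.737  0.069  1.18  -2.11 ]
back outer -0.027077763055043606 inner -0.019304615777961012 -> back dist 0.024077763055043607 ztop back 0.13833101635627162
outer extents x [-0.0237  0.0236]
arc fit (rel. spindle, x,y,r) [-0.     -0.0017  0.0221]
spindle in tool [-0.0003 -0.0531  0.0905]
az -105 outer r 0.0270 ztop 0.1385 41
az -90 outer r 0.0271 ztop 0.1382 40
az -75 outer r 0.0266 ztop 0.1384 36
az -60 outer r 0.0264 ztop 0.1383 37
az -45 outer r 0.0260 ztop 0.1384 34
az -30 outer r 0.0255 ztop 0.1386 24
az -15 outer r 0.0249 ztop 0.1384 17
az 0 outer r 0.0248 ztop 0.1385 15
plane slopes [0.0016 0.0011] z at axis 0.1384 426 651
0.0 758 front face y -0.010583316944034426 0.00015708701858450035
0.01 358 front face y -0.012437446054465626 -0.010579947789065992
0.02 248 front face y -0.014320589535876822 -0.012427624616864093
0.03 219 front face y -0.016277779216408435 -0.014181842585652724
0.04 192 front face y -0.017952560713544924 -0.016083615936919995
0.05 157 front face y -0.027073116364814687 -0.017975899900213674
```

View pics/w42.png

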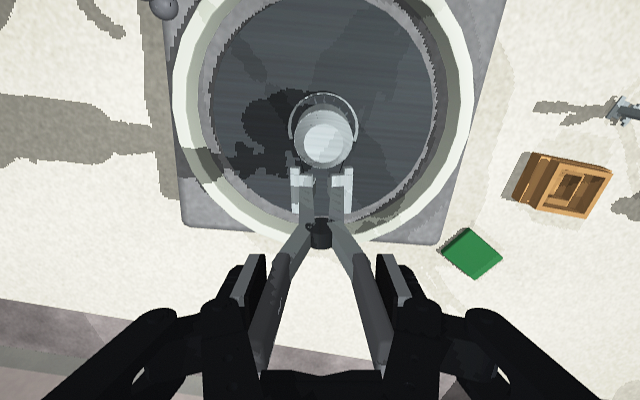

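Call:
{"api": "arm_command", "payload": {
  "rows": [
    {"delta_rot": [0,0,0],"xyz": [0,0.002,-0.015],"gripper": 0.051},
    {"delta_rot": [-0.014,0,0],"xyz": [0,0.002,-0.015],"gripper": 0.051},
    {"delta_rot": [-0.014,0,0],"xyz": [0,0.002,-0.015],"gripper": 0.051},
    {"delta_rot": [-0.014,0,0],"xyz": [0,0.002,-0.015],"gripper": 0.051},
    {"delta_rot": [-0.014,0,0],"xyz": [0,0.001,-0.007],"gripper": 0.051},
    {"delta_rot": [0,0,0],"xyz": [0,0,0],"gripper": 0.051},
    {"delta_rot": [0,0,0],"xyz": [0,0,0],"gripper": 0.051}
  ]
}}

```text
time: 33.05
tool_pos: [0.6301, -0.1351, 0.3044]
tcp_rot: [1.875, 2.365, 0.22]
wrist_force: [0.0, -0.4, -2.0]
width: 0.596
```

```bash
python3 bk.py w43; python3 rp.py w43|tail -13; python3 pt.py w43 2>/dev/null|head -6; python3 pl.py 43x|tail -8
```

```text
t33.05 tcp [ 0.6301 -0.1351  0.3044] x-yaw 103.18 zax [ 0.18    0.0421 -0.9828] F [ 0.02 -0.36 -2.01] T [-0.02  0.11  0.02] w 50.94mm q [-0.304  0.048  1.689  0.099  1.245 -2.129]
back outer -0.026952976563308265 inner -0.019451879206155348 -> back dist 0.023952976563308265 ztop back 0.13846805639109105
outer extents x [-0.0262  0.0235]
arc fit (rel. spindle, x,y,r) [-0.0003 -0.0011  0.0226]
spindle in tool [-0.0002 -0.0699  0.1542]
az -180 outer r 0.0266 ztop 0.1352 19
az -165 outer r 0.0269 ztop 0.1379 21
az -150 outer r 0.0267 ztop 0.1383 25
az -135 outer r 0.0269 ztop 0.1381 28
az -120 outer r 0.0270 ztop 0.1383 31
az -105 outer r 0.0272 ztop 0.1383 30
az -90 outer r 0.0269 ztop 0.1385 24
az -75 outer r 0.0266 ztop 0.1387 26
az -60 outer r 0.0263 ztop 0.1385 26
az -45 outer r 0.0260 ztop 0.1388 22
az -30 outer r 0.0253 ztop 0.1385 17
az -15 outer r 0.0250 ztop 0.1381 13
plane slopes [-0.0023 -0.0128] z at axis 0.1382 293 493
0.0 685 front face y -0.011761533814656269 -0.0007767607631033798
0.01 348 front face y -0.013703229665127029 -0.01166382552908119
0.02 251 front face y -0.0
[... 616 characters left out ...]
3 zmax 0.06382179569244692
wrist 0.064 0.08 110 x -0.022440160973819158 0.019669627864444348 y -0.02422685916564898 0.0010876289077375871 zmax 0.07178801981882266
scene 0.01 0.03 79 x -0.009518129425667193 0.0181773763359136 y -0.014684243750582703 0.00026421836580816716 zmax 0.029767427987685023
scene 0.03 0.05 83 x -0.01585943139455576 0.019530354619758727 y -0.01887568858966206 -0.0029557527769929976 zmax 0.0489747146743379
scene 0.05 0.064 106 x -0.019625115147777886 0.023981042840115752 y -0.03459312890293912 0.0029126558107320745 zmax 0.06358662857827337
scene 0.064 0.08 22 x -0.021067670885306884 0.025297068647410912 y -0.021170735399284112 0.004744612264943155 zmax 0.0714655410479275
```

View pics/w43.png

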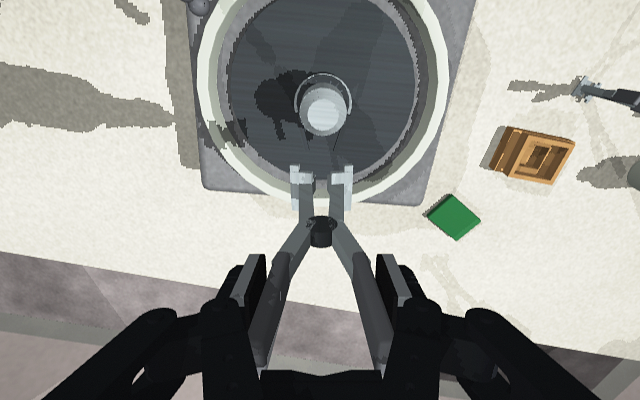

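View pics/c43x.png

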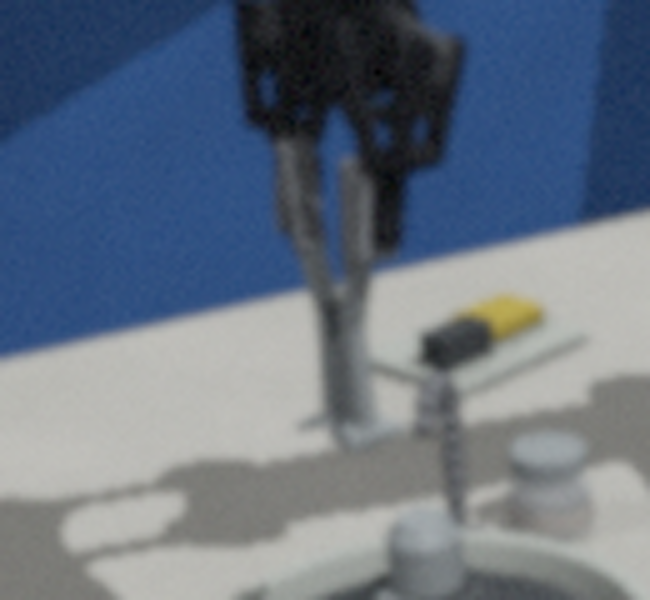

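Run:
```python
from h import *
from scipy.optimize import least_squares
np.set_printoptions(precision=4,suppress=True)
d=dict(np.load('pics/w43.npz'));img=cv2.cvtColor(d['pixels'],cv2.COLOR_RGB2BGR)
S=np.array([0.5910,-0.1444])
k=9;u0,v0=280,60
c=cv2.resize(img[v0:v0+66,u0:u0+85],None,fx=k,fy=k,interpolation=cv2.INTER_NEAREST)
def circ(r,z,col,cx=S):
    for a in np.linspace(0,2*np.pi,180):
        q=proj(d,[cx[0]+r*np.cos(a),cx[1]+r*np.sin(a),z]);p=(int((q[0]-u0+.5)*k),int((q[1]-v0+.5)*k))
        cv2.circle(c,p,1,col,-1)
circ(0.024,0.1383,(0,0,255));circ(0.027,0.1344,(0,255,0));circ(0.018,0.1383,(255,0,0))
yd=np.array([np.sin(np.radians(103.2)),-np.cos(np.radians(103.2))])
circ(0.024,0.1383,(0,255,255),S-0.003*yd)
cv2.imwrite('pics/c44.png',c[:600,:800]);print(c.shape)
W=world(d);z=W[...,2];rr=np.hypot(*(W[...,:2]-S).transpose(2,0,1))
h,e=np.histogram(z[(rr<.03)&(rr>.0215)],bins=np.arange(.128,.142,.001));print(h,e)
m=(z>0.1365)&(z<0.1405)&(rr>0.0205)&(rr<.032);D=(W[m][:,:2]-S);x=np.array([-yd[1],yd[0]]);A=D@x;B=D@yd
az=np.degrees(np.arctan2(B,A));r=np.hypot(A,B)
for a in range(-180,180,20):
    q=r[np.abs((az-a+180)%360-180)<10]
    if len(q)>3: print(a,len(q),np.percentile(q,97).round(4))
```

```text
(594, 765, 3)
[  0   0   0   0   5  58 102  63  27 132 287 133  14] [0.128 0.129 0.13  0.131 0.132 0.133 0.134 0.135 0.136 0.137 0.138 0.139
 0.14  0.141]
-180 27 0.0234
-160 41 0.0247
-140 53 0.0254
-120 58 0.0261
-100 67 0.0264
-80 65 0.0265
-60 59 0.0261
-40 57 0.0256
-20 42 0.0247
0 24 0.0246
20 22 0.0273
40 46 0.0312
60 24 0.0319
120 10 0.0318
140 58 0.0314
160 41 0.0278
```

View pics/c44.png

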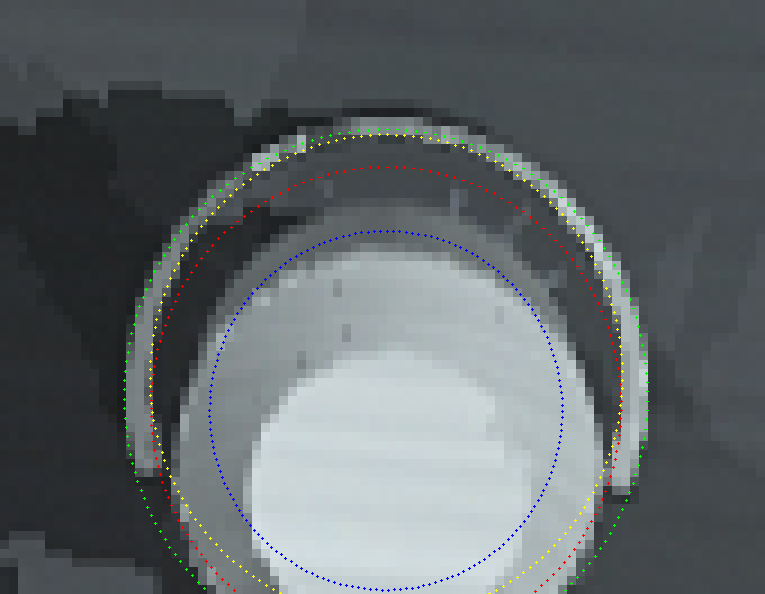

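The ring sits shut, level and about 2.4 mm off the axis, held up against the groove's top. Next I return the pliers: yaw to match the stand, then cross over.

Call:
{"api": "arm_command", "payload": {
  "rows": [
    {"delta_rot": [0,-0.012,0.065],"xyz": [0.01,0,0],"gripper": 0.051},
    {"delta_rot": [0,-0.012,0.065],"xyz": [0.02,0,0],"gripper": 0.051},
    {"delta_rot": [0,-0.012,0.065],"xyz": [0.03,0,0],"gripper": 0.051},
    {"delta_rot": [0,0,0],"xyz": [0.035,0,0],"gripper": 0.051},
    {"delta_rot": [0,0,0],"xyz": [0.035,0,0],"gripper": 0.051},
    {"delta_rot": [0,0,0],"xyz": [0.035,0,0],"gripper": 0.051},
    {"delta_rot": [0,0,0],"xyz": [0.035,0,0],"gripper": 0.051},
    {"delta_rot": [0,0,0],"xyz": [0.035,0,0],"gripper": 0.051},
    {"delta_rot": [0,0,0],"xyz": [0.03,0,0],"gripper": 0.051},
    {"delta_rot": [0,0,0],"xyz": [0.02,0,0],"gripper": 0.051},
    {"delta_rot": [0,0,0],"xyz": [0.01,0,0],"gripper": 0.051},
    {"delta_rot": [0,0,0],"xyz": [0,0,0],"gripper": 0.051}
  ]
}}

```text
time: 34.4
tool_pos: [0.614, 0.1603, 0.3037]
tcp_rot: [2.09, 2.162, 0.2]
wrist_force: [0.5, -0.1, -1.5]
width: 0.597
```

Call:
{"api": "arm_command", "payload": {
  "rows": [
    {"delta_rot": [0,0,0],"xyz": [0,0,0],"gripper": 0.051},
    {"delta_rot": [0,0,0],"xyz": [0,0,0],"gripper": 0.051}
  ]
}}

```text
time: 34.6
tool_pos: [0.6145, 0.158, 0.3044]
tcp_rot: [2.093, 2.158, 0.201]
wrist_force: [-0.5, 0.2, -1.5]
width: 0.597
```

```bash
cat > pw.py <<'E'
import sys
from h import *
np.set_printoptions(precision=4,suppress=True)
s,R=st();d=grab('wrist',sys.argv[1]);W=world(d);L=(W-s['tool_pos'])@R
# pliers axis from jaw front-face
ys=[];zs=[];xs=[]
for a in np.arange(0.008,0.05,0.006):
    m=(np.abs(L[...,0])<0.03)&(L[...,1]<0.01)&(L[...,1]>-0.03)&(L[...,2]>a)&(L[...,2]<a+0.006)
    Q=L[m]
    if len(Q)>20: ys.append(np.median(Q[:,1]));zs.append(a+0.003);xs.append((np.percentile(Q[:,0],2)+np.percentile(Q[:,0],98))/2)
c=np.polyfit(zs,ys,1);cx=np.polyfit(zs,xs,1);print('jaw front slope',c,'resid',(np.polyval(c,zs)-ys).round(4),'x',np.array(xs),'xslope',cx[0])
ax=R@np.array([cx[0],c[0],1]);ax/=np.linalg.norm(ax);print('pliers down axis world',ax)
# shoulder region in pliers-aligned frame
th=c[0];Yp=L[...,1]-th*L[...,2]
m=(np.abs(L[...,0])<0.032)&(np.abs(L[...,1])<0.045)&(L[...,2]>0.053)&(L[...,2]<0.068)&(d['pixels'].max(-1)>60)&(np.abs(Yp-c[1]-0.004)<0.022)
Q=L[m];lo=np.percentile(Q,1,axis=0);hi=np.percentile(Q,99,axis=0);print('shoulder L',lo,hi)
tip=np.array([(lo[0]+hi[0])/2,np.polyval(c,0.072)+0.0045,0.0725]);print('tip est L (from jaw)',tip,'world',s['tool_pos']+R@tip,'shoulder mid y',(lo[1]+hi[1])/2)
Z=W[...,2];hsv=cv2.cvtColor(d['pixels'],cv2.COLOR_RGB2HSV)
ms=(np.hypot(W[...,0]-0.6165,W[...,1]-0.1594)<0.07)&(Z>0.030)&(Z<0.037)&(hsv[...,1]>70)&(hsv[...,0]<25)
if ms.sum()>50: print('rim',ms.sum(),cv2.minAreaRect((W[ms][:,:2]*1000).astype(np.float32)))
E
python3 pw.py w45;python3 pw.py w46
```

```text
t34.60 tcp [0.6145 0.158  0.3044] x-yaw 91.76 zax [ 0.1844  0.0058 -0.9828] F [-0.47  0.22 -1.5 ] T [-0.08  0.21 -0.02] w 51.01mm q [ 0.234  0.019  1.72  -0.04   1.222 -1.357]
jaw front slope [-0.1923 -0.009 ] resid [-0.     -0.0001  0.0001  0.     -0.      0.     -0.    ] x [-0.0016 -0.0013 -0.0015 -0.0015 -0.0015 -0.0015 -0.0016] xslope -0.00261140167390756
pliers down axis world [-0.0044 -0.0026 -1.    ]
shoulder L [-0.0228 -0.0333  0.0537] [0.0198 0.0008 0.0659]
tip est L (from jaw) [-0.0015 -0.0184  0.0725] world [0.6099 0.1564 0.2297] shoulder mid y -0.0162916025954672
rim 896 ((616.8175048828125, 159.71533203125), (59.000980377197266, 65.99225616455078), 2.1865217685699463)
t34.65 tcp [0.6146 0.158  0.3045] x-yaw 91.75 zax [ 0.1847  0.0059 -0.9828] F [-0.35 -1.17 -1.67] T [0.08 0.11 0.03] w 50.97mm q [ 0.234  0.019  1.72  -0.039  1.221 -1.357]
jaw front slope [-0.1918 -0.009 ] resid [-0. -0. -0.  0.  0.  0. -0.] x [-0.0016 -0.0015 -0.0014 -0.0015 -0.0015 -0.0015 -0.0015] xslope 0.0022131945321326833
pliers down axis world [-0.0038  0.0024 -1.    ]
shoulder L [-0.0228 -0.0333  0.0538] [0.0198 0.0006 0.0662]
tip est L (from jaw) [-0.0015 -0.0184  0.0725] world [0.61   0.1564 0.2299] shoulder mid y -0.016357851730928144
rim 890 ((616.719970703125, 159.72769165039062), (58.667869567871094, 66.07089233398438), 2.2901084423065186)
```

View pics/w46.png

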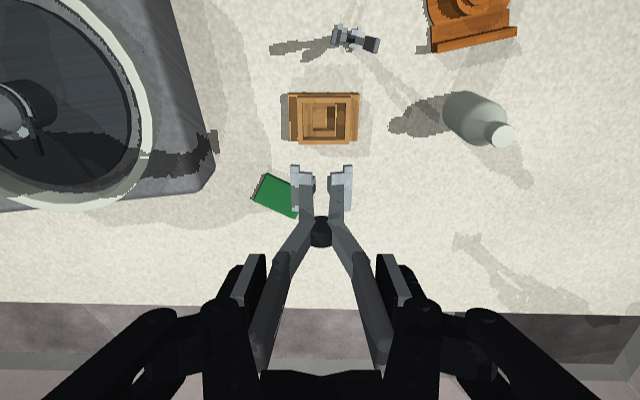

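Call:
{"api": "arm_command", "payload": {
  "rows": [
    {"delta_rot": [0,0,0],"xyz": [0.003,0.006,0.001],"gripper": 0.051},
    {"delta_rot": [0,0,0],"xyz": [0,-0.0028,0.0147],"gripper": 0.051},
    {"delta_rot": [0,0,0],"xyz": [0,-0.0056,0.0295],"gripper": 0.051},
    {"delta_rot": [0,0,0],"xyz": [0,-0.0056,0.0295],"gripper": 0.051},
    {"delta_rot": [0,0,0],"xyz": [0,-0.0056,0.0295],"gripper": 0.051},
    {"delta_rot": [0,0,0],"xyz": [0,-0.0056,0.0295],"gripper": 0.051},
    {"delta_rot": [0,0,0],"xyz": [0,-0.0028,0.0147],"gripper": 0.051},
    {"delta_rot": [0,0,0],"xyz": [0,0,0],"gripper": 0.051},
    {"delta_rot": [0,0,0],"xyz": [0,0,0],"gripper": 0.051},
    {"delta_rot": [0,0,0],"xyz": [0,0,0],"gripper": 0.051}
  ]
}}

```text
time: 35.7
tool_pos: [0.6219, 0.1629, 0.1571]
tcp_rot: [2.09, 2.157, 0.207]
wrist_force: [-0.8, 0.4, -0.9]
width: 0.6
```

```bash
python3 pw.py w47
```

```text
t35.70 tcp [0.6219 0.1629 0.1571] x-yaw 91.83 zax [ 0.1886  0.0074 -0.982 ] F [-0.77  0.39 -0.93] T [0.01 0.1  0.02] w 51.27mm q [ 0.239  0.12   1.885 -0.046  0.95  -1.34 ]
jaw front slope [-0.1822 -0.0088] resid [ 0.     -0.      0.0001 -0.      0.     -0.      0.    ] x [-0.0015 -0.0014 -0.0014 -0.0015 -0.0015 -0.0015 -0.0014] xslope -0.0008072284711770353
pliers down axis world [ 0.0096  0.001  -1.    ]
shoulder L [-0.0228 -0.0326  0.0539] [0.0198 0.0015 0.0661]
tip est L (from jaw) [-0.0015 -0.0174  0.0725] world [0.6186 0.1613 0.0826] shoulder mid y -0.015546323191396892
rim 1565 ((616.8450927734375, 159.84817504882812), (59.845272064208984, 66.15447235107422), 2.0324528217315674)
```

View pics/w47.png

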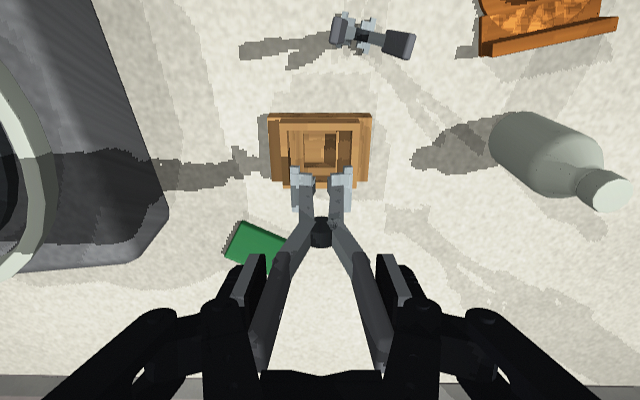

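Call:
{"api": "arm_command", "payload": {
  "rows": [
    {"delta_rot": [0,0,0],"xyz": [-0.0017,-0.002,-0.0004],"gripper": 0.051},
    {"delta_rot": [0,0,0],"xyz": [0,-0.0028,0.0147],"gripper": 0.051},
    {"delta_rot": [0,0,0],"xyz": [0,-0.0028,0.0147],"gripper": 0.051},
    {"delta_rot": [0,0,0],"xyz": [0,-0.0019,0.0098],"gripper": 0.051},
    {"delta_rot": [0,0,0],"xyz": [0,0,0],"gripper": 0.051},
    {"delta_rot": [0,0,0],"xyz": [0,0,0],"gripper": 0.051},
    {"delta_rot": [0,0,0],"xyz": [0,0,0],"gripper": 0.051}
  ]
}}

```text
time: 36.45
tool_pos: [0.6185, 0.1609, 0.1151]
tcp_rot: [2.091, 2.159, 0.203]
wrist_force: [-0.2, 0.2, -1.5]
width: 0.599
```

```bash
python3 pw.py w48; python3 pl.py 48x >/dev/null
```

```text
t36.45 tcp [0.6185 0.1609 0.1151] x-yaw 91.83 zax [ 0.1855  0.0067 -0.9826] F [-0.2   0.24 -1.48] T [ 0.    0.11 -0.  ] w 51.18mm q [ 0.237  0.155  1.929 -0.048  0.875 -1.338]
jaw front slope [-0.1886 -0.0091] resid [-0.     -0.      0.      0.     -0.0001  0.      0.    ] x [-0.0015 -0.0015 -0.0015 -0.0015 -0.0016 -0.0015 -0.0015] xslope -0.001521252627984224
pliers down axis world [ 0.0003 -0.0007 -1.    ]
shoulder L [-0.0229 -0.0333  0.0537] [0.0197 0.001  0.0664]
tip est L (from jaw) [-0.0016 -0.0182  0.0725] world [0.6141 0.1593 0.0405] shoulder mid y -0.016150133662488336
rim 2245 ((616.7439575195312, 159.9151611328125), (59.79982376098633, 66.34003448486328), 1.6747230291366577)
```

View pics/w48.png

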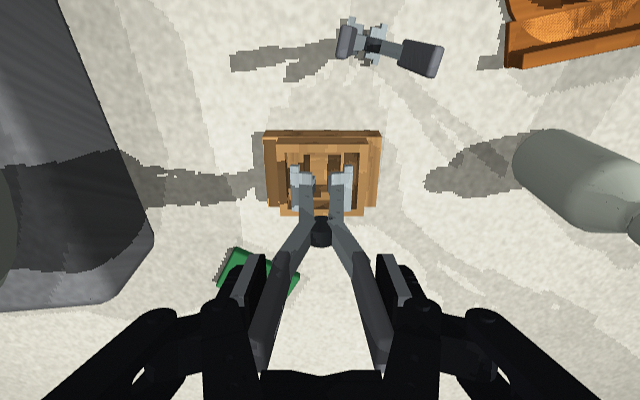

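View pics/c48x.png

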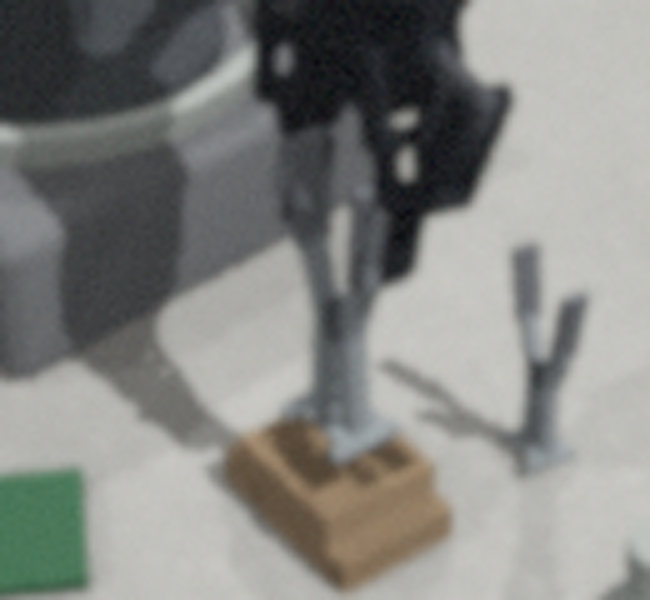

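Call:
{"api": "arm_command", "payload": {
  "rows": [
    {"delta_rot": [0,0,0],"xyz": [0.0003,0.0022,0.0004],"gripper": 0.051},
    {"delta_rot": [0,0,0],"xyz": [0,-0.0015,0.008],"gripper": 0.051},
    {"delta_rot": [0,0,0],"xyz": [0,-0.0015,0.008],"gripper": 0.051},
    {"delta_rot": [0,0,0],"xyz": [0,-0.0013,0.007],"gripper": 0.051},
    {"delta_rot": [0,0,0],"xyz": [0,0,0],"gripper": 0.051},
    {"delta_rot": [0,0,0],"xyz": [0,0,0],"gripper": 0.051}
  ]
}}

```text
time: 37.2
tool_pos: [0.6198, 0.161, 0.0906]
tcp_rot: [2.092, 2.16, 0.2]
wrist_force: [0.1, 0.9, -1.5]
width: 0.595
```

```bash
python3 pw.py w49; python3 pl.py 49x >/dev/null
```

```text
t37.20 tcp [0.6198 0.161  0.0906] x-yaw 91.83 zax [ 0.1834  0.0062 -0.983 ] F [ 0.07  0.86 -1.53] T [-0.02  0.09  0.04] w 50.80mm q [ 0.237  0.185  1.944 -0.05   0.833 -1.336]
jaw front slope [-0.2049 -0.0101] resid [ 0.     -0.     -0.      0.0001 -0.      0.     -0.    ] x [-0.0015 -0.0015 -0.0015 -0.0015 -0.0015 -0.0015 -0.0014] xslope 0.001595466364476588
pliers down axis world [-0.0176  0.0014 -0.9998]
shoulder L [-0.0316 -0.0345  0.0531] [0.0315 0.0028 0.0679]
tip est L (from jaw) [-0.     -0.0203  0.0725] world [0.6131 0.1608 0.0156] shoulder mid y -0.015820417368030637
rim 2548 ((616.6204833984375, 159.9837646484375), (59.47603988647461, 66.14568328857422), 1.819374918937683)
```

View pics/w49.png

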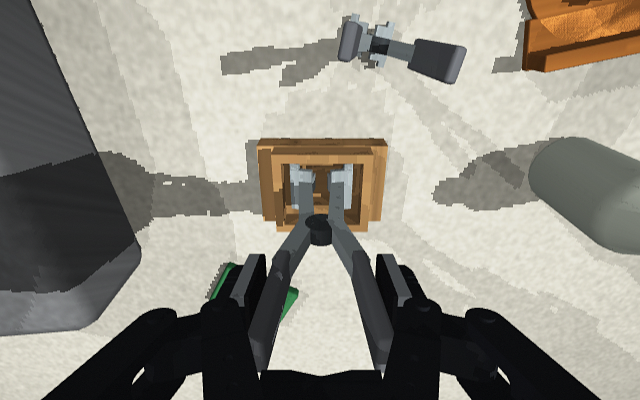

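Call:
{"api": "arm_command", "payload": {
  "rows": [
    {"delta_rot": [-0.015,0,0],"xyz": [-0.0005,0.001,0.001],"gripper": 0.051},
    {"delta_rot": [0,0,0],"xyz": [0,-0.0004,0.002],"gripper": 0.051},
    {"delta_rot": [0,0,0],"xyz": [0,-0.0003,0.0015],"gripper": 0.051},
    {"delta_rot": [0,0,0],"xyz": [0,0,0],"gripper": 0.051},
    {"delta_rot": [0,0,0],"xyz": [0,0,0],"gripper": 0.051}
  ]
}}

```text
time: 37.85
tool_pos: [0.6214, 0.1607, 0.0869]
tcp_rot: [2.083, 2.151, 0.217]
wrist_force: [0.2, 0.2, -0.8]
width: 0.598
```

```bash
python3 pw.py w50; python3 ff.py 2>/dev/null | head -1
```

```text
t37.85 tcp [0.6214 0.1607 0.0869] x-yaw 91.83 zax [ 0.1993  0.007  -0.9799] F [ 0.23  0.2  -0.81] T [ 0.01  0.14 -0.01] w 51.08mm q [ 0.237  0.183  1.956 -0.056  0.806 -1.331]
jaw front slope [-0.2231 -0.0079] resid [ 0.0004  0.0001 -0.0001 -0.0003 -0.0005 -0.0007  0.0011] x [-0.0015 -0.0015 -0.0015 -0.0015 -0.0015 -0.0015  0.0001] xslope 0.028187197100913625
pliers down axis world [-0.0196  0.0275 -0.9994]
shoulder L [-0.0307 -0.0343  0.0531] [0.0311 0.0044 0.0678]
tip est L (from jaw) [ 0.0002 -0.0195  0.0725] world [0.6167 0.1608 0.012 ] shoulder mid y -0.014941204401209817
rim 2710 ((616.488037109375, 159.97119140625), (59.42501449584961, 66.11339569091797), 1.8659956455230713)
Fz [-1.45 -2.21 -1.41 -1.31] mean [ 0.11  0.02 -1.6 ] tcp [0.6216 0.1607 0.0871] w 51.09949448358543 t 38.1 torque [ 0.03  0.11 -0.03]
```

Call:
{"api": "arm_command", "payload": {
  "rows": [
    {"delta_rot": [0,0,0],"xyz": [0,-0.0002,0.001],"gripper": 0.051},
    {"delta_rot": [0,0,0],"xyz": [0,-0.0002,0.001],"gripper": 0.051},
    {"delta_rot": [0,0,0],"xyz": [0,0,0],"gripper": 0.051},
    {"delta_rot": [0,0,0],"xyz": [0,0,0],"gripper": 0.051}
  ]
}}

```text
time: 38.5
tool_pos: [0.6221, 0.1608, 0.0856]
tcp_rot: [2.083, 2.15, 0.219]
wrist_force: [0.3, 1.0, 1.8]
width: 0.599
```

```bash
python3 ff.py 2>/dev/null | head -1;  python3 pw.py w51|tail -3
```

```text
Fz [2.4  1.63 2.88 4.38] mean [-0.43  0.29  2.82] tcp [0.622  0.1609 0.0856] w 51.36355923757539 t 38.7 torque [ 0.09 -0.02 -0.03]
shoulder L [-0.0281 -0.0349  0.0532] [0.0293 0.0034 0.0679]
tip est L (from jaw) [ 0.0006 -0.0206  0.0725] world [0.6163 0.1614 0.0104] shoulder mid y -0.015704491713446237
rim 2751 ((616.5692749023438, 160.00588989257812), (59.46064376831055, 66.25961303710938), 2.0466809272766113)
```

Call:
{"api": "arm_command", "payload": {
  "rows": [
    {"delta_rot": [0,0,0],"xyz": [0,0,0],"gripper": 0.053},
    {"delta_rot": [0,0,0],"xyz": [0,0,0],"gripper": 0.055},
    {"delta_rot": [0,0,0],"xyz": [0,0,0],"gripper": 0.058},
    {"delta_rot": [0,0,0],"xyz": [0,0,0],"gripper": 0.065},
    {"delta_rot": [0,0,0],"xyz": [0,0,0],"gripper": 0.075},
    {"delta_rot": [0,0,0],"xyz": [0,0,0],"gripper": 0.085},
    {"delta_rot": [0,0,0],"xyz": [0,0,0],"gripper": 0.085},
    {"delta_rot": [0,0,0],"xyz": [0,0,0],"gripper": 0.085}
  ]
}}

```text
time: 39.55
tool_pos: [0.6215, 0.1607, 0.0851]
tcp_rot: [2.083, 2.151, 0.218]
wrist_force: [-0.1, -0.5, -0.1]
width: 0.999
```

```bash
python3 pw.py w52|tail -6; python3 pl.py 52x >/dev/null
```

```text
t39.55 tcp [0.6215 0.1607 0.0851] x-yaw 91.83 zax [ 0.1996  0.007  -0.9799] F [-0.14 -0.51 -0.14] T [0.02 0.05 0.  ] w 85.31mm q [ 0.237  0.185  1.958 -0.056  0.803 -1.331]
jaw front slope [-0.2022 -0.0112] resid [ 0.     -0.0001  0.0001 -0.      0.     -0.      0.    ] x [-0.0019 -0.0019 -0.0019 -0.002  -0.0018 -0.0021 -0.0001] xslope 0.030258222422399183
pliers down axis world [ 0.0006  0.0304 -0.9995]
shoulder L [-0.0277 -0.0344  0.0532] [0.0265 0.001  0.0678]
tip est L (from jaw) [-0.0006 -0.0213  0.0725] world [0.6152 0.1599 0.0098] shoulder mid y -0.01669307325962556
rim 2694 ((616.5440063476562, 159.93051147460938), (59.58528518676758, 66.28711700439453), 1.8359706401824951)
```

View pics/w52.png

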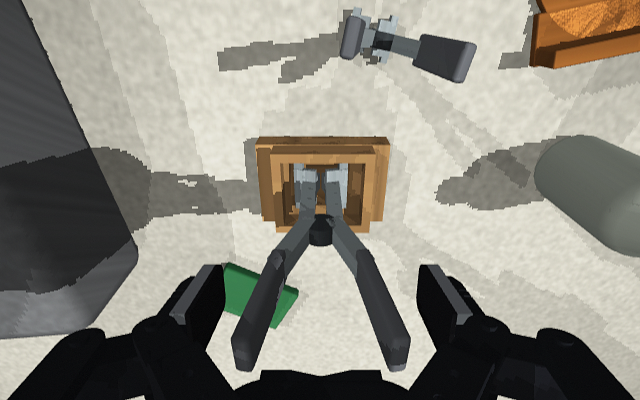

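View pics/c52x.png

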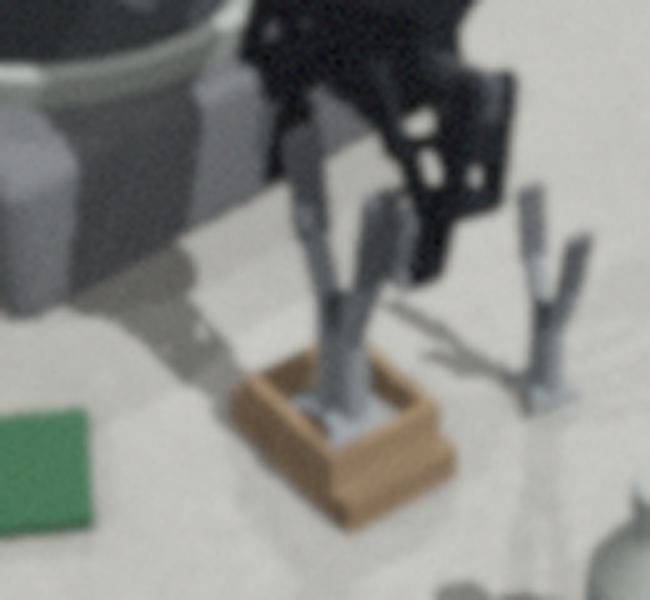

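The pliers stand upright and seated, and the fingers are clear on both sides. I'll retreat upward, then check everything.

Call:
{"api": "arm_command", "payload": {
  "rows": [
    {"delta_rot": [0,0,0],"xyz": [0,0.0,-0.01],"gripper": 0.085},
    {"delta_rot": [0,0,0],"xyz": [0,0.002,-0.02],"gripper": 0.085},
    {"delta_rot": [0,0,0],"xyz": [0,0.003,-0.025],"gripper": 0.085},
    {"delta_rot": [0,0,0],"xyz": [0,0.004,-0.03],"gripper": 0.085},
    {"delta_rot": [0,0,0],"xyz": [0,0.006,-0.03],"gripper": 0.085},
    {"delta_rot": [0,0,0],"xyz": [0,0.006,-0.03],"gripper": 0.085},
    {"delta_rot": [0.1,0,0],"xyz": [-0.03,0.006,-0.03],"gripper": 0.085},
    {"delta_rot": [0.1,0,0],"xyz": [-0.04,0.0,-0.03],"gripper": 0.085},
    {"delta_rot": [0,0,0],"xyz": [-0.04,0,0],"gripper": 0.085},
    {"delta_rot": [0,0,0],"xyz": [-0.04,0,0],"gripper": 0.085},
    {"delta_rot": [0,0,0],"xyz": [0,0,0],"gripper": 0.085},
    {"delta_rot": [0,0,0],"xyz": [0,0,0],"gripper": 0.085}
  ]
}}

```text
time: 40.9
tool_pos: [0.6147, 0.0094, 0.2922]
tcp_rot: [2.188, 2.254, 0.003]
wrist_force: [-0.2, 0.0, 0.1]
width: 0.996
```

Run:
```python
from h import *
np.set_printoptions(precision=4,suppress=True)
s,R=st();d=grab('wrist','w60');d2=grab('scene','s60')
W=world(d);z=W[...,2]
g=(np.hypot(W[...,0]-0.616,W[...,1]-0.16)<0.06)&(z>0.145)&(z<0.17)
P=W[g];print('grip tops',len(P),P.min(0),P.max(0),(P.min(0)+P.max(0))/2)
S=np.array([0.5910,-0.1444]);rr=np.hypot(*(W[...,:2]-S).transpose(2,0,1))
m=(z>0.1365)&(z<0.1405)&(rr>0.0205)&(rr<.06);print('ring pts',m.sum(),np.median(W[m],0))
az=np.degrees(np.arctan2(W[...,1]-S[1],W[...,0]-S[0]))
for a in range(-180,180,20):
    q=rr[m&(np.abs((az-a+180)%360-180)<10)]
    if len(q)>3: print(a,len(q),np.percentile(q,97).round(4),end='; ')
for n,c in [('bottle',(0.595,0.336)),]: pass
st()
im=cv2.cvtColor(d2['pixels'],cv2.COLOR_RGB2BGR);cv2.imwrite('pics/c60.png',cv2.resize(im[150:350,200:470],None,fx=2.9,fy=2.9,interpolation=cv2.INTER_CUBIC))
```

```text
t40.90 tcp [0.6147 0.0094 0.2922] x-yaw 91.7 zax [ 0.0015  0.0012 -1.    ] F [-0.17  0.02  0.13] T [0.01 0.03 0.01] w 85.03mm q [-0.026  0.11   1.634  0.001  1.397 -1.627]
grip tops 458 [0.6055 0.1268 0.145 ] [0.6247 0.1895 0.1574] [0.6151 0.1581 0.1512]
ring pts 742 [ 0.5973 -0.1277  0.1386]
-180 54 0.0259; -160 56 0.026; -140 33 0.0258; -20 95 0.0434; 0 36 0.0477; 20 12 0.0472; 40 114 0.0464; 60 93 0.0335; 80 61 0.0279; 100 37 0.0242; 120 45 0.0249; 140 50 0.0255; 160 54 0.0258; t41.00 tcp [0.6146 0.011  0.2919] x-yaw 91.85 zax [ 0.0011  0.0013 -1.    ] F [ 0.19  0.74 -0.66] T [-0.03 -0.01  0.02] w 85.28mm q [-0.023  0.11   1.634  0.001  1.396 -1.627]
```

View pics/w60.png

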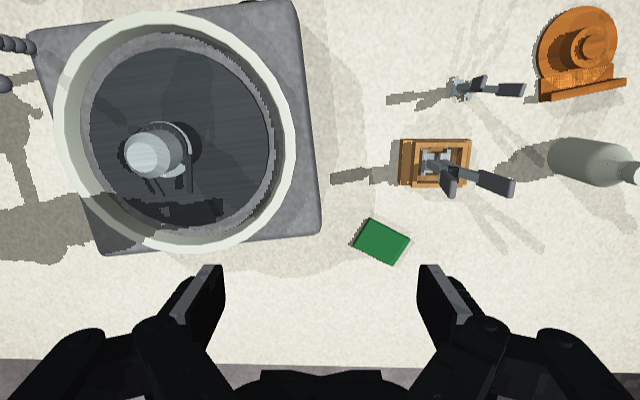

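View pics/c60.png

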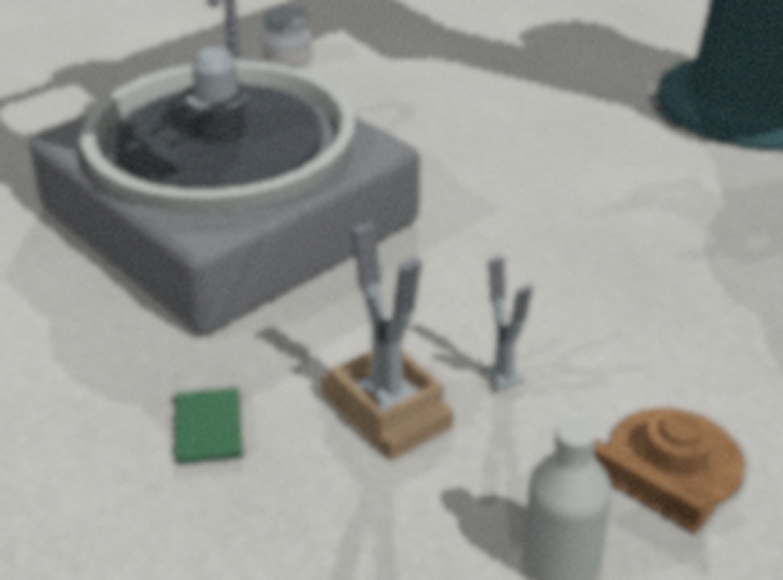

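Call:
{"api": "arm_command", "payload": {
  "rows": [
    {"delta_rot": [0,0,0],"xyz": [0,0,0],"gripper": 0.085},
    {"delta_rot": [0,0,0],"xyz": [0,0,0],"gripper": 0.085}
  ]
}}

```text
time: 41.2
tool_pos: [0.6146, 0.0115, 0.2916]
tcp_rot: [-2.184, -2.258, -0.002]
wrist_force: [0.0, -0.1, -0.8]
width: 0.994
```

```bash
python3 -c "
from h import *
st();print(bot.finish_job())"
```

```text
t41.20 tcp [0.6146 0.0115 0.2916] x-yaw 91.93 zax [ 8.e-04  9.e-04 -1.e+00] F [ 0.02 -0.12 -0.82] T [-0.04  0.02  0.01] w 84.89mm q [-2.200e-02  1.110e-01  1.634e+00  1.000e-03  1.396e+00 -1.627e+00]
the job is handed in; nothing more can be done
None
```

The ring is snapped into the spindle's groove and the larger pliers are back upright in their stand. I handed the job in at 41.2 s, and no verdict was reported.

**How it went:**
- I spread the ring with the larger pliers, lifted it off the nest and slid it down over the spindle.
- The washer was pressed about 3 mm, at roughly 6 to 7 N by the noisy force reading. That is below the 8.5 N and 4.7 mm that count as flat.
- In the first release the ring's back moved away from the spindle, and the pliers turned in the grip as I followed. I spread it again, levelled it and drew its back into the groove before letting it close.

**Last checks:**
- **Ring:** it looks shut (about 48 mm over its outside), level, and about 2 to 2.5 mm off the axis against the 5 mm limit. Its underside is about 39 mm above the foot point.
- **Pliers:** they stand upright and seated, within about 2 mm of the stand's centre.
- **Other things:** the bottle, jar and glass slab look unmoved in the pictures, but I did not measure their positions. The gripper was open and clear of everything.

**Disagreements:**
- Both cameras showed the finger ends about 22 mm behind the reported tool point. I went by the cameras for heights, and the grasp and seating agreed with them.
- The spindle stood about 8 mm higher than its nominal heights, within the stated 14 mm.

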